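# Set out chocolate bars from the tilt-out bin

### The arm

A 7-joint arm with a two-finger parallel gripper is mounted at the origin on a cart in front of the work surface, level with it; the furniture and walls round the work are solid. World frame = base frame: x ahead of the robot, y to its left, z up, the work surface at z = 0. Lengths are in m, angles in rad, forces in N, time in s.
With the tool pointing down it reaches from about 0.4 to 0.925 m from the base axis. Payload 5.6 kg.
Tool frame: the origin (TCP) lies at the very end of the fingers, on their centre line; the grasp point (between the pads) lies 19 mm behind it (ctrl.grip_point_offset is the distance from the TCP to the grasp point, in m); z points along the fingers, y is the direction in which the jaws open and shut (so a half turn about z gives the same grasp; the last joint's range is limited). The gripper opens to 85 mm and grips with 20 to 120 N. Pads are 22 mm wide; open, the fingers measure 114 mm over their backs; the gripper's body (76 mm by 85 mm) begins 54 mm behind the grasp point. The pads swing forward as they close: fully open they stand 13 mm farther back than shut.
Start: joints at [-1.172, 0.468, -0.012, 1.603, 0.006, 1.071, -0.056], TCP at [0.278, 0.588, 0.2] pointing down, gripper open.
Joint ranges: [-2.53, 2.53], [-0.31, 2.02], [-1.57, 1.55], [0.28, 2.44], [-1.29, 4.43], [0.15, 1.84], [-2.92, 2.92]. Speed limits (rad/s): [2.57, 2.57, 3.14, 3.14, 3.14, 3.14, 3.14].

### API

Orientations are given as a unit quaternion [w, x, y, z].
In Python, from station import ctrl gives the robot as it stands. The module is installed in compiled form; this text tells all that it offers.
- The arm moves only by the tool servo_tool, never from a script. Its argument "series" is a list that holds one entry, the list of rows, each a list of 5 numbers: the shift along the tool's x, y, z in m, then the turn about the tool's z in degrees, then the opening, from 0 (shut) to 1 (fully open). A call has 1 to 20 rows; each row shifts and turns the pose as measured when the row begins, along the tool's axes as they then stand; what a row does not reach is not made up. A row lasts 1/8 s, in which the tool goes at most 62.5 mm and 10.7 degrees, less where a joint would pass 70% of its speed; a pose out of reach is approached as far as the arm can. A call with a gripper value outside its range is refused whole. The fingers move at their own pace and stop on an object; "newtons" is the grip in N (left out, the last holds). Time passes only in rows, so rows that do not move let the fingers close. It gives the time, the measured TCP pose, the force and the opening at its end, in the units of the state.
- ctrl.observe(): the state, without advancing time (a new reading comes with each control period).
- ctrl.capture(name): name is "scene" or "side" or "wrist"; returns a dict with "frame" (400x640x3 uint8, red, green, blue), "z_map" (400x640 float32, m along the optical axis (not along the pixel's ray), 0 where there is no reading), "camera_matrix" (3x3 intrinsics, pixels), "world_to_cam" (4x4, takes a point from world to camera coordinates). Camera axes: x right, y down, z forward; pixel columns grow to the right and rows downward; lengths in m; the calibration is good to about 2 mm. A picture is of the moment at which its call begins.
- ctrl.close_job(): hands the job in, once; it reports no verdict.
The state is a dict: "time_s": time; "joints": joint angles; "joint_velocities": joint speeds; "joint_efforts": joint torques, N m; "tcp_pos": TCP position; "ee_rot": TCP orientation; "wrist_force": force on the tool from outside, world axes, zero at the start; "torque": the same for the moment, N m; "finger_gap": finger opening in m.
Only numpy, scipy, OpenCV 4.12 (cv2) and the standard library are available. Lean on these libraries where they do the work, as an engineer would, in place of code of your own. Each camera call takes 0.05 s, during which the arm holds its last target.

### The job

Tilt the bin fully forward by its rail, take out every chocolate bar that is in it and lay the bars flat on the wooden board, side by side and not on top of one another. Once all are on it, slide the loaded board along the table until it sits squarely inside the blue tape outline, and shut the bin fully. Keep the board down on the table and do not knock the timer or the broken chocolate pieces about.

Things in the scene. Friction and masses are not known exactly. Their poses are not given: they have to be found in the camera images.
- bin (a joint): tilt of the tilt-out bin, rad: 0 = shut (front panel upright), 1.15 = tilted fully forward, against its stop. The pivot is a stiff friction hinge (about 0.3 N m, 2 to 4 N at the rail): the bin stays where it is left.
- bin_pivot (a point): middle of the bin's pivot line, at the foot of its front panel, 50 mm above the table. Fixed during a run, but the bin's place and yaw vary. Its x axis points from the bin's front to its back (away from the robot), y along the pivot line, z up. It is the frame for all the bin's measures here.
- bin_roof (a point): middle of the front edge of the fixed housing's roof, 206 mm above the table; the roof (8 mm thick, 66 mm deep, 252 mm wide) covers the shut bin. White side walls (252 mm over all) and back wall stand on a dark plinth 44 mm high. In the pivot frame the roof spans x +12 to +78 mm, the plinth x -5 to +75 mm.
- bin_rail (a point): middle of the bin's pull rail, a round steel bar 12 mm thick, 110 mm long, parallel to the pivot line, on two legs, free all round, 53 mm from the panel's top edge. It turns with the bin about the pivot towards -x: in the pivot frame at x -40, z +180 mm when shut, x -181, z +37 mm at 1.15 rad.
- bin_panel (a point): middle of the inner face of the bin's front panel, 72 mm from the pivot, moves with the bin. Panel 145 mm high, 6 mm thick; tilted, it is the slope on which the bars lie. The bin's low back wall (36 mm behind this face) and the dividers between its four lanes are only 45 mm high: draw a bar 60 mm along its length before lifting it away.
- board_center (a point): centre of a loose wooden board, 150 mm (x) by 210 mm (y) by 30 mm (z), about 0.75 kg; too wide to grasp, lying flat on the table. x, y along its short and long sides, z up; its top is 15 mm above this point.
- outline_center (a point): centre of a rectangle outlined on the table with flat blue tape, inside 180 mm (x) by 240 mm (y), tape 19 mm wide, no thickness to speak of; axes along its sides.
- bar_1_center (a point): centre of a dark chocolate bar, 26 mm square, 130 mm long, long axis = z, 0.11 kg. It starts upright in lane 1 of the bin, at y = -78 mm in the pivot frame, foot on the bin's 6 mm bottom; lanes are 52 mm apart, so 26 mm is free beside it. When the bin tilts it lies on the front panel. May be absent (None).
- bar_2_center (a point): centre of a dark chocolate bar, 26 mm square, 130 mm long, long axis = z, 0.11 kg. It starts upright in lane 2 of the bin, at y = -26 mm in the pivot frame, foot on the bin's 6 mm bottom; lanes are 52 mm apart, so 26 mm is free beside it. When the bin tilts it lies on the front panel. May be absent (None).
- bar_3_center (a point): centre of a dark chocolate bar, 26 mm square, 130 mm long, long axis = z, 0.11 kg. It starts upright in lane 3 of the bin, at y = +26 mm in the pivot frame, foot on the bin's 6 mm bottom; lanes are 52 mm apart, so 26 mm is free beside it. When the bin tilts it lies on the front panel. May be absent (None).
- bar_4_center (a point): centre of a dark chocolate bar, 26 mm square, 130 mm long, long axis = z, 0.11 kg. It starts upright in lane 4 of the bin, at y = +78 mm in the pivot frame, foot on the bin's 6 mm bottom; lanes are 52 mm apart, so 26 mm is free beside it. When the bin tilts it lies on the front panel. May be absent (None).
- timer: wind-up kitchen timer, round, 62 mm wide, 48 mm high, near the robot, loose bystander; origin at the centre of its underside.
- piece_1: broken piece of chocolate, 54 x 48 mm, 12 mm high, behind the board, loose bystander; origin at the centre of its underside.
- piece_2: broken piece of chocolate, 48 x 46 mm, 12 mm high, behind the board, loose bystander; origin at the centre of its underside.

How it is judged:
On the way, in this order (a step that is already met when the one before it is completed fails the run):
1. the bin is tilted fully forward (over 1.0 rad) (value of joint bin above 1 rad), for 0.2 s.
2. every bar lies flat on the board, let go, while the board is still outside the outline (more than 80 mm from its place) (x of bar_1_center in the frame of board_center between -0.06 and 0.06 m and y of bar_1_center in the frame of board_center between -0.1 and 0.1 m and z of bar_1_center in the frame of board_center between 0.02 and 0.036 m and x of bar_2_center in the frame of board_center between -0.06 and 0.06 m and y of bar_2_center in the frame of board_center between -0.1 and 0.1 m and z of bar_2_center in the frame of board_center between 0.02 and 0.036 m and x of bar_3_center in the frame of board_center between -0.06 and 0.06 m and y of bar_3_center in the frame of board_center between -0.1 and 0.1 m and z of bar_3_center in the frame of board_center between 0.02 and 0.036 m and x of bar_4_center in the frame of board_center between -0.06 and 0.06 m and y of bar_4_center in the frame of board_center between -0.1 and 0.1 m and z of bar_4_center in the frame of board_center between 0.02 and 0.036 m and contact force between the fingers and anything else below 0.1 N and horizontal distance between board_center and outline_center above 0.08 m), for 0.2 s.
At the end, for the whole second after the job is handed in: Every bar lies flat on the board in one layer (centre 5 to 21 mm over its top, within 60 mm in x, 100 mm in y of its middle), the board is flat on the table within 22 mm and 0.15 rad of the outline's centre and sides, and the bin is shut (under 0.06 rad) (x of bar_1_center in the frame of board_center between -0.06 and 0.06 m and y of bar_1_center in the frame of board_center between -0.1 and 0.1 m and z of bar_1_center in the frame of board_center between 0.02 and 0.036 m and x of bar_2_center in the frame of board_center between -0.06 and 0.06 m and y of bar_2_center in the frame of board_center between -0.1 and 0.1 m and z of bar_2_center in the frame of board_center between 0.02 and 0.036 m and x of bar_3_center in the frame of board_center between -0.06 and 0.06 m and y of bar_3_center in the frame of board_center between -0.1 and 0.1 m and z of bar_3_center in the frame of board_center between 0.02 and 0.036 m and x of bar_4_center in the frame of board_center between -0.06 and 0.06 m and y of bar_4_center in the frame of board_center between -0.1 and 0.1 m and z of bar_4_center in the frame of board_center between 0.02 and 0.036 m and horizontal distance between board_center and outline_center below 0.022 m and angle between the x axis of board_center and the x axis of outline_center, either way round below 0.15 rad and height (world z) of board_center below 0.02 m and angle between board_center's own z axis and vertical below 0.05 rad and value of joint bin below 0.06 rad); the robot touches nothing.
It fails at once if the board is lifted or tipped off the table (centre over 45 mm high, or tilted over 0.25 rad) (height (world z) of board_center above 0.045 m or angle between board_center's own z axis and vertical above 0.25 rad).
It fails at once if the timer is moved more than 50 mm (distance of timer from where it was at the start of the episode above 0.05 m).
It fails at once if a chocolate piece is moved more than 50 mm (distance of piece_1 from where it was at the start of the episode above 0.05 m).
It fails at once if a chocolate piece is moved more than 50 mm (distance of piece_2 from where it was at the start of the episode above 0.05 m).
Of bar_1, bar_2, bar_3, bar_4 only 2 to 4 are there at a start; the rules pass over those that are not, and their reading is None.
At some moment in a run one of board may be knocked a few centimetres aside while the robot is not near it.
Once in a run the grip may slacken for a moment while it holds something.
It also fails if it takes over 210 s, if anything falls off the work surface, if the arm or the gripper's body presses on something with over 40 N, if the wrist force passes 120 N, or if a joint passes its speed limit or range.

## Working session

There is one attempt and no reset: what is moved stays moved. The work goes in short steps, Python scripts to look and compute and a tool call to move; the robot and the scene stay as the last step left them, time stands still between calls to the robot, and variables do not carry over. Pictures are saved under pics/ and viewed, and the job is handed in when it is done.

Besides the shell and the picture viewer there is one more tool, called after "Request:" as name([rows], argument=value, ...), one row to a line, values as JSON. servo_tool: Moves the arm, as the interface text tells. Its arguments: {"type":"object","properties":{"series":{"type":"array","items":{"type":"array","items":{"type":"array","items":{"type":"number"}}}},"newtons":{"type":"number"}},"required":["series"]}

```bash
mkdir -p pics; ls; cat > h.py <<'E'
from station import ctrl
import numpy as np, cv2
from scipy.spatial.transform import Rotation as R
def st():
    s=ctrl.observe(); q=s['ee_rot']; r=R.from_quat([q[1],q[2],q[3],q[0]]).as_matrix()
    return s,np.array(s['tcp_pos']),r
def cap(name,fn):
    c=ctrl.capture(name); cv2.imwrite('pics/'+fn,cv2.cvtColor(c['frame'],cv2.COLOR_RGB2BGR))
    np.savez(''+fn.replace('.png','.npz'),**c)
    return c
def pts(c):
    z=np.asarray(c['z_map']);K=np.asarray(c['camera_matrix']);T=np.linalg.inv(np.asarray(c['world_to_cam']))
    v,u=np.mgrid[0:z.shape[0],0:z.shape[1]]
    P=np.stack([(u-K[0,2])/K[0,0]*z,(v-K[1,2])/K[1,1]*z,z,np.ones_like(z)],-1)
    W=(P@T.T)[...,:3]; W[z==0]=np.nan
    return W
E
python3 - <<'E'
from h import *
s,p,r=st(); print(s['time_s'],p,s['ee_rot'],s['finger_gap'],s['wrist_force']);print(r.round(3)); print(ctrl.grip_point_offset)
for n in ['scene','side','wrist']:
    c=cap(n,n+'0.png'); print(n,np.linalg.inv(c['world_to_cam'])[:3,3].round(3),c['camera_matrix'][0,0])
E
```

```text
pics
0.0 [0.27768935 0.58698637 0.1988976 ] [-1.55899750e-04  2.19143427e-01  9.75692213e-01 -9.16224548e-04] 0.08531987728802408 [-0.0197314  -0.33994161 -0.28339238]
[[-0.904  0.428 -0.001]
 [ 0.428  0.904 -0.002]
 [-0.    -0.002 -1.   ]]
0.0187
scene [-0.105  0.695  1.209] 463.23134311047653
side [ 0.506 -1.022  0.611] 471.0554918317526
wrist [0.203 0.623 0.373] 322.8355925819123
```

View pics/scene0.png

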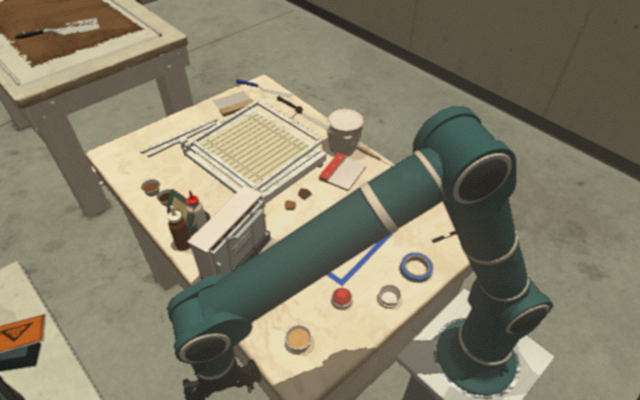

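View pics/side0.png

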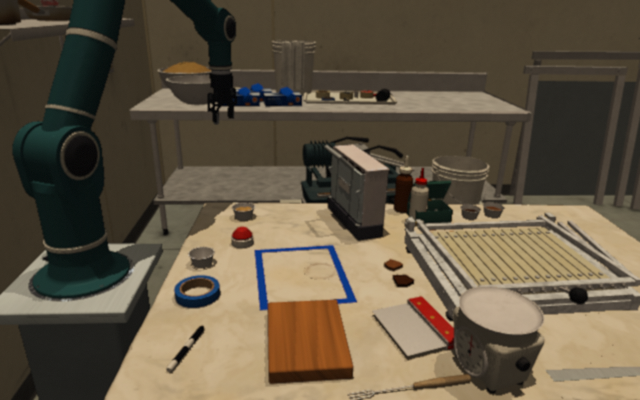

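View pics/wrist0.png

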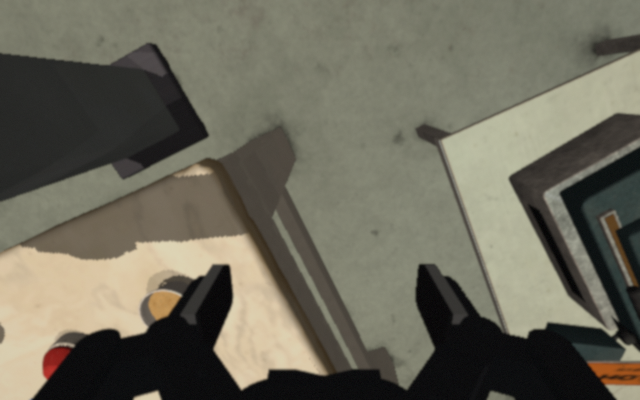

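The scene view shows the bin housing at (230,230), the red timer at (342,297), the blue outline at (350,275) and the pieces at (291,205) and (304,193). The side view shows the board at (308,338), the outline at (305,275) and the bin at (358,190). Measuring these now.

```bash
python3 - <<'E'
from h import *
c=dict(np.load('side0.npz')); W=pts(c); f=c['frame'].astype(int)
hsv=cv2.cvtColor(c['frame'],cv2.COLOR_RGB2HSV)
def rect(m,n):
    P=W[m]; P=P[~np.isnan(P[:,0])]
    r=cv2.minAreaRect((P[:,:2]*1000).astype(np.float32)); print(n,len(P),r,'z',np.percentile(P[:,2],[5,50,95]).round(4)); print(cv2.boxPoints(r).round(0).tolist()); return P
u=np.arange(640)[None,:].repeat(400,0); v=np.arange(400)[:,None].repeat(640,1)
b=(hsv[...,0]>3)&(hsv[...,0]<18)&(hsv[...,1]>110)&(u>262)&(u<356)&(v>295)&(v<385)
rect(b&(W[...,2]>0.024)&(W[...,2]<.036),'board')
bl=(hsv[...,0]>100)&(hsv[...,0]<130)&(hsv[...,1]>120)&(u>250)&(u<360)&(v>240)&(v<312)&(W[...,2]<0.01)&(W[...,2]>-.01)
rect(cv2.erode(bl.astype(np.uint8),np.ones((1,1)))>0,'outline')
red=(hsv[...,1]>150)&((hsv[...,0]<6)|(hsv[...,0]>174))&(u>225)&(u<260)&(v>222)&(v<250)
rect(red,'timer')
for n,(a0,a1,b0,b1) in {'p1':(383,404,258,271),'p2':(391,415,273,288)}.items():
    m=(u>=a0)&(u<=a1)&(v>=b0)&(v<=b1)&(hsv[...,2]<110); rect(m,n)
# bin region
m=(W[...,2]>0.195)&(W[...,2]<0.215)&(u>320)&(u<400)&(v>130)&(v<240)
rect(m,'roof side')
c2=dict(np.load('scene0.npz'));W2=pts(c2);
W=W2;m=(W[...,2]>0.196)&(W[...,2]<0.216)&(u>180)&(u<280)&(v>170)&(v<290)
rect(m,'roof scene')
E
```

```text
board 5501 ((535.0302734375, -274.01995849609375), (149.4588165283203, 214.45408630371094), 3.1654257774353027) z [0.0277 0.0298 0.0315]
[[454.0, -171.0], [466.0, -385.0], [616.0, -377.0], [604.0, -163.0]]
outline 920 ((530.2457885742188, -9.008743286132812), (215.4407958984375, 279.29998779296875), 6.417258262634277) z [-0.0013  0.0006  0.0024]
[[408.0, 118.0], [439.0, -160.0], [653.0, -136.0], [622.0, 142.0]]
timer 184 ((373.4310302734375, 139.96307373046875), (48.73196029663086, 38.57102966308594), 4.864800930023193) z [0.0299 0.0389 0.0484]
[[348.0, 157.0], [351.0, 119.0], [399.0, 123.0], [396.0, 161.0]]
p1 129 ((764.2576904296875, 12.575191497802734), (40.37291717529297, 35.887325286865234), 42.897560119628906) z [0.0031 0.0103 0.0134]
[[737.0, 12.0], [762.0, -14.0], [791.0, 13.0], [767.0, 39.0]]
p2 205 ((776.4634399414062, -59.68060302734375), (45.77964401245117, 44.604896545410156), 5.158885478973389) z [0.0044 0.011  0.0133]
[[752.0, -40.0], [756.0, -84.0], [801.0, -80.0], [797.0, -35.0]]
roof side 832 ((686.4873046875, 286.42926025390625), (107.34664154052734, 258.6191711425781), 15.747711181640625) z [0.1974 0.2099 0.2115]
[[600.0, 396.0], [670.0, 147.0], [773.0, 177.0], [703.0, 425.0]]
roof scene 1775 ((690.7799682617188, 288.8498840332031), (103.31546020507812, 255.5841827392578), 15.411701202392578) z [0.2006 0.2104 0.2139]
[[607.0, 398.0], [675.0, 152.0], [775.0, 179.0], [707.0, 426.0]]
```

```bash
python3 - <<'E'
from h import *
u=np.arange(640)[None,:].repeat(400,0); v=np.arange(400)[:,None].repeat(640,1)
for n,box in (('scene0',(180,285,170,300)),('side0',(310,400,130,245))):
    c=dict(np.load(n+'.npz'));W=pts(c)
    m=(u>box[0])&(u<box[1])&(v>box[2])&(v<box[3])&(W[...,2]>0.01)&(W[...,2]<.3)
    P=W[m]; 
    # fit roof: z .205-.215
    Q=P[(P[:,2]>.2065)&(P[:,2]<.214)]
    r=cv2.minAreaRect((Q[:,:2]*1000).astype(np.float32)); print(n,len(Q),r)
    th=np.radians(15.4); ex=np.array([np.cos(th),np.sin(th)]); ey=np.array([-ex[1],ex[0]])
    o=np.array([.69,.289]); a=(P[:,:2]-o)@ex; b=(P[:,:2]-o)@ey
    for z0 in np.arange(0.02,.25,.015):
        k=(P[:,2]>z0)&(P[:,2]<z0+.015)
        if k.sum()>5: print(round(z0,3),k.sum(),'a',np.percentile(a[k],[2,25,50,75,98]).round(3),'b',np.percentile(b[k],[2,98]).round(3))
for n,box in (('scene0',(170,280,165,290)),('side0',(305,405,120,250))):
    im=cv2.imread('pics/'+n+'.png')[box[2]:box[3],box[0]:box[1]]
    cv2.imwrite('pics/'+n+'_z.png',cv2.resize(im,None,fx=4.5,fy=4.5,interpolation=cv2.INTER_CUBIC))
E
```

```text
scene0 1523 ((690.7799682617188, 288.8498840332031), (103.31546020507812, 255.5841827392578), 15.411701202392578)
0.02 321 a [-0.033  0.052  0.177  0.2    0.329] b [-0.314  0.061]
0.035 653 a [-0.033 -0.024  0.176  0.211  0.302] b [-0.316  0.063]
0.05 579 a [-0.028  0.06   0.083  0.173  0.248] b [-0.351  0.122]
0.065 607 a [-0.028  0.013  0.135  0.175  0.227] b [-0.332  0.124]
0.08 588 a [-0.029 -0.024  0.095  0.175  0.233] b [-0.33   0.124]
0.095 400 a [-0.029 -0.026  0.012  0.183  0.245] b [-0.107  0.124]
0.11 362 a [-0.03  -0.027 -0.01   0.187  0.251] b [-0.099  0.124]
0.125 329 a [-0.031 -0.028 -0.025  0.179  0.236] b [-0.107  0.124]
0.14 310 a [-0.034 -0.027 -0.025  0.007  0.206] b [-0.117  0.124]
0.155 194 a [-0.029 -0.027 -0.019  0.006  0.203] b [-0.117  0.125]
0.17 253 a [-0.029 -0.026 -0.019 -0.002  0.045] b [-0.113  0.124]
0.185 407 a [-0.029 -0.026 -0.022 -0.011  0.039] b [-0.117  0.124]
0.2 1675 a [-0.025 -0.003  0.015  0.032  0.049] b [-0.12   0.123]
0.215 63 a [-0.072 -0.059 -0.048  0.001  0.044] b [-0.113  0.099]
0.23 162 a [-0.074 -0.072 -0.069 -0.066 -0.061] b [-0.05
[... 416 characters left out ...]
0.023  0.018  0.172] b [-0.128  0.097]
0.095 281 a [-0.03  -0.028 -0.021  0.017  0.171] b [-0.128  0.097]
0.11 288 a [-0.032 -0.029 -0.02   0.015  0.176] b [-0.128  0.098]
0.125 283 a [-0.033 -0.03  -0.027  0.005  0.046] b [-0.129  0.105]
0.14 301 a [-0.034 -0.028 -0.026  0.01   0.046] b [-0.129  0.107]
0.155 303 a [-0.03  -0.028 -0.025  0.014  0.045] b [-0.128  0.115]
0.17 330 a [-0.03  -0.028 -0.019  0.005  0.043] b [-0.128  0.115]
0.185 238 a [-0.035 -0.026 -0.009  0.012  0.045] b [-0.129  0.115]
0.2 760 a [-0.045 -0.009  0.009  0.029  0.047] b [-0.128  0.117]
0.215 47 a [-0.074 -0.072 -0.064 -0.058 -0.048] b [-0.065  0.052]
0.23 69 a [-0.075 -0.073 -0.071 -0.069 -0.064] b [-0.064  0.053]
```

```bash
python3 -c "
import cv2,numpy as np
a=cv2.imread('pics/scene0_z.png');b=cv2.imread('pics/side0_z.png')
a=cv2.resize(a,(400,455));b=cv2.resize(b,(390,455));cv2.imwrite('pics/z0.png',np.hstack([a,b]))"
```

```text
(no output)
```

View pics/z0.png

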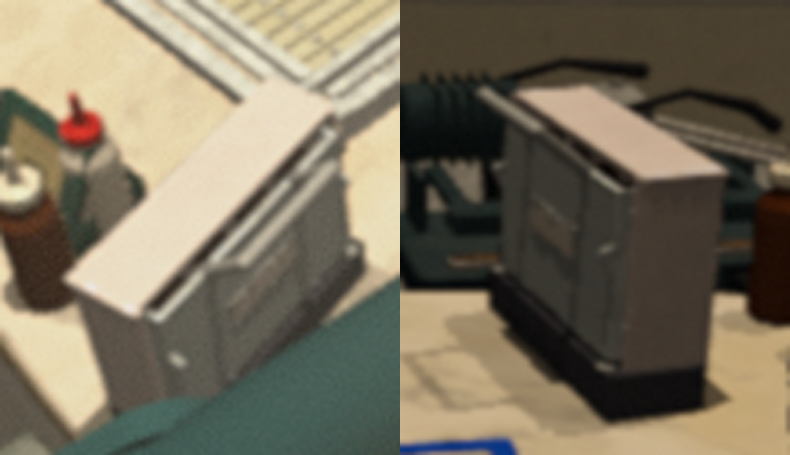

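Request:
servo_tool([
  [[0,0,-0.025,9.8,0.5],[0,0,-0.025,9.8,0.5],[0,0,-0.025,9.8,0.5],[0,0,-0.025,9.8,0.5],[0,0,-0.025,9.8,0.5],[-0.02,0.0125,0,0,0.5],[-0.04,0.025,0,0,0.5],[-0.04,0.025,0,0,0.5],[-0.04,0.025,0,0,0.5],[-0.04,0.025,0,0,0.5],[-0.04,0.025,0,0,0.5],[-0.04,0.025,0,0,0.5],[-0.04,0.025,0,0,0.5],[-0.02,0.0125,0,0,0.5],[0,0,0,0,0.5]],
], newtons=40)

```text
time_s: 2.02
tcp_pos: [0.5626, 0.2996, 0.3127]
ee_rot: [0.002, 0.609, 0.793, -0.014]
wrist_force: [0.4, -0.2, -0.2]
finger_gap: 0.0423
```

```bash
cat >> h.py <<'E'
TH=np.radians(15.5)
PIV=np.array([.6626,.2794,.05])
def piv(x,y,z):
    ex=np.array([np.cos(TH),np.sin(TH),0]);ey=np.array([-ex[1],ex[0],0]);return PIV+x*ex+y*ey+z*np.array([0,0,1])
def goto(t,yangle=None):
    """print tool-axis shift and turn to world target t with tool y at world angle (deg)"""
    s,p,r=st(); a=np.degrees(np.arctan2(r[1,1],r[0,1]))
    turn=0
    if yangle is not None:
        turn=-((yangle-a+180)%360-180)
    d=np.asarray(t)-p
    # axes after the turn
    r2=r@R.from_euler('z',turn,degrees=True).as_matrix()
    print('t',s['time_s'],'tcp',p.round(4),'yang',round(a,2),'gap',round(s['finger_gap'],4),'F',np.round(s['wrist_force'],2),'j7',round(s['joints'][6],2))
    print('turn',round(turn,2),'then shift',(r2.T@d).round(4),' (before turn axes',(r.T@d).round(4),')')
E
python3 - <<'E'
from h import *
goto(piv(-.04,0,.18-.019),15.5)
c=cap('wrist','w1.png');c=cap('scene','s1.png')
E
```

```text
t 2.025 tcp [0.5626 0.2996 0.3127] yang 14.91 gap 0.0423 F [ 0.4  -0.16 -0.22] j7 -0.19
turn -0.59 then shift [-0.0441  0.053   0.1016]  (before turn axes [-0.0435  0.0535  0.1016] )
```

View pics/w1.png

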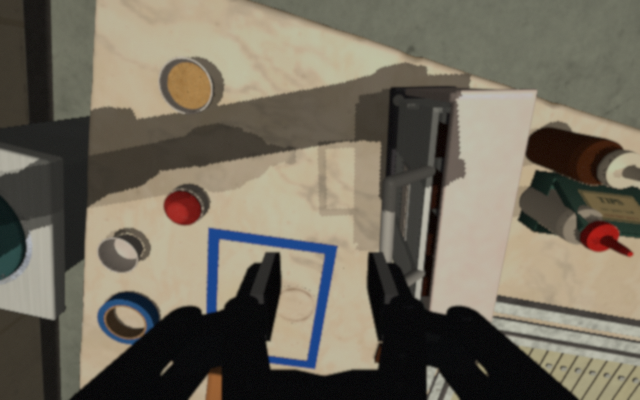

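Wrist view: the rail is the vertical bar at column ~388, rows 170–285, with legs at rows 175 and 275; the roof is to its right at columns 450–530. I'll measure the rail from this view.

```bash
python3 - <<'E'
from h import *
u=np.arange(640)[None,:].repeat(400,0); v=np.arange(400)[:,None].repeat(640,1)
c=dict(np.load('w1.npz'));W=pts(c);f=W.reshape(-1,3)
m=(u>370)&(u<410)&(v>150)&(v<252)&(W[...,2]>.222)&(W[...,2]<.245)
P=W[m];print(len(P),P.mean(0))
ex=np.array([np.cos(TH),np.sin(TH)]);ey=np.array([-ex[1],ex[0]])
q=P[:,:2]-PIV[:2];print('a',np.percentile(q@ex,[2,50,98]).round(4),'b',np.percentile(q@ey,[2,50,98]).round(4),'z',np.percentile(P[:,2],[50,98]).round(4))
A=np.polyfit(q@ey,q@ex,1);print('slope deg',np.degrees(np.arctan(A[0])),A)
m=(u>440)&(v<252)&(W[...,2]>.204)&(W[...,2]<.215);P=W[m];r=cv2.minAreaRect((P[:,:2]*1000).astype(np.float32));print(r)
E
```

```text
1215 [0.61764742 0.30023102 0.23343059]
a [-0.0442 -0.0385 -0.0244] b [-0.0049  0.034   0.0601] z [0.2345 0.2366]
slope deg 4.375141470185855 [ 0.07650939 -0.04020574]
((691.4583740234375, 342.22607421875), (70.6849136352539, 146.4226837158203), 16.229759216308594)
```

Request:
servo_tool([
  [[-0.022,0.0265,0,-0.6,0.5],[-0.022,0.0265,0,0,0.5],[0,0,0,0,0.5],[0,0,0,0,0.5]],
])

```text
time_s: 2.62
tcp_pos: [0.619, 0.282, 0.3112]
ee_rot: [-0.001, 0.597, 0.802, -0.014]
wrist_force: [-0.0, 0.5, 0.4]
finger_gap: 0.043
```

```bash
python3 - <<'E'
from h import *
goto(piv(-.04,0,.18-.019),15.5)
E
```

```text
t 2.625 tcp [0.619  0.282  0.3112] yang 16.65 gap 0.043 F [-0.02  0.46  0.39] j7 -0.08
turn 1.15 then shift [-0.0126  0.0038  0.1003]  (before turn axes [-0.0127  0.0035  0.1003] )
```

Request:
servo_tool([
  [[-0.013,0.004,0,1.1,0.5],[0,0,0.04,0,0.5],[0,0,0.04,0,0.5],[0,0,0.01,0,0.5],[0,0,0,0,0.5],[0,0,0,0,0.5]],
])

```text
time_s: 3.38
tcp_pos: [0.6248, 0.271, 0.224]
ee_rot: [-0.0, 0.604, 0.797, -0.011]
wrist_force: [-0.6, -0.1, 0.8]
finger_gap: 0.0429
```

```bash
python3 - <<'E'
from h import *
goto(piv(-.04,0,.18-.019),15.5)
s,p,r=st();print(r[:,2])
c=cap('wrist','w2.png');c=cap('side','d2.png')
E
```

```text
t 3.375 tcp [0.6248 0.271  0.224 ] yang 15.73 gap 0.0429 F [-0.59 -0.09  0.78] j7 -0.06
turn 0.23 then shift [-0.0018 -0.0011  0.013 ]  (before turn axes [-0.0018 -0.0011  0.013 ] )
[-0.01381151 -0.01703943 -0.99975942]
```

View pics/w2.png

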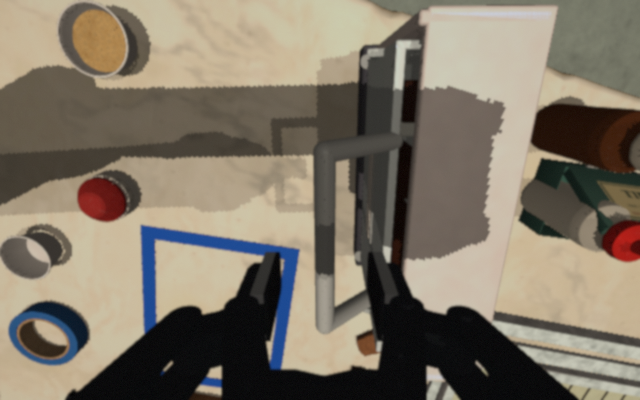

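The rail (column 325, rows 150–330) runs midway between the fingers, whose tips are at (275,260) and (375,260). Now descend and close.

Request:
servo_tool([
  [[-0.002,-0.001,0.012,0,0.5],[0,0,0.005,0,0.5],[0,0,0,0,0.0],[0,0,0,0,0.0],[0,0,0,0,0.0],[0,0,0,0,0.0],[0,0,0,0,0.0]],
], newtons=40)

```text
time_s: 4.35
tcp_pos: [0.6249, 0.2687, 0.2075]
ee_rot: [0.0, 0.604, 0.797, -0.01]
wrist_force: [0.0, -0.5, -0.4]
finger_gap: -0.0004
```

```bash
python3 - <<'E'
from h import *
goto(piv(-.04,0,.18-.019),15.5)
# plan arc
al0=np.arctan2(40,180);Rr=np.hypot(40,180)
prev=None
for k in np.linspace(0,1.17,13):
    x,z=-Rr*np.sin(al0+k),Rr*np.cos(al0+k)
    if prev: print(round(k,2),'dy',round(x-prev[0],1),'dzdown',round(prev[1]-z,1),'world z tcp',round(50+z-19,1))
    prev=(x,z)
E
```

```text
t 4.35 tcp [0.6249 0.2687 0.2075] yang 15.73 gap -0.0004 F [ 0.03 -0.54 -0.36] j7 -0.05
turn 0.23 then shift [ 0.0002 -0.0009 -0.0035]  (before turn axes [ 0.0002 -0.0009 -0.0035] )
0.1 dy -17.3 dzdown 4.7 world z tcp 206.3
0.19 dy -16.8 dzdown 6.4 world z tcp 199.8
0.29 dy -16.1 dzdown 8.0 world z tcp 191.8
0.39 dy -15.2 dzdown 9.5 world z tcp 182.3
0.49 dy -14.2 dzdown 11.0 world z tcp 171.3
0.58 dy -13.1 dzdown 12.3 world z tcp 159.0
0.68 dy -11.8 dzdown 13.5 world z tcp 145.5
0.78 dy -10.5 dzdown 14.6 world z tcp 130.8
0.88 dy -9.0 dzdown 15.6 world z tcp 115.3
0.97 dy -7.4 dzdown 16.4 world z tcp 98.9
1.07 dy -5.8 dzdown 17.0 world z tcp 81.9
1.17 dy -4.1 dzdown 17.5 world z tcp 64.4
```

The gap reads 0, so the jaws closed on nothing. Taking a look.

```bash
python3 - <<'E'
from h import *
c=cap('wrist','w3.png');c=cap('side','d3.png')
a=cv2.imread('pics/w3.png');b=cv2.imread('pics/d3.png')[60:260,280:440]
cv2.imwrite('pics/v3.png',np.hstack([cv2.resize(a,(480,300)),cv2.resize(b,(320,400))[:300]]) if 0 else np.vstack([cv2.resize(a,(480,300)),cv2.resize(b,None,fx=3,fy=3,interpolation=cv2.INTER_CUBIC)[150:450]]))
E
```

```text
(no output)
```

View pics/v3.png

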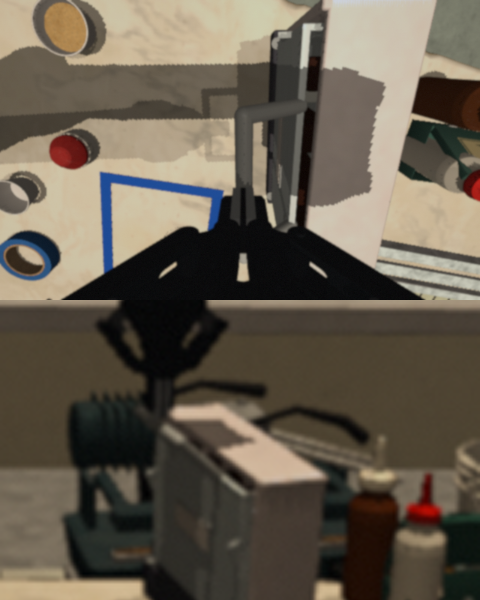

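```bash
python3 - <<'E'
import cv2
a=cv2.imread('pics/w3.png')[130:330,230:430]
cv2.imwrite('pics/v3b.png',cv2.resize(a,None,fx=3,fy=3,interpolation=cv2.INTER_CUBIC))
E
```

```text
(no output)
```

View pics/v3b.png

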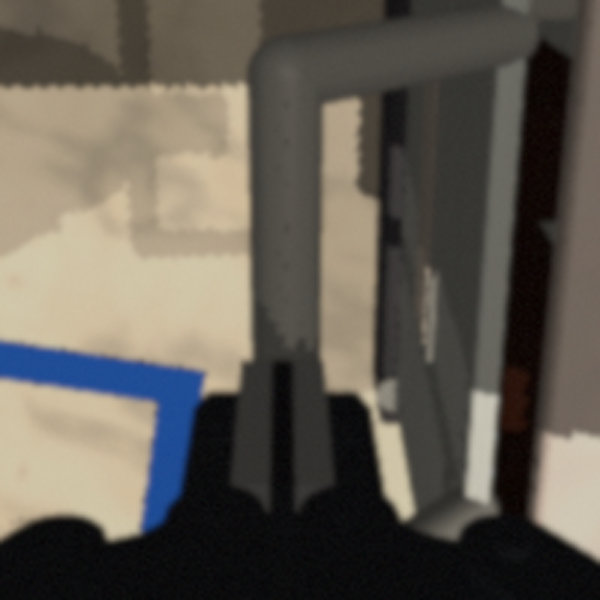

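```bash
python3 - <<'E'
from h import *
ex=np.array([np.cos(TH),np.sin(TH)]);ey=np.array([-ex[1],ex[0]])
for n,cols,rows in (('w2',(318,332),(165,300)),('w3',(318,330),(165,225)),('w3',(315,335),(255,300))):
    c=dict(np.load(n+'.npz'));W=pts(c)[rows[0]:rows[1]:12,cols[0]:cols[1]]
    for row in W:
        i=np.nanargmax(row[:,2]); q=row[i]; print(n,'a',round((q[:2]-PIV[:2])@ex,4),'b',round((q[:2]-PIV[:2])@ey,4),'z',round(q[2],4))
E
```

```text
w2 a -0.0371 b 0.0492 z 0.2359
w2 a -0.0402 b 0.043 z 0.2366
w2 a -0.0386 b 0.0367 z 0.2369
w2 a -0.0375 b 0.0301 z 0.2369
w2 a -0.0375 b 0.0231 z 0.2366
w2 a -0.038 b 0.0162 z 0.2367
w2 a -0.038 b 0.0087 z 0.2361
w2 a -0.0363 b 0.0015 z 0.2365
w2 a -0.0396 b -0.0058 z 0.2372
w2 a -0.039 b -0.014 z 0.2365
w2 a -0.0373 b -0.0218 z 0.2368
w2 a -0.0366 b -0.0304 z 0.2364
w3 a -0.0389 b 0.0509 z 0.2362
w3 a -0.0412 b 0.0453 z 0.2363
w3 a -0.0375 b 0.0397 z 0.2368
w3 a -0.0398 b 0.0335 z 0.2363
w3 a -0.0369 b 0.0276 z 0.2368
w3 a -0.0363 b 0.0116 z 0.2487
w3 a -0.0354 b 0.0114 z 0.2588
w3 a -0.0403 b 0.0114 z 0.2681
w3 a -0.04 b 0.012 z 0.277
```

```bash
python3 - <<'E'
from h import *
ex=np.array([np.cos(TH),np.sin(TH)]);ey=np.array([-ex[1],ex[0]])
c=dict(np.load('w3.npz'));W=pts(c)
for v in range(240,300,4):
    print(v,[ (round(((W[v,u,:2]-PIV[:2])@ex)*1000),round(((W[v,u,:2]-PIV[:2])@ey)*1000),round(W[v,u,2]*1000)) for u in (308,312,316,320,324,328,332,336,340)])
s,p,r=st();T=c['world_to_cam'];q=T@np.append(p,1);K=c['camera_matrix'];print('tcp px',(K@q[:3]/q[2])[:2], s['finger_gap'])
E
```

```text
240 [(-62, -106, 0), (-57, -106, 0), (-42, 12, 234), (-40, 13, 237), (-38, 13, 236), (-36, 13, 236), (-34, 12, 235), (-32, 10, 231), (-20, -106, 0)]
244 [(-62, -111, 1), (-57, -112, 1), (-42, 10, 234), (-40, 11, 236), (-38, 11, 237), (-36, 10, 235), (-34, 10, 235), (-32, 8, 231), (-20, -111, 0)]
248 [(-62, -118, 0), (-57, -118, -1), (-42, 7, 233), (-40, 8, 236), (-38, 9, 236), (-36, 8, 236), (-34, 8, 234), (-32, 6, 231), (-20, -118, 0)]
252 [(-62, -124, 1), (-44, 11, 245), (-42, 11, 244), (-40, 10, 244), (-38, 11, 245), (-36, 11, 245), (-34, 11, 244), (-32, 11, 244), (-20, -123, 0)]Traceback (most recent call last):
  File "<stdin>", line 5, in <module>
ValueError: cannot convert float NaN to integer
```

```bash
python3 - <<'E'
from h import *
s,p,r=st()
for n,tp in (('w3',p),):
    c=dict(np.load(n+'.npz'));T=c['world_to_cam'];K=c['camera_matrix']
    for b in (0,.0187,.035): 
        q=T@np.append(tp-r[:,2]*b,1);print(b,(K@q[:3]/q[2])[:2],q[2])
# open fingers: wrist0, tcp initial
for n,tp,rr in (('wrist0',np.array([0.27768935,0.58698637,0.1988976]),None),('w2',np.array([0.6248,0.271,0.224]),r)):
    c=dict(np.load(n+'.npz'));W=pts(c);T=np.linalg.inv(c['world_to_cam'])
    if rr is None: rr=np.array([[-0.904,0.428,-0.001],[0.428,0.904,-0.002],[0,-.002,-1]])
    L=(W-tp)@rr
    print(n,'cam in tool',((T[:3,3]-tp)@rr).round(4))
    m=(np.abs(L[...,0])<.03)&(np.abs(L[...,1])<.07)&(L[...,2]<.0)&(L[...,2]>-.09)
    Q=L[m];
    for z in np.arange(-.08,0.0,.01):
        k=(Q[:,2]>=z)&(Q[:,2]<z+.01)
        if k.sum(): print(round(z,3),k.sum(),'x',np.percentile(Q[k,0],[2,98]).round(3),'y',np.percentile(Q[k,1],[2,50,98]).round(3))
E
```

```text
0 [323.10977132 238.16058839] 0.1915126074303128
0.0187 [323.04130288 253.32591076] 0.1738299862553683
0.035 [322.9691535  269.30653713] 0.1584167923969942
wrist0 cam in tool [ 8.340e-02  1.000e-04 -1.739e-01]
-0.08 1883 x [-0.01   0.011] y [-0.055  0.042  0.055]
-0.07 1701 x [-0.011  0.011] y [-0.055 -0.042  0.055]
-0.06 1324 x [-0.011  0.011] y [-0.055  0.042  0.055]
-0.05 387 x [-0.01   0.011] y [-0.047  0.042  0.048]
w2 cam in tool [ 0.0837  0.0009 -0.1737]
-0.08 1920 x [-0.009  0.013] y [-0.044  0.022  0.047]
-0.07 1216 x [-0.01   0.011] y [-0.033  0.022  0.034]
-0.06 1074 x [-0.01   0.011] y [-0.034  0.022  0.035]
-0.05 891 x [-0.01   0.011] y [-0.034 -0.021  0.034]
-0.04 272 x [-0.01   0.011] y [-0.027  0.     0.028]
-0.02 1462 x [-0.029  0.029] y [-0.004  0.001  0.005]
-0.01 515 x [-0.029  0.028] y [-0.005  0.004  0.006]
```

Contrary to the interface text, the depth images put the fingertips about 35 mm behind the reported TCP, at z≈0.243 with TCP z=0.2075. The jaws therefore closed above the rail. I'll check this against the side camera before going deeper.

```bash
python3 - <<'E'
from h import *
s,p,r=st()
ex=np.array([np.cos(TH),np.sin(TH)]);ey=np.array([-ex[1],ex[0]])
c=dict(np.load('d3.npz'));T=c['world_to_cam'];K=c['camera_matrix'];W=pts(c)
for b in (0,.035,.06): 
    q=T@np.append(p-r[:,2]*b,1);print(b,(K@q[:3]/q[2])[:2],q[2])
L=(W-p)@r
m=(np.abs(L[...,0])<.03)&(np.abs(L[...,1])<.07)&(L[...,2]<.02)&(L[...,2]>-.15)
v,u=np.nonzero(m)
for z in np.arange(-.14,.02,.01):
    k=m&(L[...,2]>=z)&(L[...,2]<z+.01)
    if k.sum(): print(round(z,3),k.sum(),'x',np.percentile(L[k][:,0],[2,98]).round(3),'y',np.percentile(L[k][:,1],[2,50,98]).round(3))
a=cv2.imread('pics/d3.png')[90:190,300:400]
cv2.imwrite('pics/d3z.png',cv2.resize(a,None,fx=6,fy=6,interpolation=cv2.INTER_CUBIC))
E
```

```text
0 [331.9812685 159.6539562] 1.3512811841622279
0.035 [332.48757726 147.79253693] 1.3383474713643044
0.06 [332.85525938 139.17875807] 1.3291091050800732
-0.14 122 x [-0.022  0.004] y [-0.048 -0.008  0.04 ]
-0.13 145 x [-0.02   0.005] y [-0.062 -0.009  0.054]
-0.12 131 x [-0.019  0.005] y [-0.061 -0.005  0.055]
-0.11 108 x [-0.019  0.012] y [-0.054  0.003  0.048]
-0.1 103 x [-0.018  0.014] y [-0.046  0.002  0.043]
-0.09 96 x [-0.016  0.01 ] y [-0.037 -0.002  0.031]
-0.08 51 x [-0.016 -0.002] y [-0.028  0.001  0.026]
-0.07 35 x [-0.014  0.004] y [-0.015 -0.003  0.01 ]
-0.06 35 x [-0.013  0.005] y [-0.016 -0.006  0.011]
-0.05 39 x [-0.012  0.009] y [-0.015 -0.006  0.013]
-0.04 18 x [-0.012  0.007] y [-0.009 -0.002  0.008]
-0.03 32 x [-0.026  0.021] y [-0.007 -0.005  0.001]
-0.02 2 x [-0.027  0.012] y [-0.005 -0.005 -0.005]
-0.01 46 x [-0.027  0.028] y [0.052 0.058 0.069]
0.0 11 x [-0.027  0.027] y [0.051 0.053 0.054]
0.01 2 x [0.02  0.026] y [0.04  0.051 0.061]
```

View pics/d3z.png

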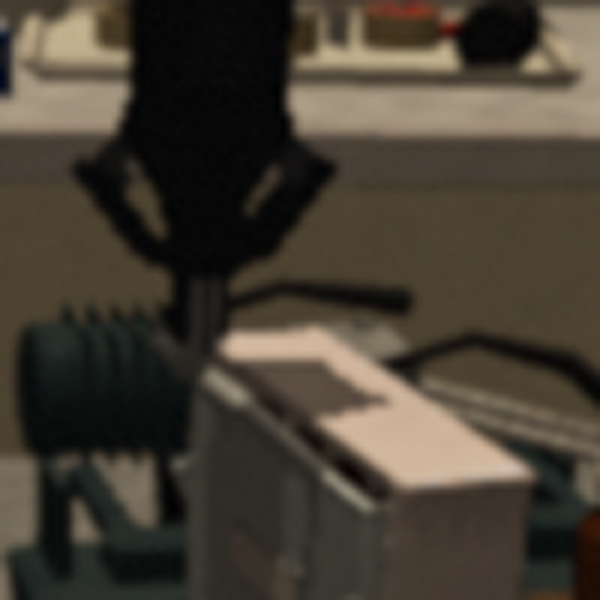

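Both cameras agree: the fingertips are ~35 mm short of the reported TCP, so the grasp point is ~54 mm behind it. The rail grasp needs TCP z ≈ 0.176.

Request:
servo_tool([
  [[0,0,0,0,0.5],[0,0,0,0,0.5],[0,0,0,0,0.5],[0,0,0,0,0.5],[0,0,0.016,0,0.5],[0,0,0.016,0,0.5],[0,0,0,0,0.5],[0,0,0,0,0.0],[0,0,0,0,0.0],[0,0,0,0,0.0],[0,0,0,0,0.0]],
], newtons=40)

```text
time_s: 5.82
tcp_pos: [0.6241, 0.2679, 0.172]
ee_rot: [-0.0, 0.604, 0.797, -0.01]
wrist_force: [0.2, -1.2, -1.7]
finger_gap: 0.0108
```

Rail gripped (gap 11 mm). Pulling along the arc.

Request:
servo_tool([
  [[0,-0.0173,0.005,0,0],[0,-0.0168,0.0064,0,0],[0,-0.0161,0.008,0,0],[0,-0.0152,0.0095,0,0],[0,-0.0142,0.011,0,0],[0,0,0,0,0]],
])

```text
time_s: 6.58
tcp_pos: [0.5573, 0.249, 0.1396]
ee_rot: [0.008, 0.604, 0.797, 0.002]
wrist_force: [0.5, 0.1, -4.7]
finger_gap: 0.0104
```

```bash
cat >> h.py <<'E'
def arc(k1,n,off=.054):
    s,p,r=st(); ex=np.array([np.cos(TH),np.sin(TH),0])
    x=(p-PIV)@ex; z=p[2]+off-PIV[2]; al0=np.arctan2(40,180);Rr=np.hypot(.04,.18)
    k=np.arctan2(-x,z)-al0; print('k now',round(k,3),'radius',round(np.hypot(x,z),4),'gap',s['finger_gap'],'F',np.round(s['wrist_force'],1))
    pr=np.array([x,z]); ks=np.linspace(k,k1,n+1)[1:]
    for kk in ks:
        q=np.array([-Rr*np.sin(al0+kk),Rr*np.cos(al0+kk)]); print('k',round(kk,2),'y',round(q[0]-pr[0],4),'z',round(pr[1]-q[1],4)); pr=q
E
python3 -c "
from h import *
arc(1.17,9)"
```

```text
k now 0.433 radius 0.1806 gap 0.010352028428452325 F [ 0.5  0.1 -4.7]
k 0.51 y -0.0139 z 0.0066
k 0.6 y -0.0108 z 0.0106
k 0.68 y -0.0099 z 0.0114
k 0.76 y -0.0089 z 0.0122
k 0.84 y -0.0079 z 0.0129
k 0.92 y -0.0068 z 0.0135
k 1.01 y -0.0057 z 0.014
k 1.09 y -0.0045 z 0.0144
k 1.17 y -0.0033 z 0.0147
```

Request:
servo_tool([
  [[0,-0.0139,0.0066,0,0],[0,-0.0108,0.0106,0,0],[0,-0.0099,0.0114,0,0],[0,-0.0089,0.0122,0,0],[0,-0.0079,0.0129,0,0],[0,-0.0068,0.0135,0,0],[0,0,0,0,0]],
])

```text
time_s: 7.45
tcp_pos: [0.5076, 0.235, 0.0757]
ee_rot: [0.009, 0.604, 0.797, 0.006]
wrist_force: [-0.4, 0.8, -3.3]
finger_gap: 0.0105
```

```bash
python3 -c "
from h import *
arc(1.16,4)"
```

```text
k now 0.893 radius 0.1798 gap 0.010503364158822704 F [-0.4  0.8 -3.3]
k 0.96 y -0.0092 z 0.0092
k 1.03 y -0.0043 z 0.0115
k 1.09 y -0.0035 z 0.0118
k 1.16 y -0.0027 z 0.012
```

Request:
servo_tool([
  [[0,-0.007,0.0092,0,0],[0,-0.0043,0.0115,0,0],[0,-0.0035,0.0118,0,0],[0,-0.0027,0.012,0,0],[0,-0.001,0.006,0,0],[0,0,0,0,0]],
])

```text
time_s: 8.2
tcp_pos: [0.492, 0.2307, 0.0272]
ee_rot: [0.009, 0.604, 0.797, 0.008]
wrist_force: [-3.3, -0.6, 3.6]
finger_gap: 0.0105
```

```bash
python3 -c "
from h import *
arc(1.16,2)
cap('side','d4.png');cap('scene','s4.png')"
```

```text
k now 1.178 radius 0.1801 gap 0.010491498055108649 F [-3.3 -0.6  3.6]
k 1.17 y -0.0039 z -0.0024
k 1.16 y 0.0003 z -0.0016
```

View pics/s4.png

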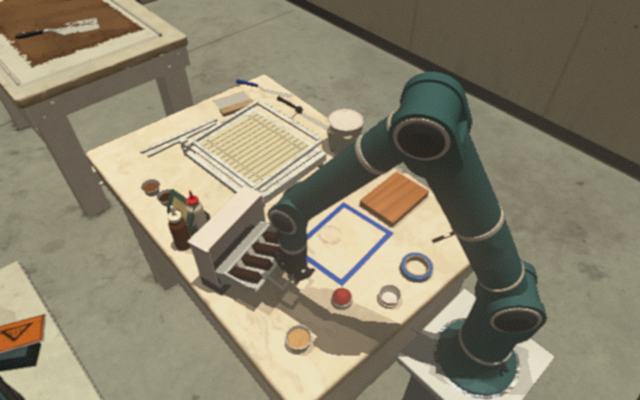

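The bin is at its stop: the force reversed at k≈1.17, and dark bars are visible in it at (245,270), (257,262) and (270,240). Release, rise and view from above.

Request:
servo_tool([
  [[0,0,0,0,0.35],[0,0,0,0,0.35],[0,0,0,0,0.35],[0,0,-0.03,0,0.35],[0,-0.01,-0.05,0,0.35],[0,-0.02,-0.05,-10,0.42],[0,0,-0.05,-10,0.42],[0,0,-0.05,-10,0.42],[0,0,0,-10,0.42],[0,0,0,-10,0.42],[0,0,0,-10,0.42],[0,0,0,-10,0.42],[0,0,0,-10,0.42],[0,0,0,-10,0.42],[0,0,0,0,0.42]],
])

```text
time_s: 10.18
tcp_pos: [0.459, 0.223, 0.2609]
ee_rot: [0.014, -0.161, 0.987, -0.001]
wrist_force: [-0.8, 0.2, -1.2]
finger_gap: 0.036
```

```bash
python3 -c "
from h import *
goto(piv(-.07,0,.2),105.5); s,p,r=st(); print(r.round(3))
cap('wrist','w5.png');cap('scene','s5.png')"
```

```text
t 10.175 tcp [0.459  0.223  0.2609] yang 108.53 gap 0.036 F [-0.8   0.19 -1.16] j7 1.39
turn 3.03 then shift [-0.1409  0.      0.0147]  (before turn axes [-0.1407 -0.0074  0.0147] )
[[-0.948 -0.318  0.028]
 [-0.318  0.948  0.002]
 [-0.027 -0.007 -1.   ]]
```

View pics/w5.png

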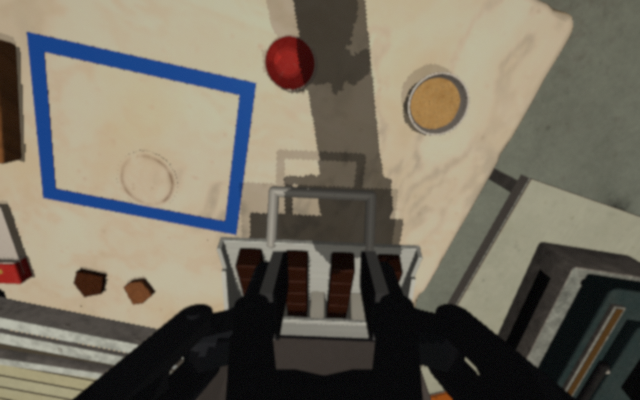

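View pics/s5.png

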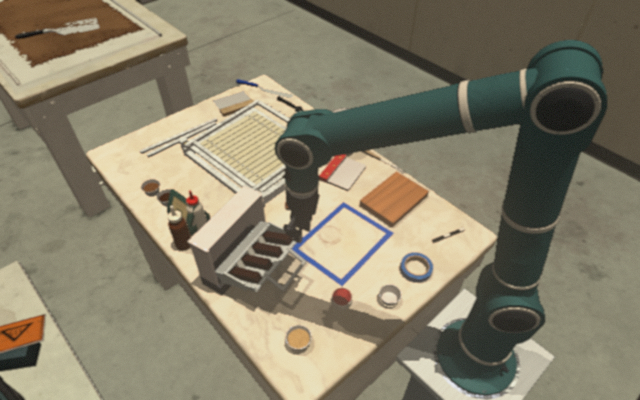

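All four bars are present: wrist columns ~250, 297, 341 and 388, rows 250–315. Measuring the bars and the board from these views.

```bash
cat > meas.py <<'E'
from h import *
U=np.arange(640)[None,:].repeat(400,0); V=np.arange(400)[:,None].repeat(640,1)
ex=np.array([np.cos(TH),np.sin(TH)]);ey=np.array([-ex[1],ex[0]])
def bars(n):
    c=dict(np.load(n+'.npz'));W=pts(c);hsv=cv2.cvtColor(c['frame'],cv2.COLOR_RGB2HSV)
    X=(W[...,:2]-PIV[:2])@ex;Y=(W[...,:2]-PIV[:2])@ey;Z=W[...,2]-.05
    d=np.array([-np.sin(1.15),np.cos(1.15)]);nn=np.array([np.cos(1.15),np.sin(1.15)])
    S=X*d[0]+Z*d[1];N=X*nn[0]+Z*nn[1]
    m=(N>.008)&(N<.045)&(S>0.055)&(S<.2)&(np.abs(Y)<.12)&(hsv[...,2]<95)&(hsv[...,1]>60)
    k,l,stt,cen=cv2.connectedComponentsWithStats(m.astype(np.uint8))
    for i in range(1,k):
        if stt[i,4]<40: continue
        q=l==i; print(n,stt[i].tolist(),'S',np.percentile(S[q],[2,98]).round(4),'Y',np.percentile(Y[q],[3,97]).round(4),'N',np.percentile(N[q],[5,50,95]).round(4))
def board(n,umin=0,umax=640,vmin=0,vmax=400,zr=(.024,.036)):
    c=dict(np.load(n+'.npz'));W=pts(c);hsv=cv2.cvtColor(c['frame'],cv2.COLOR_RGB2HSV)
    b=(hsv[...,0]>3)&(hsv[...,0]<18)&(hsv[...,1]>110)&(U>umin)&(U<umax)&(V>vmin)&(V<vmax)&(W[...,2]>zr[0])&(W[...,2]<zr[1])&(W[...,0]<.75)&(W[...,1]<.15)&(W[...,1]>-.45)&(W[...,0]>.35)
    k,l,stt,cen=cv2.connectedComponentsWithStats(b.astype(np.uint8)); i=1+np.argmax(stt[1:,4])
    r=cv2.minAreaRect((W[l==i][:,:2]*1000).astype(np.float32));print('board',n,r,stt[i].tolist())
def outline(n):
    c=dict(np.load(n+'.npz'));W=pts(c);hsv=cv2.cvtColor(c['frame'],cv2.COLOR_RGB2HSV)
    b=(hsv[...,0]>100)&(hsv[...,0]<130)&(hsv[...,1]>120)&(np.abs(W[...,2])<.008)&(W[...,0]<.7)&(W[...,0]>.38)&(W[...,1]<.17)&(W[...,1]>-.2)
    k,l,stt,cen=cv2.connectedComponentsWithStats(b.astype(np.uint8)); i=1+np.argmax(stt[1:,4])
    r=cv2.minAreaRect((W[l==i][:,:2]*1000).astype(np.float32));print('outline',n,r,stt[i].tolist())
E
python3 - <<'E'
from meas import *
bars('w5');bars('s5');board('s5');outline('s5');outline('w5')
E
```

```text
w5 [236, 249, 27, 46, 663] S [0.086  0.1337] Y [-0.0892 -0.0664] N [0.0121 0.0293 0.0336]
w5 [286, 251, 22, 53, 993] S [0.0598 0.1339] Y [-0.0356 -0.0146] N [0.0129 0.0324 0.0334]
w5 [328, 253, 26, 54, 1111] S [0.0595 0.1343] Y [0.0131 0.0359] N [0.0128 0.0323 0.0333]
w5 [378, 255, 24, 26, 272] S [0.1242 0.1349] Y [0.0661 0.0875] N [0.0099 0.0178 0.0325]
s5 [268, 232, 25, 12, 215] S [0.0572 0.1342] Y [-0.0889 -0.0634] N [0.0167 0.0319 0.0361]
s5 [257, 244, 25, 13, 205] S [0.0569 0.1351] Y [-0.0324 -0.0114] N [0.0163 0.0321 0.0355]
s5 [246, 256, 26, 14, 220] S [0.0569 0.1353] Y [0.0187 0.0403] N [0.0172 0.0316 0.0355]
s5 [235, 268, 27, 15, 233] S [0.0571 0.1359] Y [0.0697 0.0917] N [0.0165 0.0314 0.0353]
board s5 ((535.3059692382812, -272.36376953125), (151.8182373046875, 212.76986694335938), 2.856329917907715) [361, 172, 67, 51, 1759]
outline s5 ((532.26513671875, -10.516799926757812), (212.73834228515625, 269.04669189453125), 5.785019874572754) [293, 204, 98, 80, 529]
outline w5 ((530.7838745117188, -13.129318237304688), (216.01852416992188, 276.9156188964844), 6.464730262756348) [28, 33, 227, 201, 8419]
```

```bash
python3 - <<'E'
from meas import *
a=cv2.imread('pics/w5.png')[225:345,210:430];b=cv2.imread('pics/s5.png')[190:310,190:310]
cv2.imwrite('pics/z5.png',np.vstack([cv2.resize(a,(550,300),interpolation=cv2.INTER_CUBIC),cv2.resize(b[20:100],(550,300),interpolation=cv2.INTER_CUBIC)]))
# structure near side walls: list N-height points by Y at S bins, scene
for n in ('s5','w5'):
    c=dict(np.load(n+'.npz'));W=pts(c)
    X=(W[...,:2]-PIV[:2])@ex;Y=(W[...,:2]-PIV[:2])@ey;Z=W[...,2]-.05
    S=-X*np.sin(1.15)+Z*np.cos(1.15);N=X*np.cos(1.15)+Z*np.sin(1.15)
    for s0 in np.arange(.04,.15,.015):
        for y0,y1 in ((-.13,-.115),(-.115,-.1),(-.1,-.09),(.09,.1),(.1,.115),(.115,.13)):
            m=(S>s0)&(S<s0+.015)&(Y>y0)&(Y<y1)&(N>-.03)&(N<.06)
            if m.sum()>2: print(n,round(s0,3),(y0,y1),m.sum(),np.percentile(N[m],[5,50,95]).round(3))
E
```

```text
s5 0.04 (-0.115, -0.1) 33 [0.019 0.041 0.051]
s5 0.04 (-0.1, -0.09) 4 [0.045 0.046 0.048]
s5 0.04 (0.09, 0.1) 21 [0.015 0.029 0.049]
s5 0.04 (0.1, 0.115) 44 [0.007 0.036 0.052]
s5 0.055 (-0.115, -0.1) 31 [0.017 0.034 0.047]
s5 0.055 (0.09, 0.1) 14 [0.01  0.022 0.032]
s5 0.055 (0.1, 0.115) 38 [0.006 0.032 0.046]
s5 0.07 (-0.115, -0.1) 22 [0.016 0.031 0.038]
s5 0.07 (0.09, 0.1) 19 [0.006 0.022 0.036]
s5 0.07 (0.1, 0.115) 39 [-0.     0.024  0.04 ]
s5 0.085 (-0.115, -0.1) 10 [0.017 0.024 0.033]
s5 0.085 (0.09, 0.1) 21 [0.006 0.012 0.028]
s5 0.085 (0.1, 0.115) 37 [-0.003  0.019  0.032]
s5 0.1 (0.09, 0.1) 21 [0.005 0.012 0.034]
s5 0.1 (0.1, 0.115) 24 [0.006 0.017 0.026]
s5 0.115 (0.09, 0.1) 20 [0.006 0.014 0.03 ]
s5 0.115 (0.1, 0.115) 21 [0.002 0.014 0.019]
s5 0.13 (0.09, 0.1) 20 [0.006 0.008 0.03 ]
s5 0.13 (0.1, 0.115) 27 [0.002 0.011 0.019]
s5 0.145 (0.1, 0.115) 4 [0.007 0.011 0.018]
w5 0.04 (-0.115, -0.1) 97 [0.007 0.019 0.037]
w5 0.055 (-0.115, -0.1) 159 [0.007 0.029 0.044]
w5 0.055 (0.1, 0.115) 19 [0.006 0.01  0.017]
w5 0.07 (-0.115, -0.1) 152 [0.007 0.026 0.038]
w5 0.07 (-0.1, -0.09) 6 [0.032 0.032 0.033]
w5 0.07 (0.1, 0.115) 91 [0.006 0.014 0.033]
w5 0.085 (-0.115, -0.1) 152 [0.007 0.022 0.032]
w5 0.085 (-0.1, -0.09) 6 [0.032 0.033 0.033]
w5 0.085 (0.1, 0.115) 146 [0.006 0.022 0.032]
w5 0.1 (-0.115, -0.1) 145 [0.007 0.015 0.025]
w5 0.1 (-0.1, -0.09) 14 [0.007 0.019 0.033]
w5 0.1 (0.09, 0.1) 18 [0.006 0.007 0.007]
w5 0.1 (0.1, 0.115) 138 [0.006 0.017 0.026]
w5 0.115 (-0.115, -0.1) 128 [0.007 0.01  0.019]
w5 0.115 (-0.1, -0.09) 47 [0.007 0.007 0.033]
w5 0.115 (0.09, 0.1) 49 [0.006 0.006 0.007]
w5 0.115 (0.1, 0.115) 109 [0.006 0.012 0.019]
w5 0.13 (-0.115, -0.1) 197 [0.003 0.008 0.019]
w5 0.13 (-0.1, -0.09) 116 [0.003 0.007 0.028]
w5 0.13 (0.09, 0.1) 99 [0.002 0.006 0.007]
w5 0.13 (0.1, 0.115) 174 [0.002 0.009 0.019]
```

View pics/z5.png

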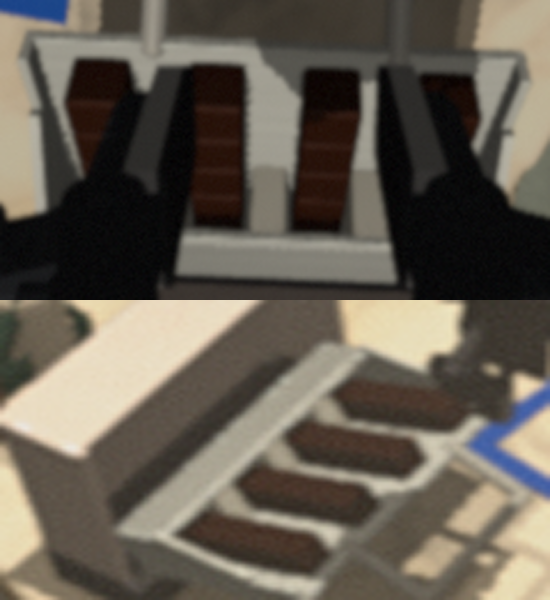

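Bars lie at y = -77, -25, +25 and +78 mm in the pivot frame, spanning S 5–135 mm up the slope. The bin's triangular side walls make the outer bars tight, so I'll take the inner bars first.

```bash
cat >> h.py <<'E'
def gtip(t,yangle=None,off=.037):
    s,p,r=st(); goto(np.asarray(t)+off*r[:,2],yangle)
def slope(S,N,y):
    return piv(-S*np.sin(1.15)+N*np.cos(1.15),y,S*np.cos(1.15)+N*np.sin(1.15))
E
python3 -c "
from h import *
t=slope(.080,.020,-.025);t[2]=.150;print(t);gtip(t,105.5)"
```

```text
[0.60678821 0.23797846 0.15      ]
t 10.275 tcp [0.459  0.2229 0.2609] yang 108.45 gap 0.036 F [ 0.04 -0.13 -0.2 ] j7 1.39
turn 2.95 then shift [-0.1434 -0.0244  0.152 ]  (before turn axes [-0.1419 -0.0318  0.152 ] )
```

Request:
servo_tool([
  [[-0.03,-0.008,0,3,0.42],[-0.045,-0.008,0.02,0,0.42],[-0.045,-0.008,0.04,0,0.42],[-0.025,0,0.04,0,0.42],[0,0,0.03,0,0.42],[0,0,0,0,0.42]],
])

```text
time_s: 11.02
tcp_pos: [0.6146, 0.2418, 0.1319]
ee_rot: [0.016, -0.127, 0.992, -0.0]
wrist_force: [0.3, 0.8, -0.3]
finger_gap: 0.0357
```

```bash
python3 -c "
from h import *
t=slope(.080,.020,-.025);t[2]=.096;gtip(t,105.5);cap('wrist','w6.png')"
```

```text
t 11.025 tcp [0.6146 0.2418 0.1319] yang 104.56 gap 0.0357 F [ 0.35  0.77 -0.28] j7 1.48
turn -0.94 then shift [ 0.0096 -0.0014  0.0726]  (before turn axes [ 0.0096 -0.0016  0.0726] )
```

View pics/w6.png

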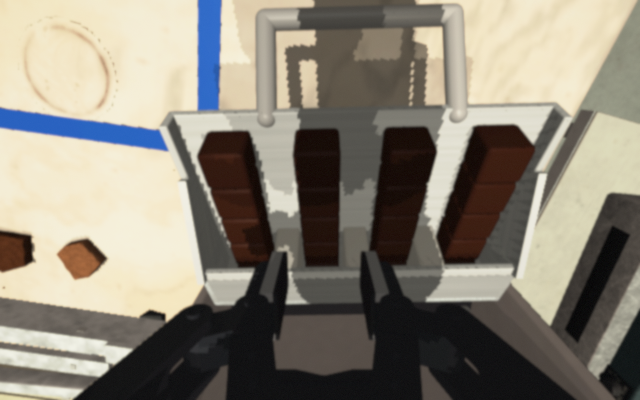

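The fingers straddle bar 2 (columns 298–340), and all four bars are clear. Descending.

Request:
servo_tool([
  [[0.0096,-0.0015,0,-0.9,0.42],[0,0,0.03,0,0.42],[0,0,0.025,0,0.42],[0,0,0.01,0,0.42],[0,0,0,0,0.42]],
])

```text
time_s: 11.7
tcp_pos: [0.6114, 0.241, 0.0775]
ee_rot: [0.024, -0.135, 0.991, 0.003]
wrist_force: [0.6, -0.1, 0.3]
finger_gap: 0.036
```

```bash
python3 -c "
from h import *
t=slope(.080,.020,-.025);t[2]=.096;gtip(t,105.5);cap('wrist','w7.png')"
```

```text
t 11.7 tcp [0.6114 0.241  0.0775] yang 105.56 gap 0.036 F [ 0.65 -0.07  0.3 ] j7 1.51
turn 0.06 then shift [ 0.0044 -0.0017  0.0182]  (before turn axes [ 0.0044 -0.0017  0.0182] )
```

View pics/w7.png

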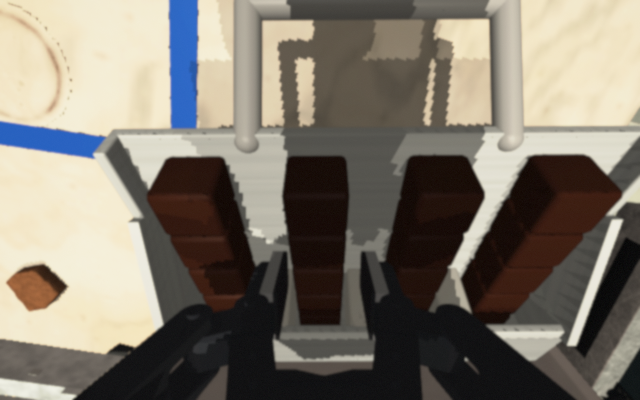

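Request:
servo_tool([
  [[0.004,-0.0015,0.008,0,0.42],[0,0,0.008,0,0.42],[0,0,0.004,0,0.42],[0,0,0,0,0.42],[0,0,0,0,0.0],[0,0,0,0,0.0],[0,0,0,0,0.0],[0,0,0,0,0.0]],
], newtons=50)

```text
time_s: 12.75
tcp_pos: [0.6105, 0.239, 0.0591]
ee_rot: [0.026, -0.135, 0.99, 0.004]
wrist_force: [-0.3, -0.5, -0.9]
finger_gap: 0.0253
```

```bash
python3 -c "
from h import *
t=slope(.080,.020,-.025);t[2]=.096;gtip(t,105.5);cap('wrist','w8.png')"
```

```text
t 12.75 tcp [0.6105 0.239  0.0591] yang 105.53 gap 0.0253 F [-0.32 -0.55 -0.93] j7 1.51
turn 0.03 then shift [ 0.0019  0.     -0.    ]  (before turn axes [ 0.0019  0.     -0.    ] )
```

View pics/w8.png

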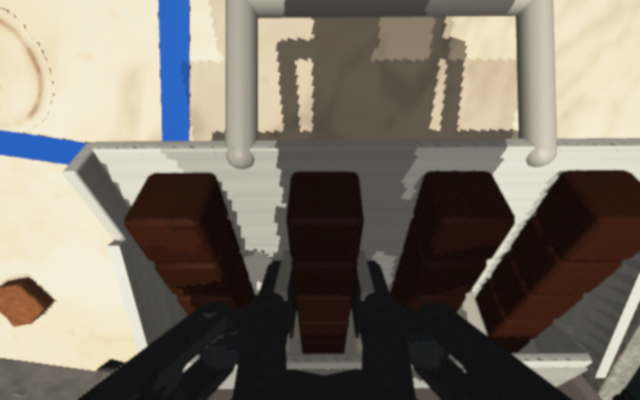

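Bar 2 gripped (gap 25 mm). Draw it up the slope, then lift.

Request:
servo_tool([
  [[0.016,0,-0.0072,0,0],[0.016,0,-0.0072,0,0],[0.016,0,-0.0072,0,0],[0.016,0,-0.0072,0,0],[0.01,0,-0.015,0,0],[0,0,-0.03,0,0],[0,0,-0.03,0,0],[0,0,0,0,0]],
])

```text
time_s: 13.8
tcp_pos: [0.5303, 0.2173, 0.163]
ee_rot: [0.029, -0.136, 0.99, 0.005]
wrist_force: [0.4, 0.1, -1.6]
finger_gap: 0.0251
```

```bash
python3 -c "
from h import *
t=[.529,-.354,.16];gtip(t,93);cap('wrist','w9.png')
s,p,r=st();print(r.round(3))"
```

```text
t 13.8 tcp [0.5303 0.2173 0.163 ] yang 105.59 gap 0.0251 F [ 0.41  0.1  -1.59] j7 1.46
turn 12.59 then shift [ 0.0311 -0.5705  0.0303]  (before turn axes [ 0.1546 -0.55    0.0303] )
[[-0.962 -0.269  0.053]
 [-0.268  0.963  0.016]
 [-0.056  0.001 -0.998]]
```

View pics/w9.png

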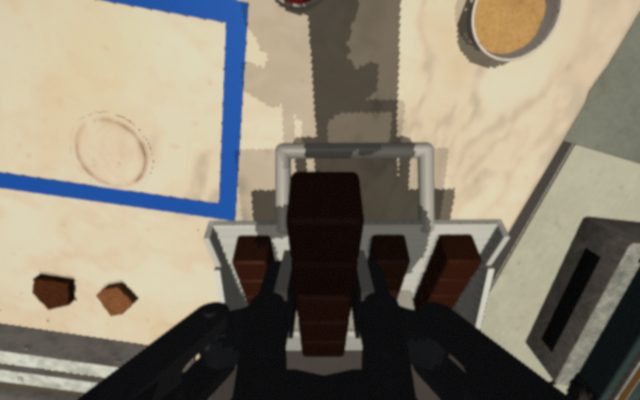

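Request:
servo_tool([
  [[0,-0.01,0,4.2,0],[0,-0.02,0,4.2,0],[0,-0.03,0,4.2,0],[0.003,-0.045,0,0,0],[0.003,-0.045,0,0,0],[0.003,-0.045,0,0,0],[0.003,-0.045,0,0,0],[0.003,-0.045,0,0,0],[0.003,-0.045,0,0,0],[0.003,-0.045,0,0,0],[0.003,-0.045,0,0,0],[0.003,-0.045,0,0,0],[0.003,-0.045,0,0,0],[0,-0.03,0,0,0],[0,-0.02,0,0,0],[0,0,0,0,0],[0,0,0,0,0]],
])

```text
time_s: 15.98
tcp_pos: [0.5005, -0.3865, 0.1437]
ee_rot: [0.016, 0.002, 1.0, 0.004]
wrist_force: [-0.2, 0.1, -1.0]
finger_gap: 0.0252
```

```bash
python3 -c "
from meas import *
t=[.529,-.354,.16];gtip(t,93);cap('wrist','w10.png');cap('scene','s10.png');cap('side','d10.png')
s,p,r=st();print(r.round(3));board('s10');board('w10')"
```

```text
t 15.975 tcp [ 0.5005 -0.3865  0.1437] yang 89.73 gap 0.0252 F [-0.17  0.06 -0.99] j7 2.41
turn -3.27 then shift [-0.0307  0.031   0.0218]  (before turn axes [-0.0289  0.0327  0.0218] )
[[-0.999  0.003  0.033]
 [ 0.004  1.     0.007]
 [-0.033  0.007 -0.999]]
board s10 ((534.7654418945312, -270.0364685058594), (151.21104431152344, 210.76239013671875), 2.299846649169922) [361, 172, 66, 50, 1713]
board w10 ((534.9537353515625, -275.1456298828125), (148.0929718017578, 207.46299743652344), 2.893381118774414) [328, 130, 233, 151, 26860]
```

View pics/w10.png

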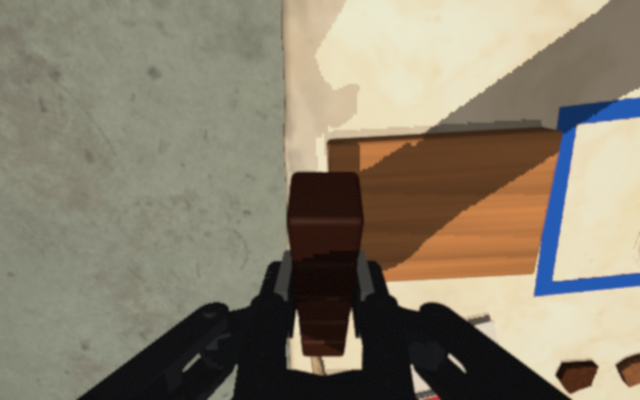

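View pics/d10.png

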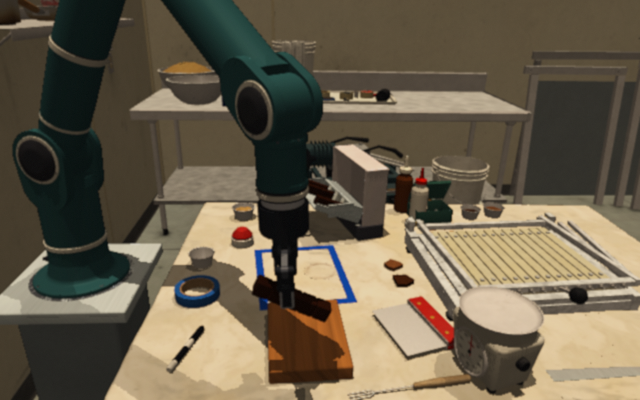

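The wrist view shows the bar held level across columns 290–362 at the board's left edge, so it overshot in y by 31 mm. Correct that and lower.

Request:
servo_tool([
  [[-0.015,0.015,0,-3.3,0],[-0.015,0.016,0.0,0,0],[0,0,0.03,0,0],[0,0,0.03,0,0],[0,0,0.03,0,0],[0,0,0.01,0,0],[0,0,0,0,0]],
])

```text
time_s: 17.0
tcp_pos: [0.5469, -0.3384, 0.0448]
ee_rot: [0.02, -0.038, 0.999, 0.005]
wrist_force: [-0.6, -0.7, -0.4]
finger_gap: 0.0251
```

```bash
python3 -c "
from meas import *
t=[.529,-.354,.040];gtip(t,93);cap('wrist','w11.png');cap('side','d11.png')
a=cv2.imread('pics/w11.png');b=cv2.imread('pics/d11.png')[200:400,200:420]
cv2.imwrite('pics/v11.png',np.vstack([cv2.resize(a,(480,300)),cv2.resize(b,(480,300))[:300]]))"
```

```text
t 17.0 tcp [ 0.5469 -0.3384  0.0448] yang 94.33 gap 0.0251 F [-0.63 -0.66 -0.42] j7 2.43
turn 1.33 then shift [ 0.0188 -0.0147  0.0409]  (before turn axes [ 0.0192 -0.0142  0.0409] )
```

View pics/v11.png

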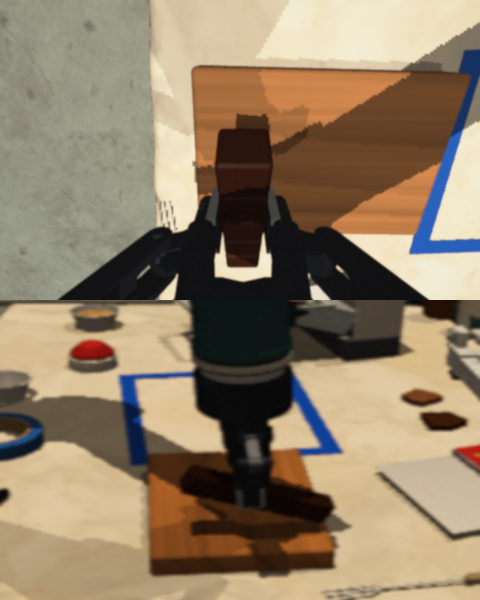

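Request:
servo_tool([
  [[0.01,-0.0075,0,1.3,0],[0.009,-0.007,0,0,0],[0,0,0.008,0,0],[0,0,0,0,0],[0,0,0,0,0]],
])

```text
time_s: 17.73
tcp_pos: [0.5288, -0.3582, 0.0394]
ee_rot: [0.023, -0.024, 0.999, 0.003]
wrist_force: [-0.3, 0.6, -0.7]
finger_gap: 0.0246
```

```bash
python3 -c "
from meas import *
t=[.529,-.354,.040];gtip(t,93)"
```

```text
t 17.725 tcp [ 0.5288 -0.3582  0.0394] yang 92.76 gap 0.0246 F [-0.3   0.58 -0.7 ] j7 2.45
turn -0.24 then shift [-0.0005  0.0042  0.0364]  (before turn axes [-0.0005  0.0042  0.0364] )
```

Request:
servo_tool([
  [[0,0.004,0.004,0,0],[0,0,0.006,0,0],[0,0,0.006,0,0],[0,0,0.006,0,0],[0,0,0.006,0,0],[0,0,0,0,0]],
], newtons=30)

```text
time_s: 18.48
tcp_pos: [0.5262, -0.3561, 0.0153]
ee_rot: [0.021, -0.024, 0.999, 0.003]
wrist_force: [0.0, 0.1, -1.1]
finger_gap: 0.0252
```

```bash
python3 -c "
from meas import *
t=[.529,-.354,.040];gtip(t,93);cap('wrist','w12.png');cap('side','d12.png')
a=cv2.imread('pics/w12.png');b=cv2.imread('pics/d12.png')[200:400,200:420]
cv2.imwrite('pics/v12.png',np.vstack([cv2.resize(a,(480,300)),cv2.resize(b,(480,300))[:300]]))"
```

```text
t 18.475 tcp [ 0.5262 -0.3561  0.0153] yang 92.71 gap 0.0252 F [ 0.03  0.06 -1.11] j7 2.46
turn -0.29 then shift [-0.004   0.0021  0.0124]  (before turn axes [-0.004   0.0021  0.0124] )
```

View pics/v12.png

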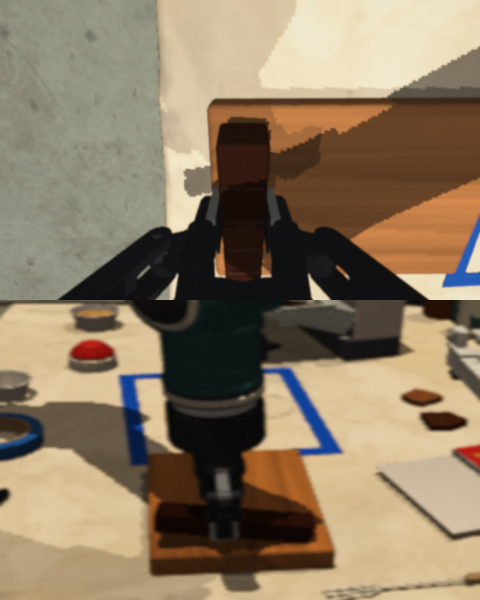

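Request:
servo_tool([
  [[0,0,0.005,0,0],[0,0,0.005,0,0],[0,0,0.003,0,0],[0,0,0,0,0]],
], newtons=20)

```text
time_s: 19.08
tcp_pos: [0.5252, -0.3574, 0.0042]
ee_rot: [0.021, -0.023, 1.0, 0.003]
wrist_force: [-1.5, 0.6, 2.5]
finger_gap: 0.0252
```

```bash
python3 -c "
from meas import *
t=[.529,-.354,.040];gtip(t,93);cap('wrist','w13.png');cap('side','d13.png')
a=cv2.imread('pics/w13.png');b=cv2.imread('pics/d13.png')[200:400,200:420]
cv2.imwrite('pics/v13.png',np.vstack([cv2.resize(a,(480,300)),cv2.resize(b,(480,300))[:300]]))"
```

```text
t 19.075 tcp [ 0.5252 -0.3574  0.0042] yang 92.69 gap 0.0252 F [-1.53  0.63  2.47] j7 2.47
turn -0.31 then shift [-0.0055  0.0034  0.0014]  (before turn axes [-0.0055  0.0034  0.0014] )
```

View pics/v13.png

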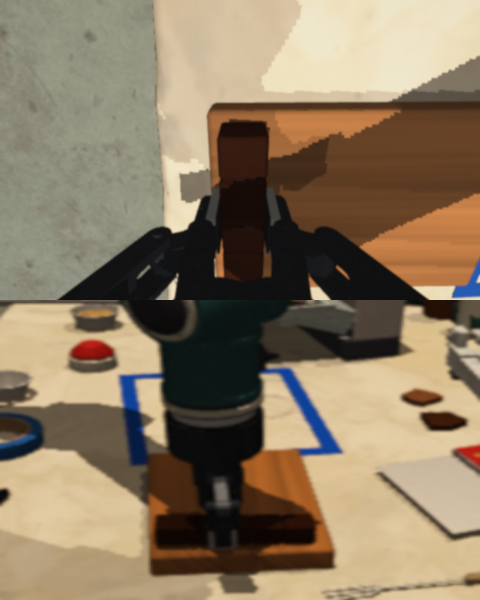

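The bar lies flat on the board. Release, rise and check.

Request:
servo_tool([
  [[0,0,0,0,0.45],[0,0,0,0,0.45],[0,0,0,0,0.45],[0,0,-0.02,0,0.45],[0,0,-0.04,0,0.45],[0,0,-0.05,0,0.42],[0,0,-0.05,0,0.42],[0,0.03,0,-4,0.42],[0,0.05,0,-4,0.42],[0,0,0,0,0.42]],
])

```text
time_s: 20.42
tcp_pos: [0.5125, -0.2785, 0.1773]
ee_rot: [0.025, -0.094, 0.995, -0.001]
wrist_force: [0.3, -0.3, -0.6]
finger_gap: 0.0356
```

```bash
cat >> meas.py <<'E'
def onboard(n,top=.0,Bc=(.535,-.273),Ba=3.0):
    c=dict(np.load(n+'.npz'));W=pts(c);hsv=cv2.cvtColor(c['frame'],cv2.COLOR_RGB2HSV)
    bx=np.array([np.cos(np.radians(Ba)),np.sin(np.radians(Ba))]);by=np.array([-bx[1],bx[0]]);D=W[...,:2]-np.array(Bc)
    m=(W[...,2]>.048)&(W[...,2]<.068)&(np.abs(D@bx)<.13)&(np.abs(D@by)<.16)&(hsv[...,2]<100)&(hsv[...,1]>60)
    k,l,stt,cen=cv2.connectedComponentsWithStats(m.astype(np.uint8))
    for i in range(1,k):
        if stt[i,4]<100: continue
        P=W[l==i]; r=cv2.minAreaRect((P[:,:2]*1000).astype(np.float32)); q=np.array(r[0])/1000-np.array(Bc)
        print(n,'bar',np.round(r[0],1),np.round(r[1],1),round(r[2],1),'board-frame',(q@bx).round(4),(q@by).round(4),'z',np.percentile(P[:,2],[5,50,95]).round(4))
E
python3 -c "
from meas import *
t=slope(.080,.020,.025);t[2]=.2;gtip(t,105.5);cap('wrist','w14.png');cap('scene','s14.png');cap('side','d14.png')
board('s14');board('w14');onboard('w14');onboard('s14');onboard('d14');bars('s14')"
```

```text
t 20.425 tcp [ 0.5125 -0.2785  0.1773] yang 100.82 gap 0.0356 F [ 0.25 -0.3  -0.6 ] j7 2.38
turn -4.68 then shift [-0.2299  0.5223  0.0203]  (before turn axes [-0.1865  0.5393  0.0203] )
board s14 ((534.4342041015625, -269.5544128417969), (151.90469360351562, 207.84640502929688), 2.8770811557769775) [361, 174, 67, 49, 1539]
board w14 ((535.224853515625, -275.3493347167969), (148.46983337402344, 207.3177490234375), 2.828556776046753) [224, 103, 214, 158, 22540]
w14 bar [ 533.  -357.5] [127.1  26.5] 2.7 board-frame -0.0064 -0.0843 z [0.053  0.0556 0.0569]
s14 bar [ 531.8 -354. ] [126.2  31.1] 1.4 board-frame -0.0075 -0.0807 z [0.0491 0.0557 0.061 ]
d14 bar [ 533.1 -357.4] [128.6  30. ] 3.6 board-frame -0.0063 -0.0841 z [0.0494 0.0552 0.0571]
s14 [268, 232, 24, 12, 221] S [0.0568 0.1344] Y [-0.0896 -0.0633] N [0.0168 0.0317 0.0358]
s14 [246, 256, 26, 13, 217] S [0.057  0.1361] Y [0.0193 0.0401] N [0.0181 0.0325 0.0355]
s14 [235, 268, 26, 15, 229] S [0.0582 0.1365] Y [0.0701 0.0919] N [0.0163 0.0316 0.0352]
```

View pics/w14.png

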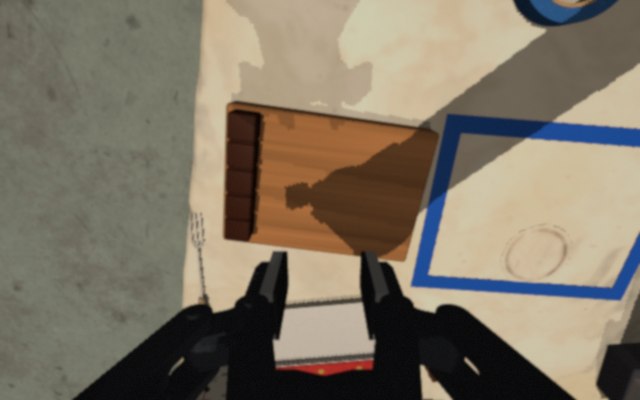

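Wrist view: bar 2 lies flat along the board's left edge (columns 227–258, rows 108–238), board frame (-6,-83) mm. Next is bar 3.

Request:
servo_tool([
  [[-0.008,0.018,0,-2.3,0.42],[-0.016,0.036,0,-2.3,0.42],[-0.02,0.045,0,0,0.42],[-0.02,0.045,0,0,0.42],[-0.02,0.045,0,0,0.42],[-0.02,0.045,0,0,0.42],[-0.02,0.045,0,0,0.42],[-0.02,0.045,0,0,0.42],[-0.02,0.045,0,0,0.42],[-0.02,0.045,0,0,0.42],[-0.02,0.045,0,0,0.42],[-0.016,0.036,0,0,0.42],[-0.008,0.02,0,0,0.42],[0,0,0,0,0.42],[0,0,0,0,0.42]],
])

```text
time_s: 22.45
tcp_pos: [0.6012, 0.2923, 0.1768]
ee_rot: [0.021, -0.135, 0.991, -0.005]
wrist_force: [0.5, 0.3, -0.1]
finger_gap: 0.0356
```

```bash
python3 -c "
from meas import *
t=slope(.080,.020,.026);t[2]=.15;gtip(t,105.5);cap('wrist','w15.png');bars('w15')"
```

```text
t 22.45 tcp [0.6012 0.2923 0.1768] yang 105.48 gap 0.0356 F [ 0.5   0.28 -0.12] j7 1.39
turn -0.02 then shift [ 0.0103 -0.0024  0.0634]  (before turn axes [ 0.0103 -0.0024  0.0634] )
w15 [368, 117, 48, 100, 3625] S [0.0589 0.1342] Y [0.0641 0.0876] N [0.0153 0.0321 0.0332]
w15 [146, 119, 73, 96, 4258] S [0.0598 0.1332] Y [-0.0893 -0.0656] N [0.0137 0.0323 0.0337]
w15 [302, 118, 37, 99, 3168] S [0.0591 0.1339] Y [0.0144 0.0367] N [0.016  0.0324 0.0334]
```

View pics/w15.png

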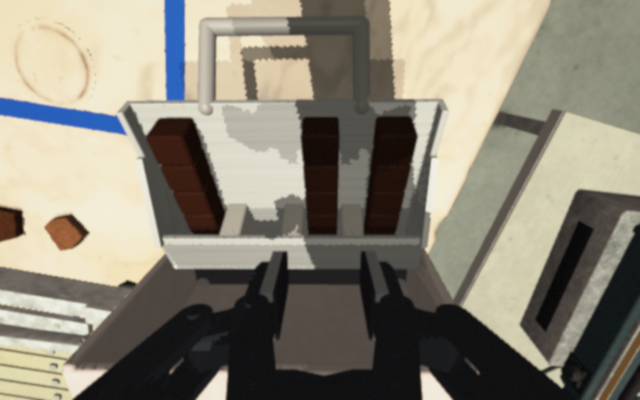

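Bar 3 is at columns 302–338, centred between the fingers. Descending.

Request:
servo_tool([
  [[0.01,-0.0025,0,0,0.42],[0,0,0.02,0,0.42],[0,0,0.035,0,0.42],[0,0,0.03,0,0.42],[0,0,0.01,0,0.42],[0,0,0,0,0.42]],
])

```text
time_s: 23.25
tcp_pos: [0.5964, 0.2808, 0.0774]
ee_rot: [0.022, -0.131, 0.991, -0.005]
wrist_force: [-0.2, 0.3, 0.4]
finger_gap: 0.0358
```

```bash
python3 -c "
from meas import *
t=slope(.080,.020,.026);t[2]=.096;gtip(t,105.5)"
```

```text
t 23.25 tcp [0.5964 0.2808 0.0774] yang 105.06 gap 0.0358 F [-0.16  0.35  0.41] j7 1.41
turn -0.44 then shift [0.0006 0.0066 0.0182]  (before turn axes [0.0007 0.0066 0.0182] )
```

Request:
servo_tool([
  [[0,0.0066,0,-0.4,0.42],[0,0,0,0,0.42],[0,0,0,0,0.42]],
])

```text
time_s: 23.62
tcp_pos: [0.5956, 0.2877, 0.0794]
ee_rot: [0.023, -0.135, 0.991, -0.005]
wrist_force: [0.3, -0.3, 0.2]
finger_gap: 0.0359
```

```bash
python3 -c "
from meas import *
t=slope(.080,.020,.026);t[2]=.096;gtip(t,105.5);cap('wrist','w16.png')"
```

```text
t 23.625 tcp [0.5956 0.2877 0.0794] yang 105.48 gap 0.0359 F [ 0.3  -0.29  0.18] j7 1.4
turn -0.02 then shift [ 0.0018 -0.0002  0.0203]  (before turn axes [ 0.0018 -0.0002  0.0203] )
```

View pics/w16.png

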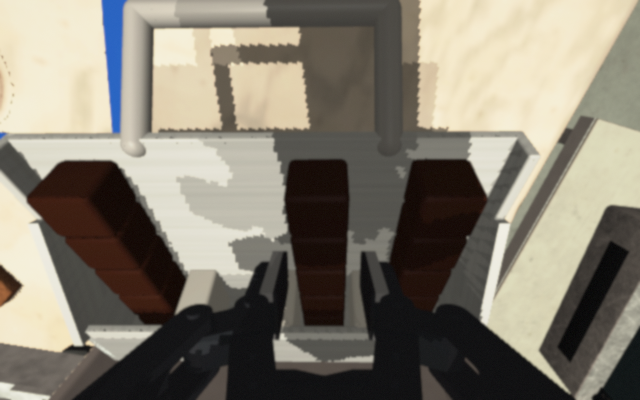

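Centred on bar 3 (columns 287–348). Go down, grip, draw and lift.

Request:
servo_tool([
  [[0.002,0,0.008,0,0.42],[0,0,0.008,0,0.42],[0,0,0.005,0,0.42],[0,0,0,0,0.42],[0,0,0,0,0.0],[0,0,0,0,0.0],[0,0,0,0,0.0],[0,0,0,0,0.0]],
], newtons=50)

```text
time_s: 24.68
tcp_pos: [0.5955, 0.2884, 0.0584]
ee_rot: [0.024, -0.135, 0.991, -0.004]
wrist_force: [-1.1, 0.4, 2.8]
finger_gap: 0.0254
```

Request:
servo_tool([
  [[0.016,0,-0.0072,0,0],[0.016,0,-0.0072,0,0],[0.016,0,-0.0072,0,0],[0.016,0,-0.0072,0,0],[0.01,0,-0.015,0,0],[0,0,-0.03,0,0],[0,0,-0.03,0,0],[0,0,0,0,0]],
])

```text
time_s: 25.68
tcp_pos: [0.5151, 0.265, 0.1595]
ee_rot: [0.025, -0.134, 0.991, -0.005]
wrist_force: [0.4, -0.2, -0.6]
finger_gap: 0.0254
```

```bash
python3 -c "
from meas import *
bx=np.array([np.cos(.0505),np.sin(.0505)]);by=np.array([-bx[1],bx[0]])
t=np.append(np.array([.535,-.273])+bx*-.010+by*-.028,.15);print(t);gtip(t,93);cap('wrist','w17.png');cap('scene','s17.png');board('s17')
s,p,r=st();print(r.round(3))"
```

```text
[ 0.52642615 -0.30146909  0.15      ]
t 25.675 tcp [0.5151 0.265  0.1595] yang 105.43 gap 0.0254 F [ 0.43 -0.22 -0.6 ] j7 1.34
turn 12.43 then shift [ 0.0191 -0.5662  0.0491]  (before turn axes [ 0.1405 -0.5489  0.0491] )
board s17 ((534.494384765625, -266.0248718261719), (152.09536743164062, 203.23707580566406), 3.781121015548706) [361, 174, 67, 49, 1579]
[[-0.963 -0.266  0.047]
 [-0.266  0.964 -0.006]
 [-0.044 -0.018 -0.999]]
```

View pics/w17.png

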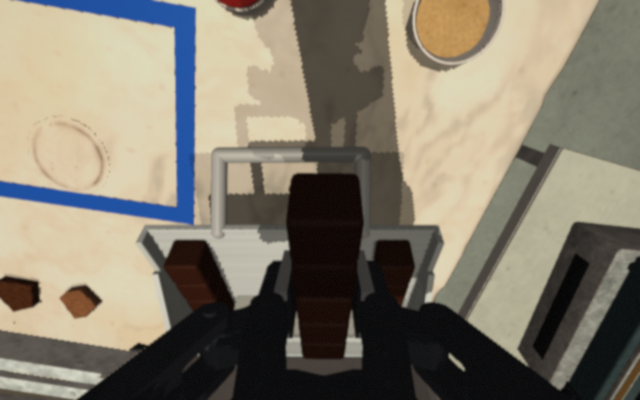

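Bar 3 held. Carrying it to the board.

Request:
servo_tool([
  [[0,-0.01,0,4,0],[0,-0.02,0,4,0],[0,-0.03,0,3,0],[0,-0.045,0,0,0],[0,-0.045,0,0,0],[0,-0.045,0,0,0],[0,-0.045,0,0,0],[0,-0.045,0,0,0],[0,-0.045,0,0,0],[0,-0.045,0,0,0],[0,-0.045,0,0,0],[0,-0.045,0,0,0],[0,-0.04,0,0,0],[0,-0.02,0,0,0],[0,0,0,0,0],[0,0,0,0,0]],
])

```text
time_s: 27.78
tcp_pos: [0.5318, -0.3041, 0.155]
ee_rot: [0.013, -0.015, 1.0, -0.009]
wrist_force: [-0.1, 0.2, -0.4]
finger_gap: 0.025
```

```bash
cat >> meas.py <<'E'
def slot(byv,z,bxv=-.010,Bc=(.535,-.273),Ba=3.0):
    a=np.radians(Ba);bx=np.array([np.cos(a),np.sin(a)]);b=np.array([-bx[1],bx[0]])
    return np.append(np.array(Bc)+bx*bxv+b*byv,z)
E
python3 -c "
from meas import *
gtip(slot(-.028,.075),93);cap('wrist','w18.png');board('w18');onboard('w18')"
```

```text
t 27.775 tcp [ 0.5318 -0.3041  0.155 ] yang 91.74 gap 0.025 F [-0.1   0.18 -0.45] j7 2.25
turn -1.26 then shift [0.0072 0.0044 0.1168]  (before turn axes [0.0073 0.0043 0.1168] )
board w18 ((534.9251098632812, -274.7115173339844), (148.0904083251953, 207.1075897216797), 2.703390598297119) [243, 100, 233, 150, 21760]
w18 bar [ 532.8 -357. ] [126.7  25.6] 3.1 board-frame -0.0066 -0.0837 z [0.0534 0.0556 0.0569]
```

View pics/w18.png

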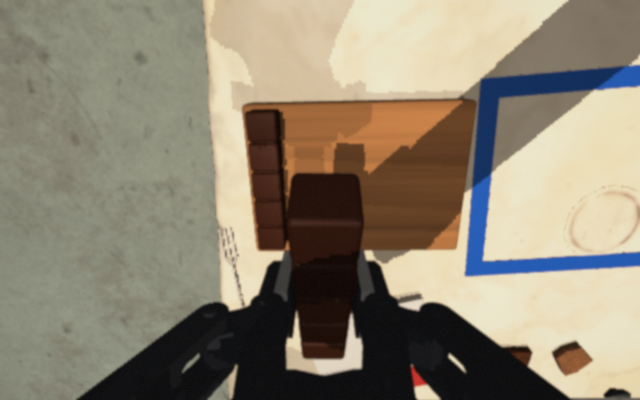

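Board unmoved and bar 3 above its slot. Adjust and lower.

Request:
servo_tool([
  [[0.007,0.0044,0,-1.3,0],[0,0,0.02,0,0],[0,0,0.035,0,0],[0,0,0.035,0,0],[0,0,0.015,0,0],[0,0,0,0,0]],
])

```text
time_s: 28.58
tcp_pos: [0.5283, -0.2939, 0.0491]
ee_rot: [0.014, -0.034, 0.999, -0.008]
wrist_force: [0.2, 0.1, -0.9]
finger_gap: 0.0251
```

```bash
python3 -c "
from meas import *
gtip(slot(-.028,.075),93)"
```

```text
t 28.575 tcp [ 0.5283 -0.2939  0.0491] yang 93.88 gap 0.0251 F [ 0.2   0.13 -0.9 ] j7 2.33
turn 0.88 then shift [ 0.0015 -0.0079  0.0112]  (before turn axes [ 0.0016 -0.0079  0.0112] )
```

Request:
servo_tool([
  [[0.001,-0.006,0,0.8,0],[0,0,0.008,0,0],[0,0,0.008,0,0],[0,0,0.006,0,0],[0,0,0.006,0,0],[0,0,0,0,0]],
], newtons=30)

```text
time_s: 29.32
tcp_pos: [0.529, -0.3032, 0.0249]
ee_rot: [0.016, -0.026, 0.999, -0.009]
wrist_force: [1.6, 0.4, 0.3]
finger_gap: 0.0255
```

```bash
python3 -c "
from meas import *
gtip(slot(-.028,.04),93)"
```

```text
t 29.325 tcp [ 0.529  -0.3032  0.0249] yang 92.97 gap 0.0255 F [1.61 0.42 0.3 ] j7 2.35
turn -0.03 then shift [0.0019 0.0015 0.0218]  (before turn axes [0.0019 0.0015 0.0218] )
```

Request:
servo_tool([
  [[0,0,0.006,0,0],[0,0,0.006,0,0],[0,0,0.006,0,0],[0,0,0.003,0,0],[0,0,0,0,0]],
], newtons=20)

```text
time_s: 29.95
tcp_pos: [0.5266, -0.3061, 0.0069]
ee_rot: [0.015, -0.025, 1.0, -0.008]
wrist_force: [-1.9, 0.9, 2.7]
finger_gap: 0.0251
```

```bash
python3 -c "
from meas import *
gtip(slot(-.028,.04),93);cap('wrist','w19.png');cap('side','d19.png')
a=cv2.imread('pics/w19.png');b=cv2.imread('pics/d19.png')[200:400,200:420]
cv2.imwrite('pics/v19.png',np.vstack([cv2.resize(a,(480,300)),cv2.resize(b,(480,300))[:300]]))"
```

```text
t 29.95 tcp [ 0.5266 -0.3061  0.0069] yang 92.82 gap 0.0251 F [-1.89  0.85  2.71] j7 2.36
turn -0.18 then shift [-0.0011  0.004   0.0038]  (before turn axes [-0.0011  0.004   0.0038] )
```

View pics/v19.png

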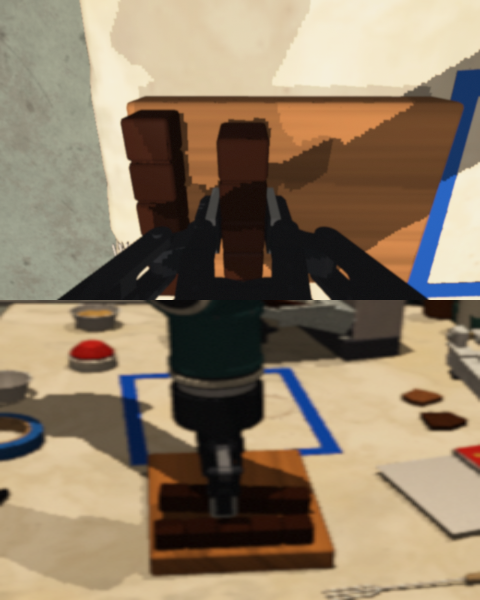

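Bar 3 flat. Release and go for bar 1, gripping nearer its top end where the side wall is low.

Request:
servo_tool([
  [[0,0,0,0,0.43],[0,0,0,0,0.43],[0,0,0,0,0.43],[0,0,-0.02,0,0.43],[0,0,-0.04,0,0.43],[0,0,-0.05,0,0.48],[0,0,-0.05,0,0.48],[0,0.03,-0.02,-4,0.48],[0,0.03,0,-4,0.48],[0,0,0,0,0.48]],
])

```text
time_s: 31.3
tcp_pos: [0.516, -0.2417, 0.1965]
ee_rot: [0.017, -0.097, 0.995, -0.011]
wrist_force: [-0.2, 0.6, -0.9]
finger_gap: 0.0413
```

```bash
python3 -c "
from meas import *
t=slope(.115,.020,-.074);t[2]=.2;gtip(t,105.5);cap('wrist','w20.png');cap('scene','s20.png')
board('w20');onboard('w20');onboard('s20');bars('s20')"
```

```text
t 31.3 tcp [ 0.516  -0.2417  0.1965] yang 101.07 gap 0.0413 F [-0.16  0.61 -0.91] j7 2.27
turn -4.43 then shift [-0.1841  0.3888  0.0286]  (before turn axes [-0.1535  0.4018  0.0286] )
board w20 ((534.969970703125, -274.3540344238281), (147.98240661621094, 207.6231231689453), 2.9212865829467773) [201, 93, 202, 156, 17702]
w20 bar [ 533.4 -356.7] [128.1  25.5] 3.0 board-frame -0.006 -0.0835 z [0.0521 0.0556 0.0569]
w20 bar [ 533.7 -305.4] [127.1  26.3] 2.8 board-frame -0.0029 -0.0323 z [0.0534 0.0556 0.0569]
s20 bar [ 531.6 -354.4] [130.  32.] 1.6 board-frame -0.0077 -0.0811 z [0.0495 0.0558 0.0602]
s20 bar [ 533.2 -303.3] [127.1  31.6] 2.4 board-frame -0.0034 -0.0301 z [0.0502 0.0559 0.0612]
s20 [268, 232, 24, 13, 218] S [0.0571 0.1344] Y [-0.0889 -0.0637] N [0.0158 0.0322 0.036 ]
s20 [235, 268, 26, 15, 230] S [0.0556 0.1357] Y [0.0704 0.0919] N [0.0171 0.0314 0.0352]
```

Request:
servo_tool([
  [[-0.009,0.019,0,-2.2,0.48],[-0.018,0.038,0,-2.2,0.48],[-0.021,0.045,0,0,0.48],[-0.021,0.045,0,0,0.48],[-0.021,0.045,0,0,0.48],[-0.021,0.045,0,0,0.48],[-0.021,0.045,0,0,0.48],[-0.021,0.045,0,0,0.48],[-0.018,0.04,0,0,0.48],[-0.011,0.022,0,0,0.48],[0,0,0,0,0.48],[0,0,0,0,0.48]],
])

```text
time_s: 32.9
tcp_pos: [0.5889, 0.1951, 0.179]
ee_rot: [0.008, -0.137, 0.99, -0.014]
wrist_force: [0.0, 0.3, 0.1]
finger_gap: 0.041
```

```bash
python3 -c "
from meas import *
t=slope(.115,.020,-.074);t[2]=.15;gtip(t,105.5);cap('wrist','w21.png');bars('w21')"
```

```text
t 32.9 tcp [0.5889 0.1951 0.179 ] yang 105.76 gap 0.041 F [0.04 0.3  0.13] j7 1.52
turn 0.26 then shift [ 0.0036 -0.0116  0.0663]  (before turn axes [ 0.0037 -0.0116  0.0663] )
w21 [286, 171, 36, 87, 2671] S [0.0603 0.1333] Y [-0.0896 -0.0665] N [0.015  0.0326 0.0336]
w21 [466, 172, 76, 89, 4052] S [0.0595 0.1342] Y [0.0637 0.0877] N [0.0129 0.0314 0.0331]
```

View pics/w21.png

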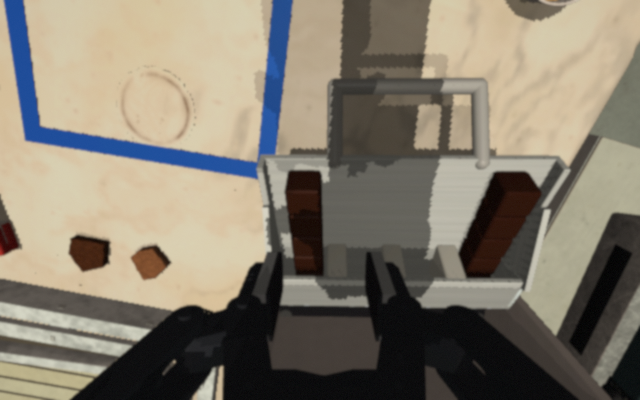

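Request:
servo_tool([
  [[0.004,-0.009,0,0,0.48],[0,0,0.02,0,0.48],[0,0,0.03,0,0.48],[0,0,0.015,0,0.48],[0,0,0,0,0.48]],
])

```text
time_s: 33.58
tcp_pos: [0.5906, 0.1731, 0.1152]
ee_rot: [0.01, -0.131, 0.991, -0.015]
wrist_force: [0.2, -0.4, 0.6]
finger_gap: 0.0411
```

```bash
python3 -c "
from meas import *
t=slope(.115,.020,-.074);t[2]=.112;gtip(t,105.5);cap('wrist','w22.png');bars('w22')"
```

```text
t 33.575 tcp [0.5906 0.1731 0.1152] yang 105.05 gap 0.0411 F [ 0.21 -0.35  0.64] j7 1.55
turn -0.45 then shift [-0.001   0.0093  0.0399]  (before turn axes [-0.0009  0.0093  0.0399] )
w22 [309, 205, 46, 104, 4221] S [0.0606 0.1335] Y [-0.09   -0.0673] N [0.0132 0.0326 0.0335]
w22 [529, 205, 111, 108, 7650] S [0.0592 0.1343] Y [0.0635 0.0864] N [0.0109 0.0281 0.0329]
```

View pics/w22.png

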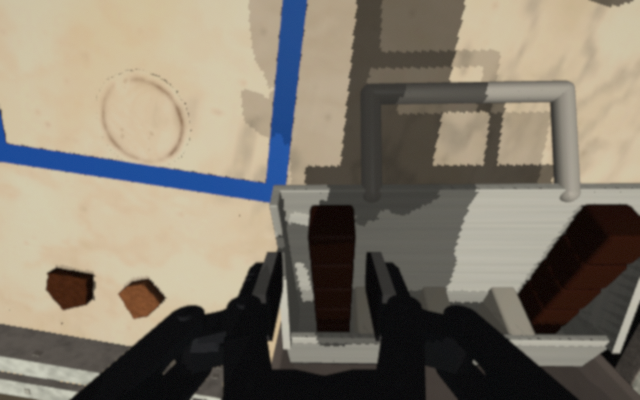

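Request:
servo_tool([
  [[-0.001,0.009,0,-0.4,0.48],[0,0,0,0,0.48],[0,0,0,0,0.48]],
])

```text
time_s: 34.0
tcp_pos: [0.5912, 0.1837, 0.1184]
ee_rot: [0.012, -0.135, 0.991, -0.014]
wrist_force: [0.1, -0.6, -0.7]
finger_gap: 0.0412
```

```bash
python3 -c "
from meas import *
t=slope(.115,.020,-.074);t[2]=.112;gtip(t,105.5)"
```

```text
t 34.0 tcp [0.5912 0.1837 0.1184] yang 105.51 gap 0.0412 F [ 0.15 -0.57 -0.68] j7 1.54
turn 0.01 then shift [ 0.0026 -0.0007  0.0433]  (before turn axes [ 0.0026 -0.0007  0.0433] )
```

Request:
servo_tool([
  [[0.0025,0,0.008,0,0.48],[0,0,0.008,0,0.48],[0,0,0.008,0,0.48],[0,0,0,0,0.48],[0,0,0,0,0.48]],
])

```text
time_s: 34.62
tcp_pos: [0.589, 0.1822, 0.0922]
ee_rot: [0.012, -0.135, 0.991, -0.014]
wrist_force: [-0.6, -0.4, 0.3]
finger_gap: 0.0414
```

```bash
python3 -c "
from meas import *
t=slope(.115,.020,-.074);t[2]=.112;gtip(t,105.5);cap('wrist','w23.png')"
```

```text
t 34.625 tcp [0.589  0.1822 0.0922] yang 105.51 gap 0.0414 F [-0.57 -0.4   0.33] j7 1.55
turn 0.01 then shift [-0.0005 -0.0007  0.0172]  (before turn axes [-0.0005 -0.0007  0.0172] )
```

View pics/w23.png

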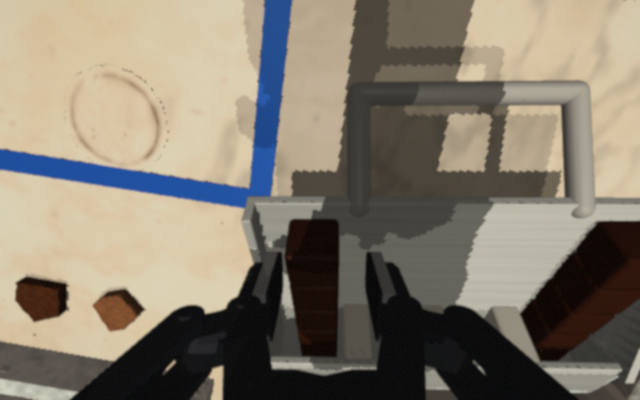

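The left finger tip (column ~270) sits between the bar (288–338) and the side wall (~250). Continue down and grip.

Request:
servo_tool([
  [[0,0,0.007,0,0.48],[0,0,0.006,0,0.48],[0,0,0.004,0,0.48],[0,0,0,0,0.48]],
])

```text
time_s: 35.17
tcp_pos: [0.5896, 0.1817, 0.0742]
ee_rot: [0.012, -0.135, 0.991, -0.014]
wrist_force: [-0.5, 0.3, -0.4]
finger_gap: 0.0409
```

```bash
python3 -c "
from meas import *
t=slope(.115,.020,-.074);t[2]=.112;gtip(t,105.5)"
```

```text
t 35.175 tcp [0.5896 0.1817 0.0742] yang 105.51 gap 0.0409 F [-0.54  0.33 -0.41] j7 1.55
turn 0.01 then shift [-0.0004 -0.0006 -0.0008]  (before turn axes [-0.0004 -0.0006 -0.0008] )
```

Request:
servo_tool([
  [[0,0,0,0,0.0],[0,0,0,0,0.0],[0,0,0,0,0.0],[0,0,0,0,0.0],[0,0,0,0,0.0]],
], newtons=70)

```text
time_s: 35.8
tcp_pos: [0.5898, 0.1812, 0.0746]
ee_rot: [0.012, -0.135, 0.991, -0.014]
wrist_force: [0.6, -0.3, -0.6]
finger_gap: 0.025
```

Request:
servo_tool([
  [[0.016,0.002,-0.0072,0,0],[0.016,0,-0.0072,0,0],[0.016,0,-0.0072,0,0],[0.016,0,-0.0072,0,0],[0.01,0,-0.015,0,0],[0,0,-0.02,0,0],[0,0,-0.03,0,0],[0,0,0,0,0]],
])

```text
time_s: 36.8
tcp_pos: [0.5045, 0.1643, 0.1707]
ee_rot: [0.011, -0.136, 0.991, -0.013]
wrist_force: [-0.7, 0.3, -1.1]
finger_gap: 0.0245
```

```bash
python3 -c "
from meas import *
gtip(slot(.023,.15,-.045),93);cap('wrist','w24.png');cap('side','d24.png')
s,p,r=st();print(r.round(3))"
```

```text
t 36.8 tcp [0.5045 0.1643 0.1707] yang 105.59 gap 0.0245 F [-0.68  0.34 -1.07] j7 1.49
turn 12.59 then shift [ 0.0381 -0.4146  0.0671]  (before turn axes [ 0.1276 -0.3964  0.0671] )
[[-0.963 -0.269  0.021]
 [-0.269  0.963 -0.026]
 [-0.013 -0.03  -0.999]]
```

View pics/w24.png

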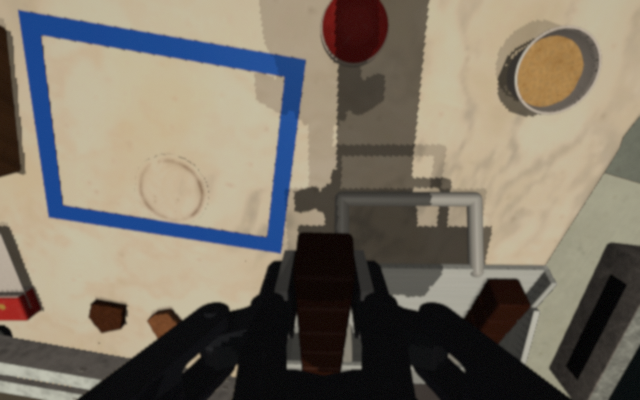

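View pics/d24.png

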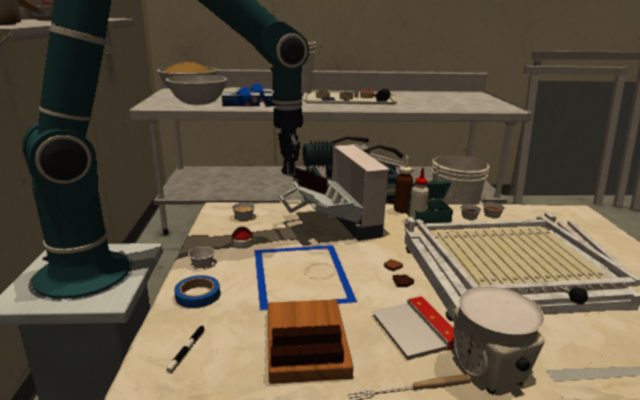

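Bar 1 held by its upper end, at about the slope angle. Carrying it to the board.

Request:
servo_tool([
  [[0,-0.01,-0.005,4,0],[0,-0.02,0,4,0],[0,-0.03,0,3.5,0],[0.002,-0.045,0,0,0],[0.002,-0.045,0,0,0],[0.002,-0.045,0,0,0],[0.002,-0.045,0,0,0],[0.002,-0.045,0,0,0],[0.002,-0.045,0,0,0],[0.002,-0.035,0,0,0],[0,-0.02,0,0,0],[0,0,0,0,0],[0,0,0,0,0]],
])

```text
time_s: 38.52
tcp_pos: [0.5025, -0.2539, 0.176]
ee_rot: [0.001, -0.016, 1.0, -0.017]
wrist_force: [-0.8, 0.5, -1.1]
finger_gap: 0.0249
```

```bash
python3 -c "
from meas import *
gtip(slot(.023,.095,-.045),93);cap('wrist','w25.png');cap('side','d25.png');board('w25');onboard('w25')
a=cv2.imread('pics/w25.png');b=cv2.imread('pics/d25.png')[180:380,200:420]
cv2.imwrite('pics/v25.png',np.vstack([cv2.resize(a,(480,300)),cv2.resize(b,(480,300))[:300]]))"
```

```text
t 38.525 tcp [ 0.5025 -0.2539  0.176 ] yang 91.78 gap 0.0249 F [-0.84  0.46 -1.07] j7 2.14
turn -1.22 then shift [0.0135 0.005  0.1178]  (before turn axes [0.0136 0.0047 0.1178] )
board w25 ((534.4890747070312, -273.634521484375), (147.2597198486328, 207.70263671875), 2.8535749912261963) [203, 132, 209, 134, 16704]
w25 bar [ 532.7 -356.5] [126.9  24.9] 2.8 board-frame -0.0066 -0.0833 z [0.0519 0.0556 0.0569]
w25 bar [ 531.4 -305.1] [122.5  25.4] 2.8 board-frame -0.0053 -0.0318 z [0.0532 0.0556 0.0569]
```

View pics/v25.png

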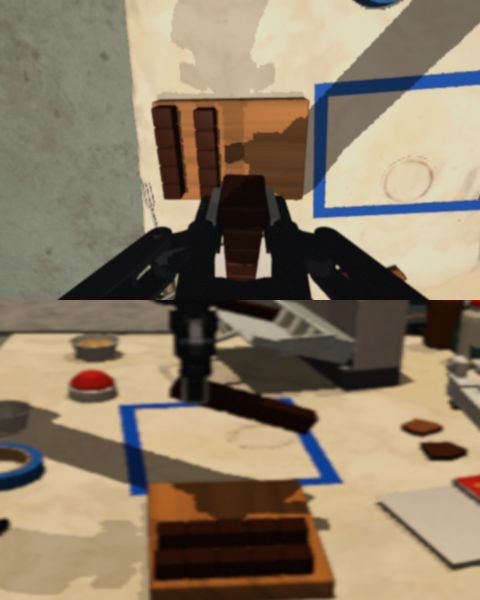

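Request:
servo_tool([
  [[0.013,0.004,0,-1.2,0],[0,0,0.02,0,0],[0,0,0.035,0,0],[0,0,0.035,0,0],[0,0,0.015,0,0],[0,0,0,0,0],[0,0,0,0,0]],
])

```text
time_s: 39.5
tcp_pos: [0.4891, -0.2472, 0.0712]
ee_rot: [0.003, -0.033, 0.999, -0.016]
wrist_force: [0.6, -0.1, -0.7]
finger_gap: 0.0252
```

```bash
python3 -c "
from meas import *
gtip(slot(.023,.095,-.045),93)"
```

```text
t 39.5 tcp [ 0.4891 -0.2472  0.0712] yang 93.8 gap 0.0252 F [ 0.63 -0.15 -0.68] j7 2.24
turn 0.8 then shift [ 0.0004 -0.0059  0.0134]  (before turn axes [ 0.0005 -0.0059  0.0134] )
```

Request:
servo_tool([
  [[0,-0.0055,0,0.8,0],[0,0,0.008,0,0],[0,0,0.008,0,0],[0,0,0.008,0,0],[0,0,0.008,0,0],[0,0,0.006,0,0],[0,0,0.006,0,0],[0,0,0,0,0]],
], newtons=35)

```text
time_s: 40.5
tcp_pos: [0.4917, -0.2572, 0.029]
ee_rot: [0.006, -0.025, 1.0, -0.017]
wrist_force: [-1.3, 1.0, 3.2]
finger_gap: 0.0246
```

```bash
python3 -c "
from meas import *
gtip(slot(.023,.040,-.045),93);cap('wrist','w26.png');cap('side','d26.png')
a=cv2.imread('pics/w26.png');b=cv2.imread('pics/d26.png')[200:400,200:420]
cv2.imwrite('pics/v26.png',np.vstack([cv2.resize(a,(480,300)),cv2.resize(b,(480,300))[:300]]))"
```

```text
t 40.5 tcp [ 0.4917 -0.2572  0.029 ] yang 92.81 gap 0.0246 F [-1.28  1.01  3.2 ] j7 2.27
turn -0.19 then shift [0.0025 0.0046 0.0258]  (before turn axes [0.0025 0.0046 0.0258] )
```

View pics/v26.png

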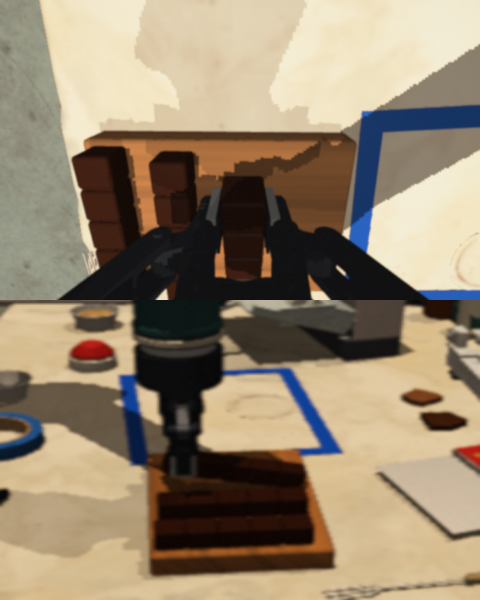

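Low end touching, so it is rotating down in the grip. Continue lowering gently.

Request:
servo_tool([
  [[0,0.003,0.006,0,0],[0,0,0.006,0,0],[0,0,0.006,0,0],[0,0,0.005,0,0],[0,0,0.002,0,0],[0,0,0,0,0]],
], newtons=20)

```text
time_s: 41.35
tcp_pos: [0.4925, -0.2579, 0.0052]
ee_rot: [0.008, -0.023, 1.0, -0.019]
wrist_force: [-1.1, 0.0, 4.2]
finger_gap: 0.0252
```

```bash
python3 -c "
from meas import *
gtip(slot(.023,.040,-.045),93);cap('wrist','w27.png');cap('side','d27.png')
a=cv2.imread('pics/w27.png');b=cv2.imread('pics/d27.png')[200:400,200:420]
cv2.imwrite('pics/v27.png',np.vstack([cv2.resize(a,(480,300)),cv2.resize(b,(480,300))[:300]]))"
```

```text
t 41.35 tcp [ 0.4925 -0.2579  0.0052] yang 92.63 gap 0.0252 F [-1.06  0.04  4.25] j7 2.28
turn -0.37 then shift [0.0028 0.0044 0.0019]  (before turn axes [0.0029 0.0044 0.0019] )
```

View pics/v27.png

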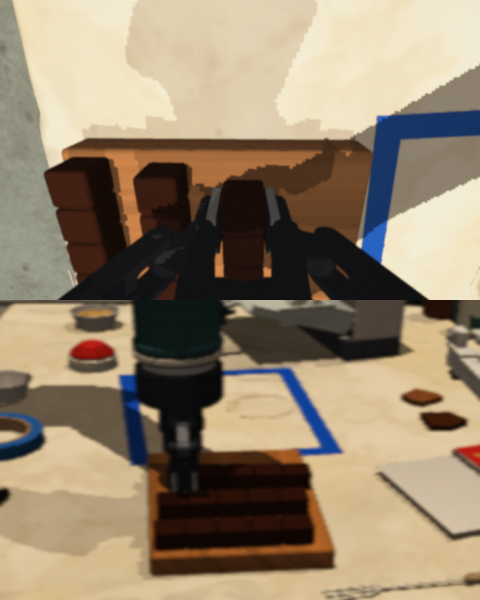

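Bar 1 is flat. Release, rise and check, then go for bar 4.

Request:
servo_tool([
  [[0,0,0,0,0.43],[0,0,0,0,0.43],[0,0,0,0,0.43],[0,0,-0.02,0,0.43],[0,0,-0.04,0,0.43],[0,0,-0.05,0,0.48],[0,0,-0.05,0,0.48],[0,0.03,-0.02,-4,0.48],[0,0.03,0,-4,0.48],[0,0,0,0,0.48]],
])

```text
time_s: 42.7
tcp_pos: [0.4848, -0.191, 0.1959]
ee_rot: [0.01, -0.093, 0.995, -0.02]
wrist_force: [-0.3, -0.6, 0.7]
finger_gap: 0.0409
```

```bash
python3 -c "
from meas import *
t=slope(.115,.020,.0735);t[2]=.22;gtip(t,105.5);cap('wrist','w28.png');cap('scene','s28.png')
board('w28');onboard('w28');onboard('s28');bars('s28')"
```

```text
t 42.7 tcp [ 0.4848 -0.191   0.1959] yang 100.67 gap 0.0409 F [-0.32 -0.6   0.65] j7 2.15
turn -4.83 then shift [-0.2007  0.4778 -0.005 ]  (before turn axes [-0.1598  0.493  -0.005 ] )
board w28 ((536.8234252929688, -269.317138671875), (148.4703826904297, 207.5464630126953), 2.896266222000122) [160, 120, 195, 148, 13386]
w28 bar [ 534.5 -351.9] [127.  26.] 3.0 board-frame -0.0046 -0.0788 z [0.051  0.0556 0.0569]
w28 bar [ 535.4 -300.6] [127.   26.5] 2.8 board-frame -0.001 -0.0275 z [0.0523 0.0556 0.0569]
w28 bar [ 541.8 -249.9] [126.6  26.2] 2.2 board-frame 0.008 0.0227 z [0.0533 0.0556 0.0569]
s28 bar [ 531.4 -349.7] [118.8  29.2] 5.6 board-frame -0.0076 -0.0765 z [0.0499 0.0561 0.0599]
s28 bar [ 534.5 -298.2] [126.7  34.9] 3.4 board-frame -0.0018 -0.0252 z [0.0506 0.0553 0.0602]
s28 bar [ 540.8 -247.6] [123.8  32.8] 5.7 board-frame 0.0071 0.0251 z [0.0492 0.0556 0.0604]
s28 [235, 268, 26, 15, 227] S [0.0575 0.1362] Y [0.0701 0.0919] N [0.0176 0.0316 0.0352]
```

View pics/s28.png

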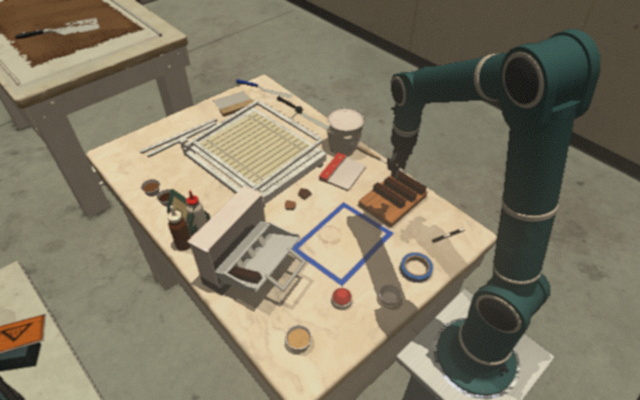

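Three bars lie side by side on the board; one is left in the bin at (245,273). Moving to bar 4.

Request:
servo_tool([
  [[-0.008,0.018,0,-2.4,0.48],[-0.016,0.036,0,-2.4,0.48],[-0.019,0.045,0,0,0.48],[-0.019,0.045,0,0,0.48],[-0.019,0.045,0,0,0.48],[-0.019,0.045,0,0,0.48],[-0.019,0.045,0,0,0.48],[-0.019,0.045,0,0,0.48],[-0.019,0.045,0,0,0.48],[-0.019,0.045,0,0,0.48],[-0.016,0.038,0,0,0.48],[-0.009,0.02,0,0,0.48],[0,0,0,0,0.48],[0,0,0,0,0.48]],
])

```text
time_s: 44.55
tcp_pos: [0.5572, 0.3332, 0.1693]
ee_rot: [0.004, -0.136, 0.99, -0.023]
wrist_force: [0.4, -0.3, 0.6]
finger_gap: 0.0407
```

```bash
python3 -c "
from meas import *
t=slope(.115,.020,.0735);t[2]=.155;gtip(t,105.5);cap('wrist','w29.png');bars('w29')"
```

```text
t 44.55 tcp [0.5572 0.3332 0.1693] yang 105.65 gap 0.0407 F [ 0.35 -0.35  0.61] j7 1.28
turn 0.15 then shift [ 0.0096 -0.0058  0.0516]  (before turn axes [ 0.0096 -0.0058  0.0516] )
w29 [306, 165, 35, 94, 2938] S [0.0584 0.1343] Y [0.0664 0.0888] N [0.0144 0.0322 0.0332]
```

Request:
servo_tool([
  [[0.0096,-0.004,0,0,0.48],[0,0,0,0,0.48],[0,0,0.015,0,0.48],[0,0,0.02,0,0.48],[0,0,0.01,0,0.48],[0,0,0,0,0.48],[0,0,0,0,0.48]],
])

```text
time_s: 45.48
tcp_pos: [0.5497, 0.32, 0.1226]
ee_rot: [0.004, -0.133, 0.991, -0.024]
wrist_force: [-0.5, 0.0, 0.2]
finger_gap: 0.041
```

```bash
python3 -c "
from meas import *
t=slope(.115,.020,.0745);t[2]=.112;gtip(t,105.5);cap('wrist','w30.png');bars('w30')"
```

```text
t 45.475 tcp [0.5497 0.32   0.1226] yang 105.34 gap 0.041 F [-0.55  0.    0.23] j7 1.28
turn -0.16 then shift [-0.0011  0.0057  0.0474]  (before turn axes [-0.0011  0.0057  0.0474] )
w30 [316, 200, 44, 105, 4095] S [0.0597 0.1344] Y [0.0659 0.0886] N [0.013  0.0321 0.033 ]
```

View pics/w30.png

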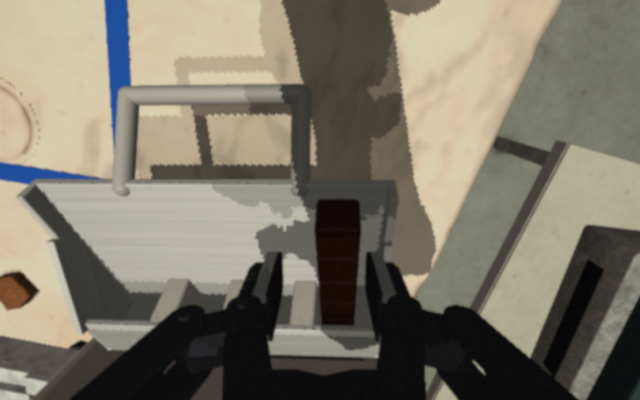

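Request:
servo_tool([
  [[0,0.005,0,0,0.48],[0,0,0,0,0.48],[0,0,0.008,0,0.48],[0,0,0.008,0,0.48],[0,0,0.008,0,0.48],[0,0,0,0,0.48],[0,0,0,0,0.48]],
])

```text
time_s: 46.4
tcp_pos: [0.5489, 0.3245, 0.0973]
ee_rot: [0.004, -0.134, 0.991, -0.023]
wrist_force: [0.0, 0.0, -0.1]
finger_gap: 0.0408
```

```bash
python3 -c "
from meas import *
t=slope(.115,.020,.0745);t[2]=.112;gtip(t,105.5);cap('wrist','w31.png')"
```

```text
t 46.4 tcp [0.5489 0.3245 0.0973] yang 105.36 gap 0.0408 F [ 0.03  0.04 -0.1 ] j7 1.28
turn -0.14 then shift [-0.0008 -0.      0.0223]  (before turn axes [-0.0008 -0.      0.0223] )
```

View pics/w31.png

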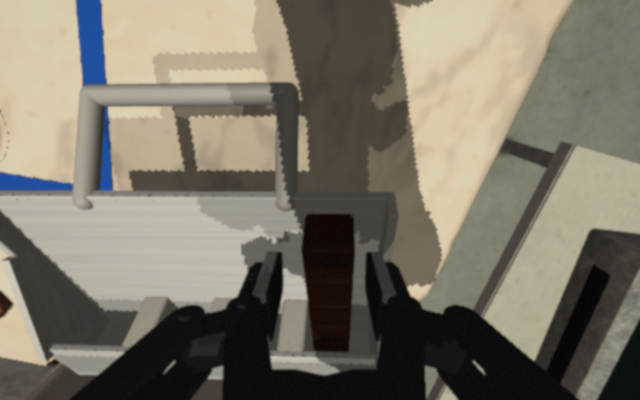

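Bar 4 (columns 304–353) is between the fingers, and the side wall (~393) is clear of the right one. Descend, then grip.

Request:
servo_tool([
  [[0,0,0.008,0,0.48],[0,0,0.007,0,0.48],[0,0,0.006,0,0.48],[0,0,0,0,0.48],[0,0,0,0,0.0],[0,0,0,0,0.0],[0,0,0,0,0.0],[0,0,0,0,0.0],[0,0,0,0,0.0]],
], newtons=70)

```text
time_s: 47.58
tcp_pos: [0.5504, 0.3254, 0.0775]
ee_rot: [0.006, -0.134, 0.991, -0.022]
wrist_force: [0.4, 0.6, 2.3]
finger_gap: 0.0246
```

Request:
servo_tool([
  [[0.016,-0.002,-0.0072,0,0],[0.016,0,-0.0072,0,0],[0.016,0,-0.0072,0,0],[0.016,0,-0.0072,0,0],[0.01,0,-0.015,0,0],[0,0,-0.02,0,0],[0,0,-0.03,0,0],[0,0,0,0,0]],
])

```text
time_s: 48.58
tcp_pos: [0.4715, 0.3055, 0.1742]
ee_rot: [0.005, -0.134, 0.991, -0.023]
wrist_force: [0.0, 0.7, -1.9]
finger_gap: 0.0246
```

```bash
python3 -c "
from meas import *
gtip(slot(.075,.15,-.047,Bc=(.5365,-.2695)),93);cap('wrist','w32.png');cap('side','d32.png')
s,p,r=st();print(r.round(3))"
```

```text
t 48.575 tcp [0.4715 0.3055 0.1742] yang 105.43 gap 0.0246 F [ 0.01  0.65 -1.95] j7 1.21
turn 12.43 then shift [ 0.0127 -0.5011  0.0832]  (before turn axes [ 0.1202 -0.4866  0.0832] )
[[-0.964 -0.266  0.012]
 [-0.266  0.963 -0.047]
 [ 0.001 -0.048 -0.999]]
```

View pics/w32.png

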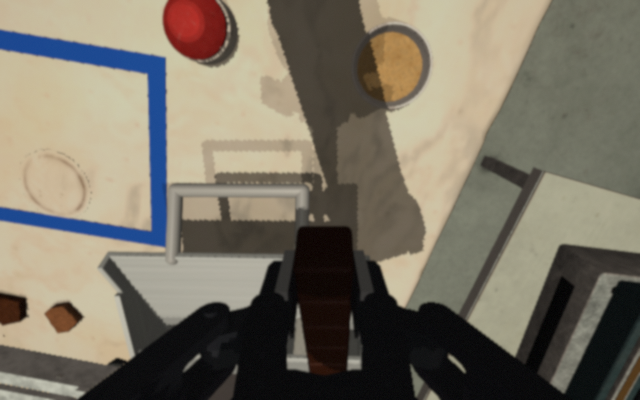

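Bar 4 held and the bin is empty. Carrying it to the last slot.

Request:
servo_tool([
  [[0,-0.01,0,4,0],[0,-0.02,0,4,0],[0,-0.03,0,3.2,0],[0,-0.045,0,0,0],[0,-0.045,0,0,0],[0,-0.045,0,0,0],[0,-0.045,0,0,0],[0,-0.045,0,0,0],[0,-0.045,0,0,0],[0,-0.045,0,0,0],[0,-0.04,0,0,0],[0,-0.03,0,0,0],[0,-0.02,0,0,0],[0,0,0,0,0],[0,0,0,0,0]],
])

```text
time_s: 50.55
tcp_pos: [0.4869, -0.1983, 0.1901]
ee_rot: [-0.003, -0.014, 1.0, -0.027]
wrist_force: [-0.5, -0.5, -1.8]
finger_gap: 0.0245
```

```bash
python3 -c "
from meas import *
cap('wrist','w33.png');cap('side','d33.png');board('w33');board('d33',zr=(.026,.034));onboard('w33');onboard('d33')
gtip(slot(.075,.095,-.047,Bc=(.5365,-.2695)),93)"
```

```text
board w33 ((536.48974609375, -268.9293518066406), (147.61741638183594, 207.170654296875), 2.8402044773101807) [168, 146, 194, 126, 10862]
board d33 ((536.7150268554688, -268.9188537597656), (149.32205200195312, 213.7068634033203), 3.0480456352233887) [268, 299, 86, 73, 1711]
w33 bar [ 534.6 -351.6] [127.  25.] 2.9 board-frame -0.0046 -0.0785 z [0.0507 0.0556 0.0569]
w33 bar [ 534.8 -299.7] [126.   25.3] 2.7 board-frame -0.0016 -0.0267 z [0.0518 0.0556 0.0569]
w33 bar [ 529.4 -249.8] [101.3  25. ] 2.3 board-frame -0.0044 0.0234 z [0.053  0.0556 0.0568]
d33 bar [ 542.3 -250.4] [127.8  29.5] 3.1 board-frame 0.0085 0.0222 z [0.049  0.0552 0.0572]
d33 bar [ 535.9 -300.9] [127.3  29. ] 2.7 board-frame -0.0006 -0.0279 z [0.0493 0.0552 0.0572]
d33 bar [ 534.6 -353.3] [128.5  28.5] 3.8 board-frame -0.0046 -0.0801 z [0.0496 0.0552 0.0572]
t 50.65 tcp [ 0.4873 -0.1978  0.1903] yang 91.64 gap 0.0245 F [ 0.11  0.41 -1.3 ] j7 2.0
turn -1.36 then shift [0.001  0.006  0.1321]  (before turn axes [0.0011 0.006  0.1321] )
```

View pics/w33.png

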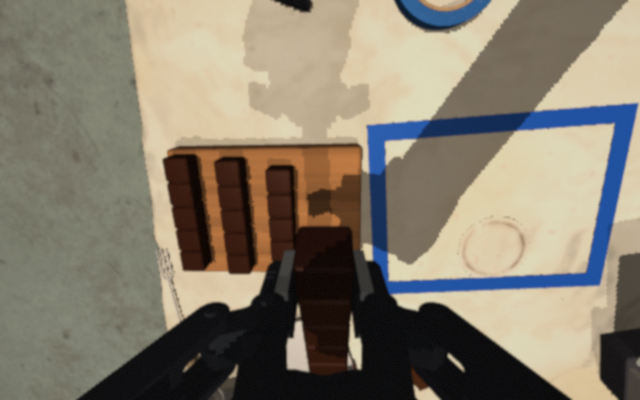

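Request:
servo_tool([
  [[0.004,0.005,0,-1.3,0],[0,0,0.02,0,0],[0,0,0.035,0,0],[0,0,0.04,0,0],[0,0,0.02,0,0],[0,0,0,0,0],[0,0,0,0,0]],
])

```text
time_s: 51.52
tcp_pos: [0.4843, -0.1911, 0.0734]
ee_rot: [-0.001, -0.034, 0.999, -0.026]
wrist_force: [-0.3, -0.6, -0.1]
finger_gap: 0.0245
```

```bash
python3 -c "
from meas import *
gtip(slot(.075,.095,-.052,Bc=(.5366,-.269)),93)"
```

```text
t 51.525 tcp [ 0.4843 -0.1911  0.0734] yang 93.9 gap 0.0245 F [-0.26 -0.57 -0.06] j7 2.11
turn 0.9 then shift [ 0.0039 -0.0066  0.0158]  (before turn axes [ 0.004  -0.0066  0.0158] )
```

Request:
servo_tool([
  [[0.004,-0.005,0,0.8,0],[0,0,0.008,0,0],[0,0,0.008,0,0],[0,0,0.008,0,0],[0,0,0.008,0,0],[0,0,0.006,0,0],[0,0,0.006,0,0],[0,0,0,0,0]],
], newtons=35)

```text
time_s: 52.52
tcp_pos: [0.4821, -0.1999, 0.0307]
ee_rot: [0.002, -0.026, 0.999, -0.026]
wrist_force: [-2.0, 1.0, 5.3]
finger_gap: 0.0245
```

```bash
python3 -c "
from meas import *
gtip(slot(.075,.040,-.052,Bc=(.5366,-.269)),93)"
```

```text
t 52.525 tcp [ 0.4821 -0.1999  0.0307] yang 93.01 gap 0.0245 F [-2.03  0.99  5.31] j7 2.15
turn 0.01 then shift [0.0011 0.0027 0.0275]  (before turn axes [0.0011 0.0027 0.0275] )
```

Request:
servo_tool([
  [[0,0.001,0.006,0,0],[0,0,0.006,0,0],[0,0,0.006,0,0],[0,0,0.005,0,0],[0,0,0.003,0,0],[0,0,0,0,0]],
], newtons=20)

```text
time_s: 53.28
tcp_pos: [0.4831, -0.2034, 0.0051]
ee_rot: [0.004, -0.024, 0.999, -0.027]
wrist_force: [-2.1, 1.5, 4.8]
finger_gap: 0.0245
```

```bash
python3 -c "
from meas import *
gtip(slot(.075,.040,-.052,Bc=(.5366,-.269)),93);cap('wrist','w34.png');cap('side','d34.png')
a=cv2.imread('pics/w34.png');b=cv2.imread('pics/d34.png')[200:400,200:420]
cv2.imwrite('pics/v34.png',np.vstack([cv2.resize(a,(480,300)),cv2.resize(b,(480,300))[:300]]))"
```

```text
t 53.275 tcp [ 0.4831 -0.2034  0.0051] yang 92.77 gap 0.0245 F [-2.09  1.49  4.76] j7 2.17
turn -0.23 then shift [0.0018 0.0048 0.0018]  (before turn axes [0.0018 0.0048 0.0018] )
```

View pics/v34.png

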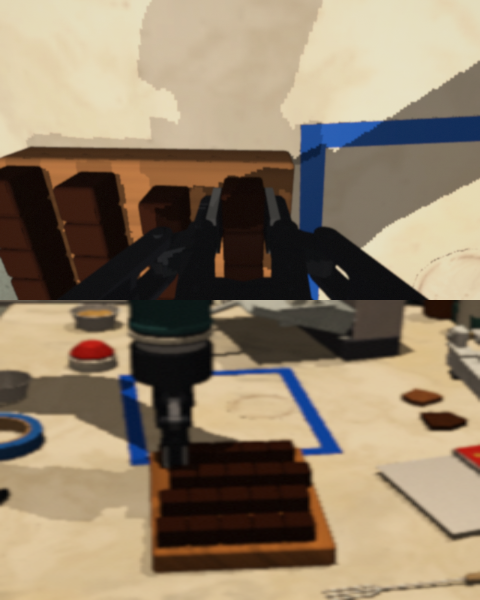

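All four bars lie flat on the board, which is still outside the outline. Release, rise and check.

Request:
servo_tool([
  [[0,0,0,0,0.43],[0,0,0,0,0.43],[0,0,0,0,0.43],[0,0,-0.02,0,0.43],[0,0,-0.04,0,0.43],[0,0,-0.05,0,0.43],[0,0,-0.05,0,0.43],[0,0,-0.03,0,0.43],[0,0,0,0,0.43],[0,0,0,0,0.43]],
])

```text
time_s: 54.62
tcp_pos: [0.481, -0.1924, 0.1983]
ee_rot: [0.002, -0.024, 0.999, -0.026]
wrist_force: [0.1, -0.6, -0.2]
finger_gap: 0.0366
```

```bash
python3 -c "
from meas import *
cap('side','d35.png');cap('scene','s35.png')
board('d35',zr=(.026,.034));outline('d35');onboard('d35',Bc=(.5366,-.269));onboard('s35',Bc=(.5366,-.269))
gtip([.5445,-.419,.15],3)"
```

```text
board d35 ((537.9193725585938, -271.39337158203125), (149.01869201660156, 210.1759490966797), 2.3287389278411865) [269, 301, 85, 71, 1075]
outline d35 ((530.463134765625, -8.216293334960938), (215.9912567138672, 277.3666687011719), 6.505270481109619) [255, 246, 101, 64, 921]
d35 bar [ 532.1 -199.3] [126.   31.9] 2.2 board-frame -0.0008 0.0699 z [0.0491 0.0552 0.0573]
d35 bar [ 542.3 -249.9] [127.   29.3] 3.0 board-frame 0.0067 0.0187 z [0.0494 0.0552 0.0571]
d35 bar [ 535.8 -300.7] [127.2  29.8] 3.3 board-frame -0.0025 -0.0317 z [0.0494 0.0551 0.0572]
d35 bar [ 534.8 -352.4] [128.4  31. ] 2.2 board-frame -0.0061 -0.0832 z [0.0494 0.0552 0.0571]
s35 bar [ 531.4 -348.8] [119.4  33.3] 6.2 board-frame -0.0094 -0.0794 z [0.0493 0.0558 0.0605]
s35 bar [ 534.3 -298.2] [125.8  32.6] 4.2 board-frame -0.0039 -0.0291 z [0.0494 0.0554 0.0596]
s35 bar [ 541.3 -247.4] [126.7  32. ] 2.1 board-frame 0.0058 0.0214 z [0.0495 0.0559 0.0604]
s35 bar [ 530.1 -196.3] [126.   28.2] 2.7 board-frame -0.0027 0.0729 z [0.0495 0.0555 0.0602]
t 54.725 tcp [ 0.4808 -0.1926  0.1979] yang 92.79 gap 0.0366 F [0.22 0.97 0.49] j7 2.01
turn 89.79 then shift [-0.2266  0.0516  0.097 ]  (before turn axes [-0.0524 -0.2264  0.097 ] )
```

View pics/d35.png

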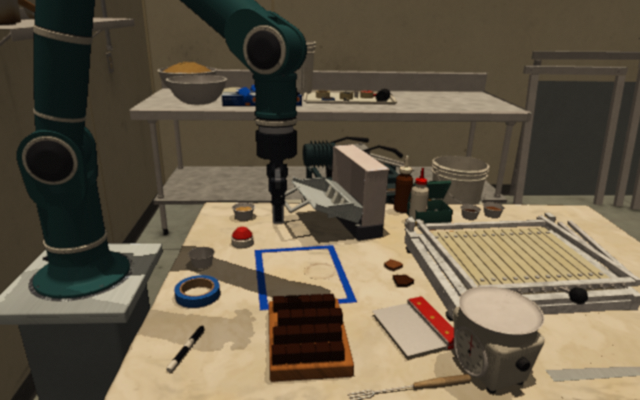

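All bars sit flat: board-frame y ≈ -83, -31, +19 and +70 mm, tops at z≈0.056. The arm is clear, so step 2 should be met. I'll shut the bin next, before sliding the board, so that a late knock to the board can still be corrected.

Request:
servo_tool([
  [[0,0.02,0,9.7,0.43],[0,0,0,9.7,0.43],[0,0,0,9.7,0.43],[0,0,0,9.7,0.43],[0,0,0,9.7,0.43],[0,0,0,9.7,0.43],[0,0,0,9.7,0.43],[0,0,0,9.7,0.43],[0,0,0,0,0.43]],
])

```text
time_s: 55.85
tcp_pos: [0.4727, -0.172, 0.1854]
ee_rot: [0.01, 0.625, 0.78, -0.027]
wrist_force: [0.4, -0.3, -0.8]
finger_gap: 0.0367
```

```bash
python3 -c "
from meas import *
gtip(piv(-.181,0,.09),15.5)
s,p,r=st();print(r.round(3))"
```

```text
t 55.85 tcp [ 0.4727 -0.172   0.1854] yang 12.56 gap 0.0367 F [ 0.37 -0.25 -0.76] j7 0.65
turn -2.94 then shift [0.3857 0.124  0.0602]  (before turn axes [0.3916 0.1041 0.0602] )
[[-0.219  0.976 -0.018]
 [ 0.975  0.217 -0.054]
 [-0.049 -0.03  -0.998]]
```

Request:
servo_tool([
  [[0.02,0.006,0,-2.9,0.43],[0.04,0.013,0,0,0.43],[0.045,0.0145,0,0,0.43],[0.045,0.0145,0,0,0.43],[0.045,0.0145,0,0,0.43],[0.045,0.0145,0,0,0.43],[0.045,0.0145,0,0,0.43],[0.045,0.0145,0,0,0.43],[0.03,0.01,0,0,0.43],[0.015,0.005,0,0,0.43],[0,0,0,0,0.43],[0,0,0,0,0.43]],
])

```text
time_s: 57.35
tcp_pos: [0.4744, 0.2452, 0.1596]
ee_rot: [0.006, 0.583, 0.812, -0.029]
wrist_force: [-0.2, -0.5, -0.3]
finger_gap: 0.0367
```

```bash
python3 -c "
from meas import *
gtip(piv(-.181,0,.037+.03-.019),15.5);cap('wrist','w36.png')
c=dict(np.load('w36.npz'));W=pts(c);X=(W[...,:2]-PIV[:2])@ex;Y=(W[...,:2]-PIV[:2])@ey;Z=W[...,2]-.05
m=(X>-.2)&(X<-.165)&(np.abs(Y)<.07)&(Z>.02)&(Z<.06)
print(m.sum(),np.percentile(X[m],[2,50,98]).round(4),np.percentile(Y[m],[2,98]).round(4),np.percentile(Z[m],[50,98]).round(4))"
```

```text
t 57.35 tcp [0.4744 0.2452 0.1596] yang 18.55 gap 0.0367 F [-0.17 -0.51 -0.28] j7 -0.06
turn 3.05 then shift [-0.0145  0.0119  0.0989]  (before turn axes [-0.0151  0.0111  0.0989] )
2312 [-0.1844 -0.1779 -0.1663] [-0.0575  0.0586] [0.0423 0.0481]
```

View pics/w36.png

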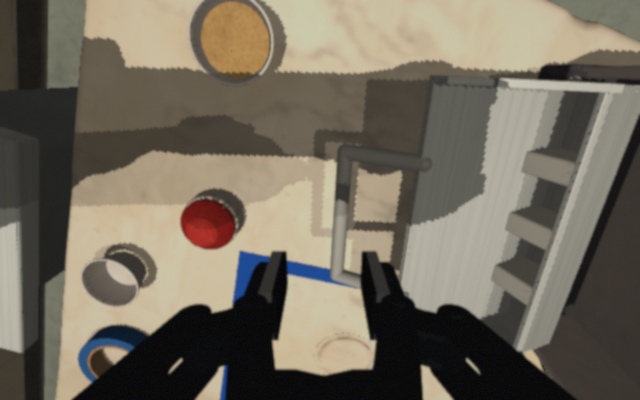

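The rail is seen at columns 340–350, rows 150–275, and the empty bin to its right. Positioning over the rail.

Request:
servo_tool([
  [[-0.0145,0.012,0,3,0.43],[0,0,0,0,0.43],[0,0,0.025,0,0.43],[0,0,0.035,0,0.43],[0,0,0.02,0,0.43],[0,0,0,0,0.43],[0,0,0,0,0.43]],
])

```text
time_s: 58.28
tcp_pos: [0.4936, 0.2249, 0.0801]
ee_rot: [0.008, 0.61, 0.792, -0.027]
wrist_force: [0.4, 0.3, -0.6]
finger_gap: 0.0372
```

```bash
python3 -c "
from meas import *
gtip(piv(-.181,0,.037-.019),15.5);cap('wrist','w37.png')"
```

```text
t 58.275 tcp [0.4936 0.2249 0.0801] yang 14.72 gap 0.0372 F [ 0.41  0.27 -0.58] j7 -0.01
turn -0.78 then shift [ 0.0079 -0.0031  0.0488]  (before turn axes [ 0.0078 -0.0032  0.0488] )
```

View pics/w37.png

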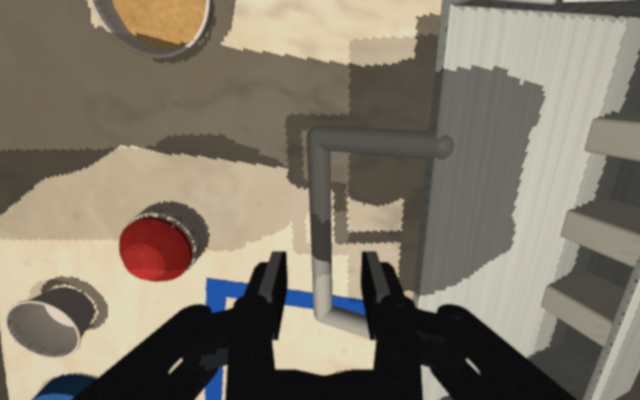

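Rail centred between the fingers (column 320). Descend and grip.

Request:
servo_tool([
  [[0.008,-0.002,0,-0.7,0.43],[0,0,0.015,0,0.43],[0,0,0.02,0,0.43],[0,0,0.012,0,0.43],[0,0,0,0,0.43],[0,0,0,0,0],[0,0,0,0,0],[0,0,0,0,0],[0,0,0,0,0]],
], newtons=40)

```text
time_s: 59.45
tcp_pos: [0.4884, 0.2322, 0.0329]
ee_rot: [0.007, 0.604, 0.797, -0.025]
wrist_force: [0.5, 0.2, -1.0]
finger_gap: 0.0106
```

```bash
cat >> h.py <<'E'
def arc2(k1,n):
    s,p,r=st(); ex=np.array([np.cos(TH),np.sin(TH),0]); al0=np.arctan2(40,180);Rr=np.hypot(.04,.18)
    g=p-.054*r[:,2]; x=(g-PIV)@ex; z=g[2]-PIV[2]
    k=np.arctan2(-x,z)-al0; print('k now',round(k,3),'radius',round(np.hypot(x,z),4),'gap',s['finger_gap'],'F',np.round(s['wrist_force'],1),'yang',np.degrees(np.arctan2(r[1,1],r[0,1])).round(1))
    pr=np.array([x,z]); Rr=np.hypot(x,z)
    for kk in np.linspace(k,k1,n+1)[1:]:
        q=np.array([-Rr*np.sin(al0+kk),Rr*np.cos(al0+kk)]); d=ex*(q[0]-pr[0])+np.array([0,0,q[1]-pr[1]]); print('k',round(kk,2),(r.T@d).round(4)); pr=q
E
python3 -c "
from h import *
arc2(0.0,12)"
```

```text
k now 1.149 radius 0.1825 gap 0.010592916352665576 F [ 0.5  0.2 -1. ] yang 15.6
k 1.05 [-0.0007  0.0038 -0.017 ]
k 0.96 [-0.0007  0.0054 -0.0166]
k 0.86 [-0.0007  0.007  -0.016 ]
k 0.77 [-0.0007  0.0085 -0.0153]
k 0.67 [-0.0006  0.0099 -0.0144]
k 0.57 [-0.0006  0.0112 -0.0134]
k 0.48 [-0.0005  0.0124 -0.0122]
k 0.38 [-0.0005  0.0136 -0.011 ]
k 0.29 [-0.0004  0.0146 -0.0097]
k 0.19 [-0.0004  0.0154 -0.0082]
k 0.1 [-0.0003  0.0161 -0.0067]
k 0.0 [-0.0003  0.0167 -0.0051]
```

Rail gripped. Shutting along the arc, first half.

Request:
servo_tool([
  [[0,0.004,-0.017,0,0],[0,0.0055,-0.0165,0,0],[0,0.007,-0.016,0,0],[0,0.0085,-0.0153,0,0],[0,0.01,-0.0144,0,0],[0,0.011,-0.0134,0,0],[0,0,0,0,0]],
])

```text
time_s: 60.32
tcp_pos: [0.5363, 0.2456, 0.129]
ee_rot: [0.008, 0.605, 0.796, -0.028]
wrist_force: [3.0, 1.3, -2.2]
finger_gap: 0.0105
```

```bash
python3 -c "
from h import *
arc2(0.0,6)"
```

```text
k now 0.551 radius 0.1851 gap 0.010539115331516415 F [ 3.   1.3 -2.2] yang 15.5
k 0.46 [-0.0005  0.0123 -0.0117]
k 0.37 [-0.0005  0.0134 -0.0105]
k 0.28 [-0.0004  0.0143 -0.0092]
k 0.18 [-0.0004  0.0151 -0.0079]
k 0.09 [-0.0003  0.0157 -0.0065]
k 0.0 [-0.0002  0.0162 -0.005 ]
```

Request:
servo_tool([
  [[0,0.0123,-0.0115,0,0],[0,0.0134,-0.0105,0,0],[0,0.0143,-0.0092,0,0],[0,0.0151,-0.0079,0,0],[0,0.014,-0.006,0,0],[0,0,0,0,0]],
])

```text
time_s: 61.08
tcp_pos: [0.5903, 0.2609, 0.1704]
ee_rot: [-0.001, 0.605, 0.795, -0.042]
wrist_force: [3.7, 0.4, -5.9]
finger_gap: 0.0104
```

```bash
python3 -c "
from h import *
arc2(0.0,3)"
```

```text
k now 0.168 radius 0.1881 gap 0.010399388705579306 F [ 3.7  0.4 -5.9] yang 15.4
k 0.11 [-0.0002  0.0096 -0.0044]
k 0.06 [-0.0002  0.0098 -0.0038]
k 0.0 [-0.0001  0.01   -0.0033]
```

Request:
servo_tool([
  [[0,0.0096,-0.003,0,0],[0,0.0098,-0.002,0,0],[0,0.01,-0.001,0,0],[0,0.006,0,0,0],[0,0,0,0,0]],
])

```text
time_s: 61.7
tcp_pos: [0.6164, 0.2685, 0.1798]
ee_rot: [-0.008, 0.604, 0.795, -0.048]
wrist_force: [1.6, -0.1, -5.3]
finger_gap: 0.0108
```

```bash
python3 -c "
from meas import *
arc2(0.0,2);cap('side','d38.png');cap('wrist','w38.png');cap('scene','s38.png')
a=cv2.imread('pics/w38.png');b=cv2.imread('pics/d38.png')[90:250,280:456]
cv2.imwrite('pics/v38.png',np.vstack([cv2.resize(a,(480,300)),cv2.resize(b,(480,300))]))
for n in ('s38','d38','w38'):
    c=dict(np.load(n+'.npz'));W=pts(c);X=(W[...,:2]-PIV[:2])@ex;Y=(W[...,:2]-PIV[:2])@ey;Z=W[...,2]-.05
    for z0 in (.02,.06,.10,.12):
        m=(X>-.06)&(X<.006)&(np.abs(Y)<.1)&(Z>z0)&(Z<z0+.02)
        if m.sum()>10: print(n,z0,m.sum(),np.percentile(X[m],[10,50,90]).round(4))
"
```

```text
k now 0.01 radius 0.1885 gap 0.010797251060063472 F [ 1.6 -0.1 -5.3] yang 15.4
k 0.01 [-0.      0.0009 -0.0003]
k 0.0 [-0.      0.0009 -0.0003]
s38 0.02 180 [0.0004 0.0018 0.0031]
s38 0.06 162 [-0.0029 -0.0009  0.0018]
s38 0.1 84 [-0.0028 -0.0011  0.0003]
s38 0.12 103 [-0.0027 -0.0015  0.0003]
d38 0.02 152 [-0.0012  0.0004  0.0017]
d38 0.06 157 [-0.0042 -0.0018  0.0002]
d38 0.1 169 [-0.0032 -0.0018 -0.0004]
d38 0.12 141 [-0.004  -0.0026 -0.001 ]
w38 0.02 399 [0.0004 0.001  0.0016]
w38 0.06 585 [-0.0028 -0.0006  0.0005]
w38 0.1 1012 [-0.0018 -0.0013 -0.0008]
w38 0.12 1277 [-0.0024 -0.0019 -0.0014]
```

View pics/v38.png

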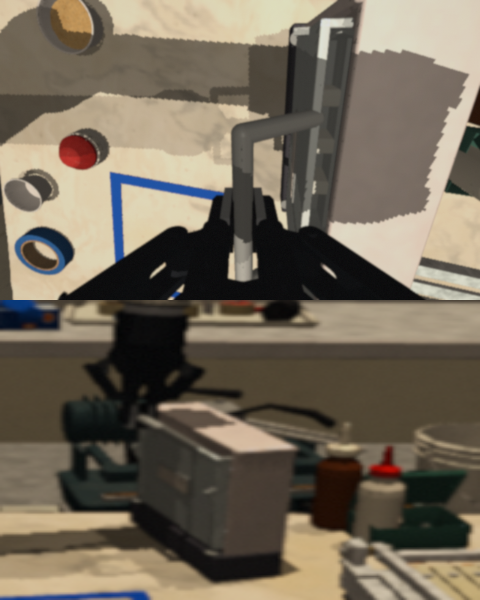

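Request:
servo_tool([
  [[0,0.006,0,0,0],[0,0.006,0,0,0],[0,0.004,0,0,0],[0,0,0,0,0]],
])

```text
time_s: 62.35
tcp_pos: [0.6196, 0.2695, 0.1807]
ee_rot: [-0.017, 0.604, 0.795, -0.06]
wrist_force: [3.1, -0.1, -2.0]
finger_gap: 0.0103
```

```bash
python3 -c "
from meas import *
arc2(0.0,2);cap('side','d39.png');cap('wrist','w39.png');cap('scene','s39.png')
for n in ('scene0','s39','side0','d39','w2','w38','w39'):
    c=dict(np.load(n+'.npz'));W=pts(c);X=(W[...,:2]-PIV[:2])@ex;Y=(W[...,:2]-PIV[:2])@ey;Z=W[...,2]-.05
    m=(X>-.03)&(X<.005)&(Y>-.08)&(Y<.1)&(Z>.05)&(Z<.135)
    A=np.polyfit(Z[m],X[m],1);e=X[m]-np.polyval(A,Z[m]);k=np.abs(e)<.004;A=np.polyfit(Z[m][k],X[m][k],1);print(n,m.sum(),'tilt',-A[0].round(4), 'x at .13',np.polyval(A,.13).round(4))
"
```

```text
k now -0.016 radius 0.1881 gap 0.01031860778310862 F [ 3.1 -0.1 -2. ] yang 15.4
k -0.01 [ 0.     -0.0014  0.0005]
k 0.0 [ 0.     -0.0014  0.0005]
scene0 654 tilt -0.0107 x at .13 0.0023
s39 584 tilt -0.0069 x at .13 0.0021
side0 630 tilt -0.0127 x at .13 0.0008
d39 628 tilt -0.0104 x at .13 0.0008
w2 2729 tilt -0.0152 x at .13 0.0018
w38 3780 tilt 0.0147 x at .13 -0.0018
w39 3756 tilt -0.0132 x at .13 0.0018
```

The panel now matches its initial shut reading (tilt -0.013 against -0.015 rad at the start). Release the rail and rise.

Request:
servo_tool([
  [[0,0,0,0,0.3],[0,0,0,0,0.35],[0,0,0,0,0.35],[0,0,-0.02,0,0.35],[0,0,-0.04,0,0.35],[0,0,-0.03,0,0.35],[0,0,0,0,0.35],[0,0,0,0,0.35]],
])

```text
time_s: 63.5
tcp_pos: [0.6307, 0.2775, 0.2762]
ee_rot: [-0.016, 0.604, 0.795, -0.057]
wrist_force: [-0.7, 0.7, -0.7]
finger_gap: 0.0302
```

```bash
python3 -c "
from meas import *
cap('side','d40.png');cap('wrist','w40.png');cap('scene','s40.png')
for n in ('scene0','s40','side0','d40','w40'):
    c=dict(np.load(n+'.npz'));W=pts(c);X=(W[...,:2]-PIV[:2])@ex;Y=(W[...,:2]-PIV[:2])@ey;Z=W[...,2]-.05
    m=(X>-.03)&(X<.005)&(Y>-.08)&(Y<.1)&(Z>.05)&(Z<.135)
    A=np.polyfit(Z[m],X[m],1);e=X[m]-np.polyval(A,Z[m]);k=np.abs(e)<.004;A=np.polyfit(Z[m][k],X[m][k],1);print(n,m.sum(),'tilt',-A[0].round(4), 'x at .13',np.polyval(A,.13).round(4))
    if n in('s40','d40'): board(n);onboard(n,Bc=(.5366,-.269));outline(n)
s,p,r=st();print(s['time_s'],p,r.round(3))
"
```

```text
scene0 654 tilt -0.0107 x at .13 0.0023
s40 650 tilt -0.0092 x at .13 0.0022
board s40 ((534.593505859375, -245.9091796875), (148.61373901367188, 171.72996520996094), 3.2565646171569824) [359, 187, 62, 37, 498]
s40 bar [ 534.6 -298.5] [128.5  35.7] 3.0 board-frame -0.0035 -0.0293 z [0.0496 0.0553 0.0601]
s40 bar [ 541.  -246.8] [125.   30.4] 1.5 board-frame 0.0056 0.0219 z [0.0502 0.0556 0.0607]
s40 bar [ 529.7 -195.5] [123.5  25.8] 3.4 board-frame -0.0031 0.0737 z [0.05   0.0558 0.0602]
outline s40 ((533.0100708007812, -10.888320922851562), (209.5902557373047, 271.74298095703125), 6.368340969085693) [293, 204, 99, 80, 476]
side0 630 tilt -0.0127 x at .13 0.0008
d40 637 tilt -0.0106 x at .13 0.0009
board d40 ((536.8922729492188, -271.38580322265625), (149.480712890625, 212.46102905273438), 3.0513486862182617) [268, 301, 86, 72, 1226]
d40 bar [ 532.1 -200.9] [125.9  28.9] 2.0 board-frame -0.0009 0.0683 z [0.0493 0.0551 0.0572]
d40 bar [ 542.4 -249.7] [127.1  30.2] 3.2 board-frame 0.0068 0.019 z [0.0493 0.0551 0.0571]
d40 bar [ 535.8 -300.9] [127.2  28.3] 3.1 board-frame -0.0024 -0.0319 z [0.0493 0.0552 0.0572]
d40 bar [ 534.7 -352.9] [128.4  29.3] 3.2 board-frame -0.0063 -0.0837 z [0.0496 0.0553 0.0572]
outline d40 ((530.7593994140625, -10.521881103515625), (216.07244873046875, 277.081298828125), 6.24968147277832) [255, 246, 101, 64, 917]
w40 796 tilt -0.0197 x at .13 0.0019
63.65 [0.63045249 0.27726326 0.27547798] [[-0.27   0.958 -0.095]
 [ 0.962  0.263 -0.073]
 [-0.045 -0.111 -0.993]]
```

View pics/s40.png

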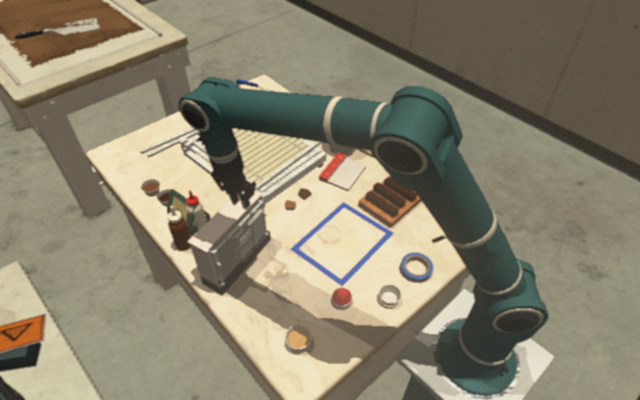

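The bin is shut, the bars are undisturbed and the board has not moved. Going to the board's far (-y) end with the jaws open to push it with both fingers.

```bash
python3 -c "
from meas import *
gtip([.545,-.430,.2],3,off=.046)"
```

```text
t 63.65 tcp [0.6305 0.2773 0.2755] yang 15.37 gap 0.0299 F [ 0.21  0.49 -0.41] j7 -0.01
turn 12.37 then shift [-0.6944 -0.1137  0.1805]  (before turn axes [-0.6539 -0.2598  0.1805] )
```

Request:
servo_tool([
  [[0,0,0,4.1,0.5],[-0.02,-0.003,0,4.1,0.5],[-0.035,-0.006,0,4.1,0.5],[-0.045,-0.0075,0,0,0.7],[-0.045,-0.0075,0,0,0.7],[-0.045,-0.0075,0,0,0.7],[-0.045,-0.0075,0,0,1],[-0.045,-0.0075,0,0,1],[-0.045,-0.0075,0,0,1],[-0.045,-0.0075,0,0,1],[-0.045,-0.0075,0,0,1],[-0.045,-0.0075,0,0,1],[-0.045,-0.0075,0,0,1],[-0.045,-0.0075,0,0,1],[-0.045,-0.0075,0,0,1],[-0.035,-0.006,0,0,1],[-0.02,-0.003,0,0,1],[0,0,0,0,1],[0,0,0,0,1]],
])

```text
time_s: 66.03
tcp_pos: [0.5536, -0.3921, 0.3158]
ee_rot: [-0.02, 0.686, 0.724, -0.07]
wrist_force: [0.4, 0.5, -0.6]
finger_gap: 0.0852
```

```bash
python3 -c "
from meas import *
gtip([.545,-.430,.15],3,off=.046);cap('wrist','w41.png');cap('side','d41.png');board('w41');board('d41');onboard('d41',Bc=(.5366,-.269))
s,p,r=st();print(r.round(3))"
```

```text
t 66.025 tcp [ 0.5536 -0.3921  0.3158] yang 2.78 gap 0.0852 F [ 0.43  0.51 -0.56] j7 0.8
turn -0.22 then shift [-0.0263  0.0109  0.2139]  (before turn axes [-0.0263  0.011   0.2139] )
board w41 ((539.3446044921875, -299.4881591796875), (147.76791381835938, 148.10411071777344), 2.7270262241363525) [287, 1, 122, 124, 6592]
board d41 ((537.1004028320312, -272.9032287597656), (149.71775817871094, 208.52536010742188), 3.067579507827759) [268, 301, 86, 72, 1282]
d41 bar [ 530.9 -199.5] [127.6  30.6] 2.8 board-frame -0.002 0.0697 z [0.0493 0.0551 0.0572]
d41 bar [ 542.3 -250.6] [127.3  30.1] 1.3 board-frame 0.0066 0.018 z [0.0493 0.0552 0.0571]
d41 bar [ 535.8 -300.9] [126.9  30.3] 2.6 board-frame -0.0025 -0.0319 z [0.0493 0.0552 0.0573]
d41 bar [ 534.6 -353.3] [128.7  29.1] 4.5 board-frame -0.0064 -0.0841 z [0.0492 0.0552 0.0572]
[[-0.058  0.991 -0.125]
 [ 0.996  0.049 -0.073]
 [-0.067 -0.128 -0.989]]
```

View pics/w41.png

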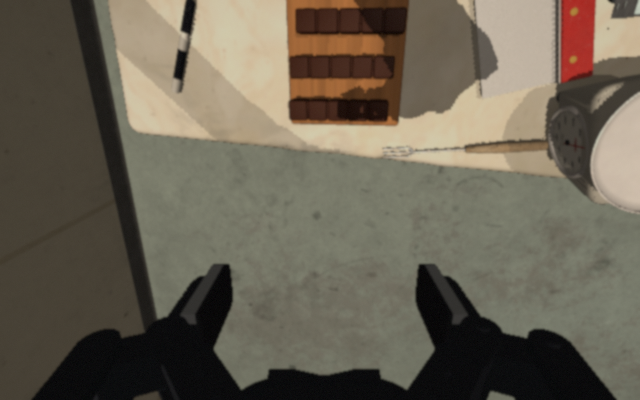

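```bash
python3 -c "
from meas import *
gtip([.530,-.412,.09],3,off=.045)
c=dict(np.load('w41.npz'));W=pts(c)
for px in ((385,151),(410,151),(465,147)): print(px,W[px[1],px[0]].round(3))
c=dict(np.load('w41.npz'))"
```

```text
t 66.125 tcp [ 0.5537 -0.3918  0.316 ] yang 2.82 gap 0.0853 F [-0.48 -0.96  0.82] j7 0.8
turn -0.18 then shift [-0.0037  0.0045  0.2731]  (before turn axes [-0.0037  0.0045  0.2731] )
(385, 151) [ 0.607 -0.414 -0.001]
(410, 151) [ 0.643 -0.411 -0.001]
(465, 147) [ 0.717 -0.398  0.006]
```

Request:
servo_tool([
  [[-0.003,0.004,0.02,0,1],[0,0,0.04,0,1],[0,0,0.045,0,1],[0,0,0.045,0,1],[0,0,0.045,0,1],[0,0,0.035,0,1],[0,0,0.02,0,1],[0,0,0,0,1],[0,0,0,0,1]],
])

```text
time_s: 67.25
tcp_pos: [0.5286, -0.4056, 0.0535]
ee_rot: [-0.022, 0.682, 0.727, -0.069]
wrist_force: [0.2, 1.1, -0.5]
finger_gap: 0.0854
```

```bash
python3 -c "
from meas import *
gtip([.530,-.412,.06],3,off=.045);cap('wrist','w42.png')
s,p,r=st();print(r.round(3))"
```

```text
t 67.25 tcp [ 0.5286 -0.4056  0.0535] yang 3.42 gap 0.0854 F [ 0.2   1.06 -0.47] j7 0.9
turn 0.42 then shift [-0.0069  0.0002  0.0388]  (before turn axes [-0.0069  0.0002  0.0388] )
[[-0.068  0.99  -0.125]
 [ 0.996  0.059 -0.071]
 [-0.062 -0.13  -0.99 ]]
```

View pics/w42.png

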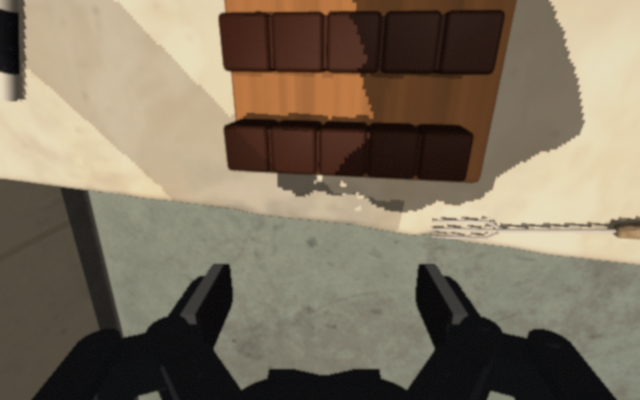

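Request:
servo_tool([
  [[-0.004,0,0.02,0.4,1],[0,0,0.025,0,1],[0,0,0.015,0,1],[0,0,0,0,1],[0,0,0,0,1]],
])

```text
time_s: 67.92
tcp_pos: [0.5235, -0.4161, -0.0057]
ee_rot: [-0.018, 0.685, 0.725, -0.068]
wrist_force: [0.1, 0.3, -0.4]
finger_gap: 0.0854
```

```bash
python3 -c "
from meas import *
gtip([.530,-.412,.016],3,off=.045);cap('wrist','w43.png')
c=dict(np.load('w43.npz'));W=pts(c);s,p,r=st()
L=(W-p)@r
for sg in (-1,1):
    m=(np.abs(L[...,0])<.02)&(L[...,1]*sg>.03)&(L[...,1]*sg<.065)&(L[...,2]<-.03)&(L[...,2]>-.09)
    print(sg,m.sum(),'lowest finger z world',np.percentile(W[m][:,2],[0,1,5]).round(4),'tool z',np.percentile(L[m][:,2],[95,99,100]).round(4))
W1=dict(np.load('w42.npz'));W1=pts(W1)
m=(np.abs(W1[...,2])<.006);print('table min y near x .5-.6',[round(float(np.nanmin(W1[m&(W1[...,0]>x)&(W1[...,0]<x+.02)][:,1])),3) for x in (.48,.52,.56,.6)])
"
```

```text
t 67.925 tcp [ 0.5235 -0.4161 -0.0057] yang 2.97 gap 0.0854 F [ 0.12  0.28 -0.41] j7 0.93
turn -0.03 then shift [0.0022 0.0039 0.0225]  (before turn axes [0.0022 0.0039 0.0225] )
-1 3611 lowest finger z world [0.0432 0.0454 0.0488] tool z [-0.0498 -0.0461 -0.0436]
1 3621 lowest finger z world [0.032  0.0345 0.0379] tool z [-0.0497 -0.0461 -0.0437]
table min y near x .5-.6 [-0.425, -0.425, -0.426, -0.425]
```

Request:
servo_tool([
  [[0,0,0.01,0,1],[0,0,0.01,0,1],[0,0,0.005,0,1],[0,0,0,0,1],[0,0,0,0,1]],
])

```text
time_s: 68.6
tcp_pos: [0.5212, -0.4182, -0.0311]
ee_rot: [-0.017, 0.685, 0.725, -0.068]
wrist_force: [0.1, 0.1, 0.0]
finger_gap: 0.0855
```

```bash
cat >> meas.py <<'E'
def tips(n):
    c=dict(np.load(n+'.npz'));W=pts(c);s,p,r=st();L=(W-p)@r
    for sg in (-1,1):
        m=(np.abs(L[...,0])<.02)&(L[...,1]*sg>.03)&(L[...,1]*sg<.065)&(L[...,2]<-.03)&(L[...,2]>-.09)
        e=p+r@np.array([.011,sg*.043,-.0437]); print('finger',sg,'low z',np.percentile(W[m][:,2],[0,1]).round(4),'front tip',e.round(4))
def wdir(dx,dy,dz=0):
    s,p,r=st(); print('world',(dx,dy,dz),'-> tool',(r.T@np.array([dx,dy,dz])).round(4),'yang',np.degrees(np.arctan2(r[1,1],r[0,1])).round(2),'tcp',p.round(4),'F',np.round(s['wrist_force'],1), 'zax',r[:,2].round(3))
E
python3 -c "
from meas import *
cap('wrist','w44.png');tips('w44');wdir(0,.1);wdir(.01,0)"
```

```text
finger -1 low z [0.018  0.0197] front tip [ 0.483  -0.4062  0.0167]
finger 1 low z [-0.005  -0.0024] front tip [ 0.5683 -0.4017  0.0062]
world (0, 0.1, 0) -> tool [ 0.0996  0.0052 -0.0074] yang 3.0 tcp [ 0.5212 -0.4181 -0.0311] F [ 0.3 -0.8 -0.2] zax [-0.118 -0.074 -0.99 ]
world (0.01, 0, 0) -> tool [-0.0006  0.0099 -0.0012] yang 3.0 tcp [ 0.5212 -0.4181 -0.0311] F [ 0.3 -0.8 -0.2] zax [-0.118 -0.074 -0.99 ]
```

View pics/w44.png

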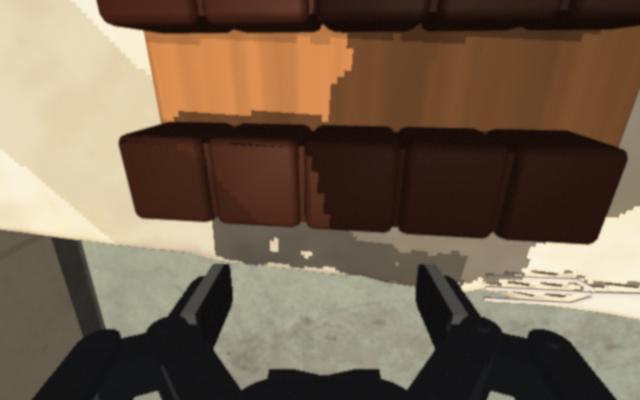

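The tips are low on both sides of the contact span (x≈0.483 and 0.568) behind the board's face. Begin pushing gently.

Request:
servo_tool([
  [[0.008,0.0004,-0.0006,0,1],[0.008,0.0004,-0.0006,0,1],[0.008,0.0004,-0.0006,0,1],[0.01,0.0005,-0.0007,0,1],[0.012,0.0006,-0.0009,0,1],[0.014,0.0007,-0.001,0,1],[0.014,0.0007,-0.001,0,1],[0.01,0.0005,-0.0007,0,1],[0.006,0.0003,-0.0004,0,1]],
])

```text
time_s: 69.78
tcp_pos: [0.5197, -0.337, -0.0297]
ee_rot: [-0.007, 0.687, 0.723, -0.074]
wrist_force: [0.6, -5.9, -4.0]
finger_gap: 0.0856
```

```bash
python3 -c "
from meas import *
cap('wrist','w45.png');cap('side','d45.png');tips('w45');wdir(0,.1);board('d45');board('w45')"
```

```text
finger -1 low z [0.0214 0.0267] front tip [ 0.4813 -0.323   0.0175]
finger 1 low z [0.0203 0.0237] front tip [ 0.5666 -0.3191  0.0074]
world (0, 0.1, 0) -> tool [ 0.0994  0.0045 -0.0096] yang 2.62 tcp [ 0.5196 -0.3362 -0.0298] F [-0.4 -3.7 -2.2] zax [-0.113 -0.096 -0.989]
board d45 ((527.5830688476562, -313.5877990722656), (22.5582218170166, 83.36689758300781), 86.22644805908203) [280, 339, 46, 12, 399]
board w45 ((539.0531005859375, -275.8268737792969), (32.84507369995117, 149.53948974609375), 89.11547088623047) [160, 139, 449, 106, 27867]
```

View pics/w45.png

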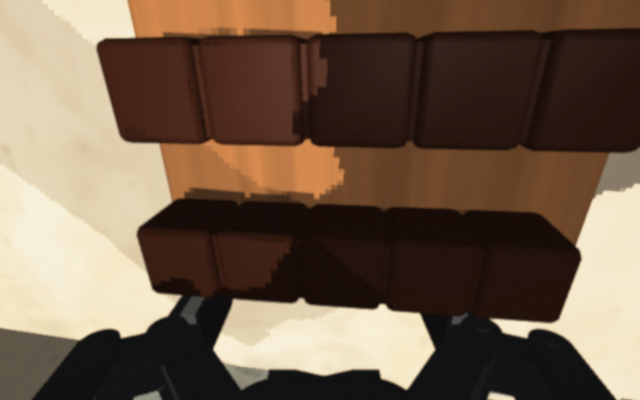

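The board moves squarely with both fingers (≈6 N). Continue while turning it slightly counter-clockwise.

Request:
servo_tool([
  [[0.008,0.0004,-0.0008,-0.4,1],[0.012,0.0006,-0.0012,-0.4,1],[0.014,0.0006,-0.0014,-0.4,1],[0.014,0.0006,-0.0014,-0.4,1],[0.014,0.0006,-0.0014,-0.4,1],[0.014,0.0006,-0.0014,-0.4,1],[0.014,0.0006,-0.0014,-0.4,1],[0.01,0.0004,-0.001,-0.3,1],[0.006,0.0003,-0.0006,0,1]],
])

```text
time_s: 71.0
tcp_pos: [0.516, -0.2432, -0.0286]
ee_rot: [0.002, 0.67, 0.738, -0.081]
wrist_force: [0.9, -7.0, -4.4]
finger_gap: 0.0854
```

```bash
python3 -c "
from meas import *
cap('wrist','w46.png');cap('scene','s46.png');cap('side','d46.png');tips('w46');wdir(0,.1);board('s46');onboard('s46',Bc=(.535,-.16));board('d46',zr=(.026,.034))"
```

```text
finger -1 low z [0.0229 0.0273] front tip [ 0.4769 -0.2301  0.0183]
finger 1 low z [0.0217 0.0251] front tip [ 0.562  -0.2224  0.0082]
world (0, 0.1, 0) -> tool [ 0.0989  0.0089 -0.0121] yang 5.12 tcp [ 0.5159 -0.2424 -0.0286] F [ 0.3 -2.6 -1.5] zax [-0.106 -0.121 -0.987]
board s46 ((524.73779296875, -112.7391586303711), (149.1909637451172, 205.78175354003906), 5.768189907073975) [331, 207, 70, 44, 538]
s46 bar [ 527.4 -201.3] [130.6  35.5] 5.6 board-frame -0.0098 -0.0408 z [0.0493 0.0557 0.0607]
s46 bar [ 525.3 -148.3] [129.3  30.6] 6.5 board-frame -0.0091 0.0122 z [0.0496 0.0558 0.0606]
s46 bar [529.6 -94.4] [127.5  33.5] 0.8 board-frame -0.002 0.0658 z [0.05   0.056  0.0615]
s46 bar [513.5 -46.3] [123.3  31.1] 4.6 board-frame -0.0155 0.1146 z [0.0505 0.0557 0.0605]
board d46 ((522.76220703125, -217.265625), (83.63318634033203, 18.765323638916016), 4.747891426086426) [279, 310, 41, 10, 248]
```

View pics/s46.png

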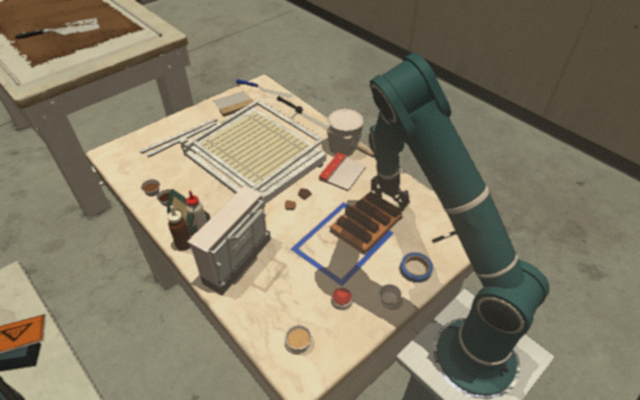

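View pics/d46.png

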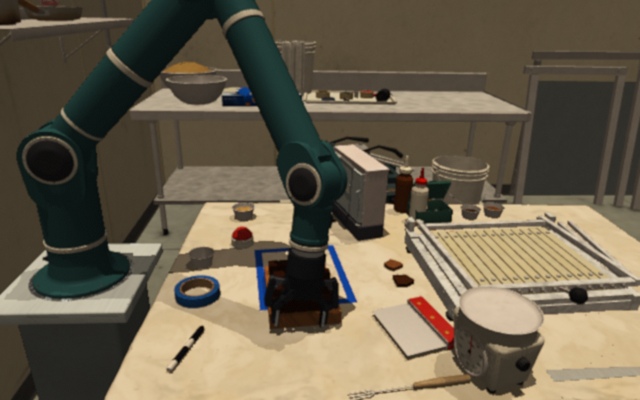

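Request:
servo_tool([
  [[0.008,0.0012,-0.001,-0.15,1],[0.012,0.0018,-0.0015,-0.15,1],[0.014,0.0021,-0.0018,-0.15,1],[0.014,0.0021,-0.0018,-0.15,1],[0.014,0.0021,-0.0018,-0.15,1],[0.012,0.0018,-0.0015,-0.15,1],[0.008,0.0012,-0.001,-0.1,1],[0.004,0.0006,-0.0005,0,1]],
])

```text
time_s: 72.15
tcp_pos: [0.5182, -0.1666, -0.028]
ee_rot: [0.007, 0.667, 0.74, -0.086]
wrist_force: [0.6, -6.7, -3.8]
finger_gap: 0.0855
```

```bash
python3 -c "
from meas import *
cap('wrist','w47.png');cap('scene','s47.png');cap('side','d47.png');tips('w47');wdir(0,.1);board('s47');onboard('s47',Bc=(.53,-.03));board('d47',zr=(.026,.034));board('w47')"
```

```text
finger -1 low z [0.0242 0.0285] front tip [ 0.4791 -0.1534  0.0188]
finger 1 low z [0.0221 0.0261] front tip [ 0.5641 -0.1452  0.0086]
world (0, 0.1, 0) -> tool [ 0.0986  0.0095 -0.0136] yang 5.52 tcp [ 0.5182 -0.1661 -0.028 ] F [ 0.5 -4.9 -1.6] zax [-0.105 -0.136 -0.985]
board s47 ((524.7739868164062, -32.29051971435547), (148.23338317871094, 198.1303253173828), 6.802999973297119) [314, 214, 71, 49, 678]
s47 bar [ 533.4 -121.2] [ 48.6 133.3] 84.7 board-frame -0.0014 -0.0913 z [0.0503 0.0559 0.063 ]
s47 bar [527. -70.] [129.1  30.2] 5.7 board-frame -0.0051 -0.0398 z [0.0496 0.0553 0.0599]
s47 bar [529.5 -20.1] [130.  31.] 4.7 board-frame 0.0 0.0099 z [0.0501 0.0557 0.0607]
s47 bar [515.8  30.1] [125.9  29.8] 7.3 board-frame -0.011 0.0607 z [0.0495 0.0558 0.0605]
board d47 ((525.4315185546875, -140.2509765625), (83.12759399414062, 17.556259155273438), 3.6775810718536377) [281, 288, 38, 10, 215]
board w47 ((534.2042236328125, -103.08847045898438), (148.9145050048828, 32.52490997314453), 1.7874133586883545) [161, 144, 448, 103, 26237]
```

View pics/w47.png

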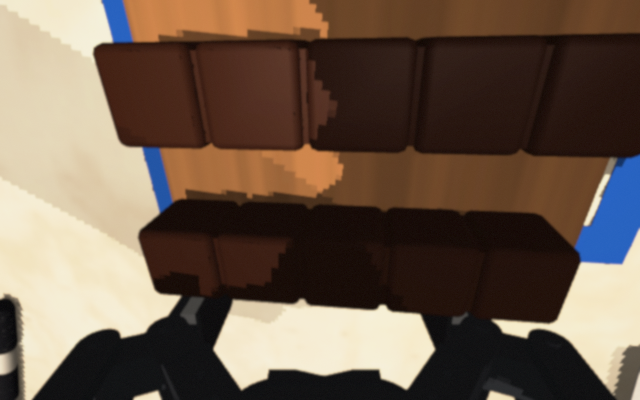

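View pics/s47.png

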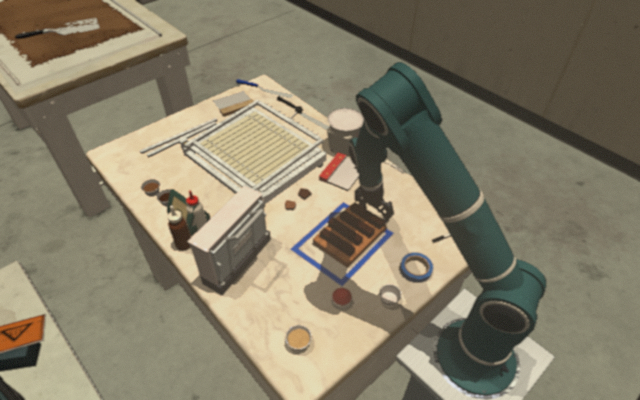

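About 30 mm is left, and +4 mm in x. Final push.

Request:
servo_tool([
  [[0.006,0.0016,-0.0009,-0.2,1],[0.008,0.002,-0.0012,-0.2,1],[0.008,0.002,-0.0012,-0.2,1],[0.005,0.0013,-0.0008,0,1],[0.003,0.0007,-0.0005,0,1]],
])

```text
time_s: 72.92
tcp_pos: [0.5203, -0.1424, -0.0276]
ee_rot: [0.008, 0.665, 0.741, -0.09]
wrist_force: [-0.6, -7.3, -3.5]
finger_gap: 0.0855
```

```bash
python3 -c "
from meas import *
cap('wrist','w48.png');cap('scene','s48.png');tips('w48');wdir(0,-.1);board('s48');onboard('s48',Bc=(.5308,-.0105),Ba=6.35)"
```

```text
finger -1 low z [0.0247 0.029 ] front tip [ 0.4813 -0.1293  0.0192]
finger 1 low z [0.0231 0.0263] front tip [ 0.5662 -0.1207  0.0086]
world (0, -0.1, 0) -> tool [-0.0985 -0.01    0.0143] yang 5.77 tcp [ 0.5203 -0.1421 -0.0276] F [ 0.  -5.4 -2.4] zax [-0.107 -0.143 -0.984]
board s48 ((525.3885498046875, -9.735603332519531), (147.8483428955078, 199.6144256591797), 6.386032581329346) [308, 210, 72, 58, 706]
s48 bar [ 531.3 -103.8] [128.6  47.1] 4.7 board-frame -0.0099 -0.0928 z [0.0498 0.0562 0.0621]
s48 bar [528.7 -44.7] [128.8  31. ] 5.2 board-frame -0.0059 -0.0337 z [0.0499 0.0557 0.06  ]
s48 bar [531.7   5.1] [129.1  29.8] 6.4 board-frame 0.0026 0.0154 z [0.0499 0.0561 0.061 ]
s48 bar [517.1  55.1] [126.3  30. ] 7.8 board-frame -0.0064 0.0668 z [0.05   0.056  0.0609]
```

Request:
servo_tool([
  [[0.005,0.001,-0.0007,-0.2,1],[-0.008,-0.0008,0.0011,0,1],[-0.02,-0.002,0.0028,0,1],[-0.025,-0.0025,0.0025,0,1],[-0.02,-0.002,-0.02,0,1],[0,0,-0.04,0,1],[0,0,-0.05,0,1],[0,0,-0.05,0,1],[0,0,-0.05,0,1],[-0.03,0,-0.03,0,1],[-0.04,0,0,0,1],[-0.04,0,0,0,1],[0,0,0,0,1]],
])

```text
time_s: 74.65
tcp_pos: [0.5578, -0.3, 0.2371]
ee_rot: [0.006, 0.667, 0.74, -0.088]
wrist_force: [-0.2, 0.7, 0.7]
finger_gap: 0.0853
```

```bash
python3 -c "
from meas import *
cap('wrist','w49.png');cap('scene','s49.png');cap('side','d49.png');wdir(0,-.1)
for n in ('w49','s49','d49'):
    board(n);outline(n);onboard(n,Bc=(.5308,-.0105),Ba=6.35)
for n in ('scene0','s49','side0','d49'):
    c=dict(np.load(n+'.npz'));W=pts(c);X=(W[...,:2]-PIV[:2])@ex;Y=(W[...,:2]-PIV[:2])@ey;Z=W[...,2]-.05
    m=(X>-.03)&(X<.005)&(Y>-.08)&(Y<.1)&(Z>.05)&(Z<.135)
    A=np.polyfit(Z[m],X[m],1);e=X[m]-np.polyval(A,Z[m]);k=np.abs(e)<.004;A=np.polyfit(Z[m][k],X[m][k],1);print(n,m.sum(),'tilt',-A[0].round(4), 'x at .13',np.polyval(A,.13).round(4))
"
```

```text
world (0, -0.1, 0) -> tool [-0.0986 -0.0102  0.0135] yang 5.91 tcp [ 0.559  -0.2947  0.2355] F [ 0.1  0.5 -0. ] zax [-0.109 -0.135 -0.985]Traceback (most recent call last):
  File "<string>", line 5, in <module>
    board(n);outline(n);onboard(n,Bc=(.5308,-.0105),Ba=6.35)
    ~~~~~^^^
  File "meas.py", line 17, in board
    k,l,stt,cen=cv2.connectedComponentsWithStats(b.astype(np.uint8)); i=1+np.argmax(stt[1:,4])
                                                                          ~~~~~~~~~^^^^^^^^^^^
    return _wrapfunc(a, 'argmax', axis=axis, out=out, **kwds)
    return bound(*args, **kwds)
ValueError: attempt to get argmax of an empty sequence
```

View pics/w49.png

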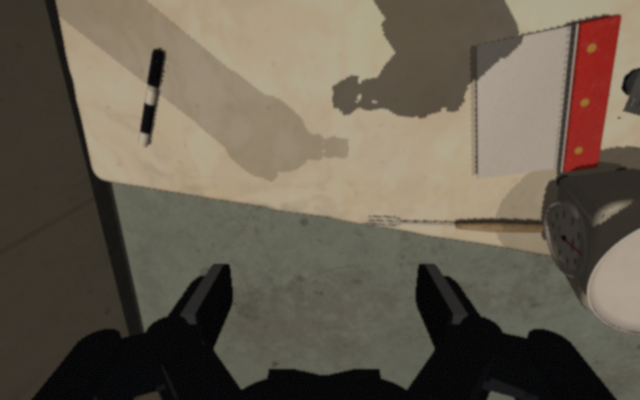

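View pics/d49.png

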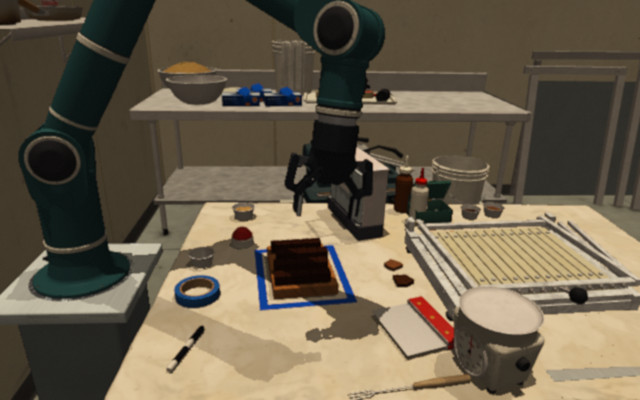

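The side view shows the loaded board inside the blue outline, at (300,268). The gripper is clear of everything. Measuring the final state.

```bash
python3 -c "
from meas import *
for n in ('s49','d49'):
    board(n);outline(n);onboard(n,Bc=(.5308,-.0105),Ba=6.35)
for n in ('scene0','s49','side0','d49'):
    c=dict(np.load(n+'.npz'));W=pts(c);X=(W[...,:2]-PIV[:2])@ex;Y=(W[...,:2]-PIV[:2])@ey;Z=W[...,2]-.05
    m=(X>-.03)&(X<.005)&(Y>-.08)&(Y<.1)&(Z>.05)&(Z<.135)
    A=np.polyfit(Z[m],X[m],1);e=X[m]-np.polyval(A,Z[m]);k=np.abs(e)<.004;A=np.polyfit(Z[m][k],X[m][k],1);print(n,m.sum(),'tilt',-A[0].round(4), 'x at .13',np.polyval(A,.13).round(4))
"
python3 -c "
import cv2
a=cv2.imread('pics/d49.png')[220:320,230:390];cv2.imwrite('pics/d49z.png',cv2.resize(a,None,fx=4.5,fy=4.5,interpolation=cv2.INTER_CUBIC))"
```

```text
board s49 ((516.5037841796875, 80.67284393310547), (148.38499450683594, 30.4825496673584), 4.1612443923950195) [307, 238, 39, 31, 312]
outline s49 ((582.8736572265625, 56.8841552734375), (155.21841430664062, 312.3888244628906), 47.285526275634766) [293, 208, 50, 76, 286]
s49 bar [531.8 -90.2] [127.4  27.1] 5.3 board-frame -0.0078 -0.0793 z [0.0506 0.0558 0.06  ]
s49 bar [528.2 -40.9] [128.3  30.8] 7.9 board-frame -0.006 -0.0299 z [0.0498 0.0557 0.0604]
s49 bar [531.4   9.8] [126.8  28.9] 7.9 board-frame 0.0028 0.0201 z [0.0503 0.0561 0.0606]
s49 bar [516.5  61.2] [127.9  28. ] 10.0 board-frame -0.0063 0.0728 z [0.0503 0.056  0.0607]
board d49 ((526.9304809570312, -14.094024658203125), (150.4371795654297, 213.22506713867188), 6.29848575592041) [267, 246, 71, 46, 664]
outline d49 ((530.4721069335938, -11.75518798828125), (215.3963165283203, 278.7518615722656), 6.509523391723633) [255, 246, 101, 64, 1060]
d49 bar [517.5  54.6] [126.2  29.4] 7.4 board-frame -0.006 0.0662 z [0.0491 0.055  0.0573]
d49 bar [530.9   6.8] [128.   31.3] 6.5 board-frame 0.002 0.0172 z [0.0491 0.0551 0.0573]
d49 bar [528.1 -45.3] [128.9  30.8] 7.3 board-frame -0.0065 -0.0343 z [0.049  0.0552 0.0573]
d49 bar [531.1 -96.4] [128.   31.2] 5.2 board-frame -0.0092 -0.0854 z [0.0494 0.0551 0.0572]
scene0 654 tilt -0.0107 x at .13 0.0023
s49 653 tilt -0.0054 x at .13 0.0021
side0 630 tilt -0.0127 x at .13 0.0008
d49 143 tilt -0.0202 x at .13 0.0011
```

View pics/d49z.png

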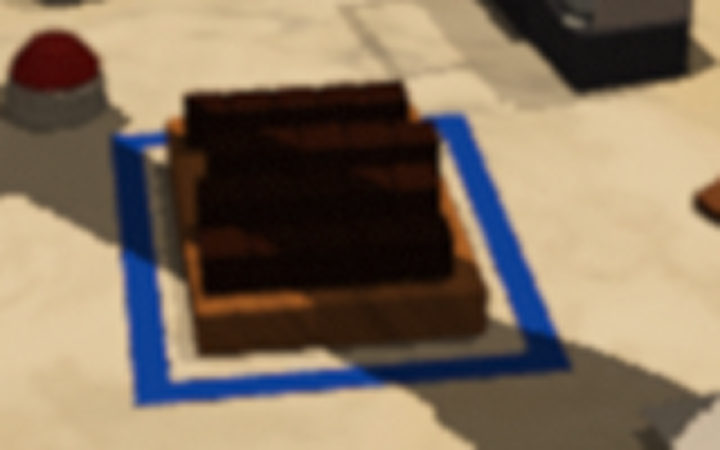

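View pics/s49.png

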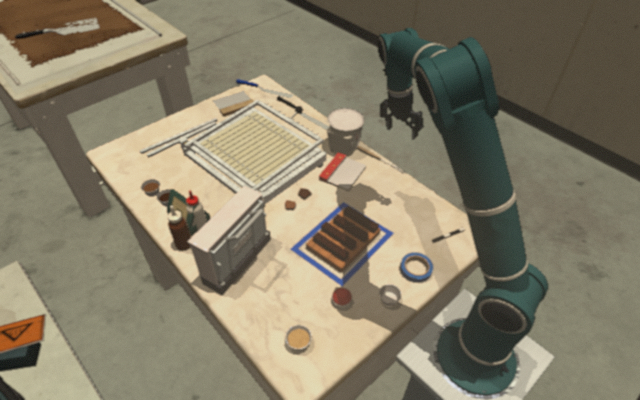

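The board is about 4 mm and 0.2° off the outline's centre and sides. All four bars are flat, the bin is shut, and the timer and pieces are where they started. Handing in.

```bash
python3 -c "
from h import *
s,p,r=st();print(s['time_s'],np.round(s['wrist_force'],2),np.abs(s['joint_velocities']).max())
print(ctrl.close_job())"
```

```text
74.8 [ 0.06  0.54 -0.  ] 0.02435730235719271
the job is handed in; nothing more can be done
None
```

I tilted the bin fully forward, moved all four bars onto the board, shut the bin, then pushed the loaded board into the blue outline. I handed the job in at 74.8 s of 210 s; no verdict was reported.

**Last checks, with the gripper clear of everything:**
- **Board:** about 4 mm and 0.2° off the outline's centre and sides, from the side camera.
- **Bars:** all four flat in one layer, with tops at about 55–56 mm. They lie within about 9 mm of the board's middle in x and 90 mm in y.
- **Bin:** its panel matches the initial shut reading to about 0.01 rad.
- **Timer and chocolate pieces:** they look unmoved in the pictures; I did not measure them again at the end.

**What disagreed or went wrong:**
- **TCP offset:** the fingertips sit about 35 mm short of the reported TCP. My first grasp of the rail closed on nothing because of this. Both cameras confirmed the offset, and I allowed for it afterwards.
- **Tool tilt:** the tool drifted to about 10° off vertical during the contact moves. The move commands cannot correct this, so I allowed for it in the pushing moves.
- **Camera mismatch:** the scene camera read some y positions up to about 6 mm higher than the side camera. At the end its outline and board fits were partly blocked by the bars, so the final board figures come from the side camera alone.
- **Knock and grip slackening:** I saw neither. The board shifted only about 5 mm, while I was placing the third bar.

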